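# Stir the dryer balls and set them on the drying rack

### The job

Take the wooden stirrer from its fork and stir the dryer balls low down in the tub, in full anticlockwise turns (seen from above) around the middle that start and finish at the side of the tub farthest from the robot (straight ahead, +x): at least one turn, and more until every ball has clearly shifted from where it lay. Then hang the stirrer back upright on the fork by its collar. After that, take all the balls out of the tub and set each one down on the two sloped rails of the drying rack, where they must stay at rest. Do not ram the stirrer against the tub, and leave the bottle, the jar and the small box where they are.

Things in the scene. Friction and masses are not known exactly. Their poses are not given: they have to be found in the camera images.
- stirrer: wooden stirrer, about 90 g; origin: centre of the underside of its round collar (56 mm diameter, 8 mm thick), z up along it. Below the collar a rod of 16 mm diameter ends in a 24 mm ball tip. It starts hanging by the collar on the fork, collar underside 160 mm above the table.
- stirrer_tip (a point): lowest point of the stirrer, on its axis, 130 mm below the collar's underside
- stirrer_grip (a point): middle of the stirrer's upright square grip above the collar, 22 x 22 mm (sides along body x and y), 50 mm tall; this point is 33 mm above the collar's underside
- fork: fixed steel stand with a level two-pronged fork; origin on the table below the middle of the prongs, which run along its x from -46 to +46 mm, 10 mm wide each, tops 160 mm up. Open at the -x end, where each prong has a lip 7 mm high. At +x a column 20 x 40 mm (x = 48 to 68 mm), 160 mm tall. Base plate 130 x 110 mm, 10 mm thick, x = -35 to +95 mm.
- fork_seat (a point): where the centre of the collar's underside belongs: midway between the prongs (32 mm clear gap), level with their tops, 160 mm above the table. The stirrer can be lifted straight up, or lifted 15 mm and slid out to the fork's -x; it goes back the same way.
- tub: fixed round white plastic tub, open on top; origin at the centre of its underside on the table, axes parallel to the world's. Floor 5 mm thick; inner radius 108 mm at the floor, 116 mm at the rim; outer radius 120 mm at the rim; 60 mm high.
- rack_rails: two steel rods of the fixed wooden drying rack, sloping 7 degrees. Origin midway between the rods' axes at mid length, 60 mm above the table; y uphill along them, x across. Rods 8 mm thick, 300 mm long, axes at x = -20 and +20 mm. A ball on both has its centre at x = 0, z = 18 to 25 mm and hardly rolls. A slab 64 mm wide lies below; the low end has a stop board 16 mm high.
- ball1: knobbly blue plastic dryer ball, 49 to 52 mm across, about 45 g (30 to 60 g); slightly faceted, so it hardly rolls; origin at its centre. It starts on the tub's floor (centre 30 mm above the table). All balls are alike; absent ones are None.
- ball2: knobbly blue plastic dryer ball, 49 to 52 mm across, about 45 g (30 to 60 g); slightly faceted, so it hardly rolls; origin at its centre. It starts on the tub's floor (centre 30 mm above the table). All balls are alike; absent ones are None.
- ball3: knobbly blue plastic dryer ball, 49 to 52 mm across, about 45 g (30 to 60 g); slightly faceted, so it hardly rolls; origin at its centre. It starts on the tub's floor (centre 30 mm above the table). All balls are alike; absent ones are None.
- ball4: knobbly blue plastic dryer ball, 49 to 52 mm across, about 45 g (30 to 60 g); slightly faceted, so it hardly rolls; origin at its centre. It starts on the tub's floor (centre 30 mm above the table). All balls are alike; absent ones are None.
- ball5: knobbly blue plastic dryer ball, 49 to 52 mm across, about 45 g (30 to 60 g); slightly faceted, so it hardly rolls; origin at its centre. It starts on the tub's floor (centre 30 mm above the table). All balls are alike; absent ones are None.
- detergent: closed white detergent bottle, 72 mm diameter, 150 mm tall, origin under its centre; a bystander
- peg_jar: closed glass jar, 76 mm diameter, 110 mm tall, origin under its centre; a bystander
- soap_box: small cardboard box, 90 x 55 x 35 mm, origin under its centre; a bystander
There are look-alikes about, which are no part of the job. Leave any turquoise look-alike of the ball4 alone. Leave any white look-alike of the ball5 alone.

How it is judged:
By the outcome, as a careful person would: the job done as asked, in the order asked, and still so for the second after the job is handed in, with the robot touching nothing.
Of ball1, ball2, ball3, ball4, ball5 only 3 to 5 are there at a start; the rules pass over those that are not, and their reading is None.
At some moment in a run one of ball1, ball2, ball3, ball4, ball5 may be knocked a few centimetres aside while the robot is not near it.
It also fails if it takes over 210 s, if anything falls off the work surface, if the arm or the gripper's body presses on something with over 40 N, if the wrist force passes 120 N, or if a joint passes its speed limit or range.

### The arm

A 6-joint arm with a two-finger parallel gripper is mounted at the origin on the work surface. World frame = base frame: x ahead of the robot, y to its left, z up, the work surface at z = 0. Lengths are in mm, angles in rad, forces in N, time in s.
With the tool pointing down it reaches from about 275 to 1000 mm from the base axis. Payload 8.4 kg.
Tool frame: the origin (TCP) lies on the centre line of the jaws, within the pads' length; the fingertips stand 19 mm ahead of it and the grasp point (between the pads) is the TCP (bot.tips_ahead is the x of the fingertips in the tool frame, in mm); x points along the fingers, z is the direction in which the jaws open and shut, and the axes are right-handed (so a half turn about x gives the same grasp; the last joint's range is limited). The gripper opens to 85 mm and grips with 20 to 120 N. Pads are 22 mm wide; open, the fingers measure 114 mm over their backs; the gripper's body (76 mm by 85 mm) begins 54 mm behind the grasp point. The pads swing forward as they close: fully open they stand 13 mm farther back than shut.
Start: joints at [-1.174, 0.353, 1.633, -0, 1.155, -0.002], TCP at [242.694, -575.958, 210.681] pointing down, gripper open.
Joint ranges: [-2.63, 2.63], [-0.92, 2.1], [0.06, 2.66], [-1.3, 4.44], [0, 2.69], [-3.02, 3.02]. Speed limits (rad/s): [2.22, 2.22, 2.79, 3.14, 3.14, 3.14].

### API

Orientations are given as a rotation vector (axis times angle).
In Python, from rig import bot, grab_frame, workorder, spotter gives the robot as it stands.
- The arm moves only by the shell command python3 -m handwheel 'ROWS'. ROWS is JSON, a list of rows, each a list of 7 numbers: the closure, from 0 (fully open) to 1 (shut), then the shift along the tool's x, y, z in mm, then the turn, a rotation vector about the tool's x, y, z in rad. A call has 1 to 8 rows; each row shifts and turns the pose as measured when the row begins, along the tool's axes as they then stand; what a row does not reach is not made up. A row lasts 1/12 s, in which the tool goes at most 41.7 mm and 7.16 degrees, less where a joint would pass 70% of its speed; a pose out of reach is approached as far as the arm can. A call is refused whole if a number of a shift passes 41.7 or a number of a turn 0.125, either way. A call with a gripper value outside its range is refused whole. The fingers move at their own pace and stop on an object; the grip force is fixed at half the most. Time passes only in rows, so rows that do not move let the fingers close. It gives the time, the measured TCP pose, the force and the opening at its end, in the units of the state.
- bot.read_state(): the state, without advancing time (a new reading comes with each control period).
- grab_frame(name): name is "scene" or "top" or "wrist"; returns a dict with "img" (420x560x3 uint8, red, green, blue), "fx", "fy", "cx", "cy" (pixels), "xyz" and "rotation" of the camera in the world; the wrist camera has in their place "T_tool_cam" (4x4, takes a point from camera to tool coordinates, whose origin is the TCP and whose axes are the tool frame's). Camera axes: x right, y up, looking along -z (the intrinsics and any distortion apply to the point x, -y, -z); pixel columns grow to the right and rows downward; lengths in mm; the calibration is good to about 2 mm. A picture is of the moment at which its call begins: read the wrist's pose just before it. There is no depth.
- workorder.hand_in(): hands the job in, once; it reports no verdict.
Trained networks look in a picture, given as the dict that the camera call returned (one of the last four; its "shot" number tells which), for a name from the list of things; names that differ only in an ending like _2 or _b are one class to them, and where a whole thing is asked for, a point or a joint stands for the part that bears it (a point fixed in the world has none). Each returns a list of dicts, best first, with "score" (0 to 1); they miss things now and then, are a little off and sometimes report something else, mostly with a low value. They report only what shows in the picture. A call takes as long as a camera call. They do not tell look-alikes from the thing itself.
- spotter.regions_of(query, picture): "region" (420x560 bool, what is visible of it) and "bbox" ([left, top, right, bottom] in pixels, round what is visible of it).
The state is a dict: "t": time; "q": joint angles; "joint_velocities": joint speeds; "tau": joint torques, N m; "tcp_pos": TCP position; "ee_rot": TCP orientation; "ft_force": force on the tool from outside, world axes, zero at the start; "moment": the same for the moment, N m; "finger_gap": opening from 0.0 (shut) to 1.0 (fully open).
Only numpy, scipy, OpenCV 4.12 (cv2) and the standard library are available. Lean on these libraries where they do the work, as an engineer would, in place of code of your own. Each camera call takes 0.05 s, during which the arm holds its last target.

## Working session

There is one attempt and no reset: what is moved stays moved. The work goes in short steps, Python scripts to look and compute and a shell command to move; the robot and the scene stay as the last step left them, time stands still between calls to the robot, and variables do not carry over. Pictures are saved under pics/ and viewed, and the job is handed in when it is done.

```bash
ls; mkdir -p pics; cat > h.py <<'E'
import numpy as np, cv2
from scipy.spatial.transform import Rotation as R
from rig import bot, grab_frame, workorder, spotter
def save(p,name): cv2.imwrite('pics/'+name+'.png', cv2.cvtColor(p['img'],cv2.COLOR_RGB2BGR))
E
python3 - <<'E'
from h import *
s=bot.read_state(); print(s, bot.tips_ahead)
for n in ("scene","top"):
    p=grab_frame(n); save(p,n+'0'); print({k:v for k,v in p.items() if k!='img'})
p=grab_frame('wrist'); print({k:v for k,v in p.items() if k!='img'}); save(p,'wrist0')
E
```

```text
pics
{'t': 0.0, 'q': array([-1.17438184e+00,  3.53665380e-01,  1.63412121e+00, -8.28786736e-06,
        1.15519339e+00, -2.40344111e-03]), 'joint_velocities': array([ 5.24285760e-04,  5.17208839e-05,  8.04956733e-04,  1.94621430e-03,
       -2.11108930e-03, -5.27196261e-04]), 'tau': array([-3.61793303e-03, -6.05258131e+01, -3.42060935e+01, -5.82585435e-04,
        9.29227739e-03, -2.63733773e-05]), 'tcp_pos': array([ 242.50982611, -575.4948858 ,  209.95646536]), 'ee_rot': array([ 0.91138454,  1.3730699 , -0.91012684]), 'ft_force': array([-0.22088432,  0.09704301, -0.16938691]), 'moment': array([ 0.01361022, -0.03142379, -0.00737489]), 'finger_gap': 1.0016234373348487} 19.0
{'fx': 382.097623268186, 'fy': 382.097623268186, 'cx': 279.4033271769138, 'cy': 211.4684500321913, 'xyz': array([859.79121865, 550.70905728, 863.00824964]), 'rotation': array([0.27088218, 0.91355829, 2.45955043]), 'shot': 1}
{'fx': 453.2323688918666, 'fy': 453.2323688918666, 'cx': 279.6954364639211, 'cy': 212.0134054180597, 'xyz': array([ 251.1375325 ,  -22.46199294, 1374.33562425]), 'rotation': array([ 0.17665591, -0.15754958, -1.48400029]), 'shot': 2}
{'fx': 368.0572706275157, 'fy': 368.0572706275157, 'cx': 278.3195766386991, 'cy': 203.80277115276337, 'T_tool_cam': array([[-1.36801288e-03,  2.73181876e-01, -9.61961429e-01,
        -1.62863852e+02],
       [-5.11792373e-05,  9.61962309e-01,  2.73182198e-01,
         6.96198117e+01],
       [ 9.99999063e-01,  4.22949219e-04, -1.30199559e-03,
        -8.59737493e-01],
       [ 0.00000000e+00,  0.00000000e+00,  0.00000000e+00,
         1.00000000e+00]]), 'shot': 3}
```

View pics/scene0.png

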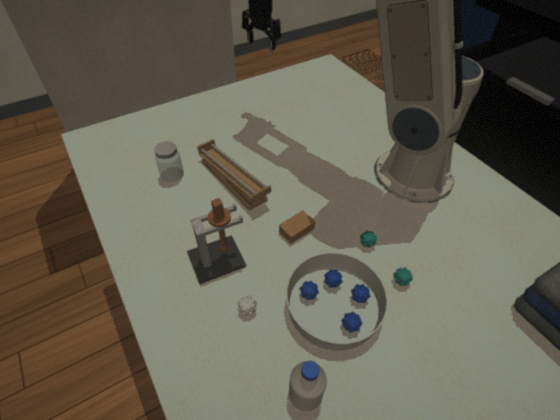

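View pics/top0.png

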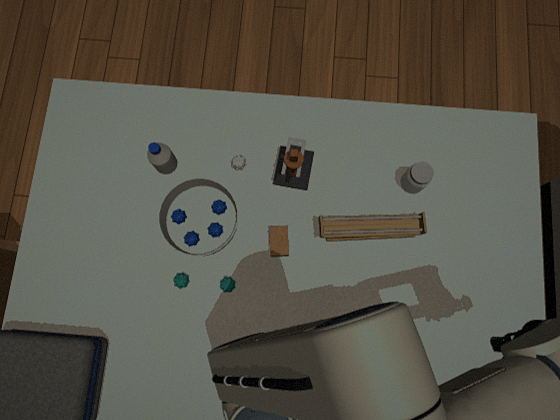

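View pics/wrist0.png

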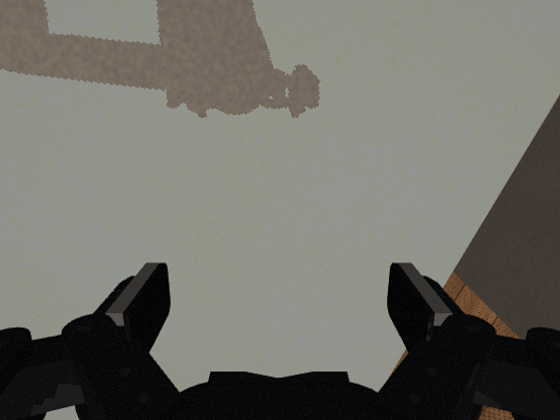

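```bash
cat >> h.py <<'E'
def cam(p, st=None):
    """return R(world<-cam), origin"""
    if 'xyz' in p: return R.from_rotvec(p['rotation']).as_matrix(), np.array(p['xyz'])
    T=np.eye(4); T[:3,:3]=R.from_rotvec(st['ee_rot']).as_matrix(); T[:3,3]=st['tcp_pos']
    M=T@p['T_tool_cam']; return M[:3,:3],M[:3,3]
def ray(p,u,v,st=None):
    Rm,o=cam(p,st); d=np.array([(u-p['cx'])/p['fx'],-(v-p['cy'])/p['fy'],-1.0]); d=Rm@d; return o,d/np.linalg.norm(d)
def onz(p,u,v,z,st=None):
    o,d=ray(p,u,v,st); return o+d*(z-o[2])/d[2]
def proj(p,X,st=None):
    Rm,o=cam(p,st); c=(np.atleast_2d(X)-o)@Rm
    return np.c_[p['cx']+p['fx']*c[:,0]/-c[:,2], p['cy']-p['fy']*c[:,1]/-c[:,2]]
def tri(rays):
    A=np.zeros((3,3));b=np.zeros(3)
    for o,d in rays:
        P=np.eye(3)-np.outer(d,d);A+=P;b+=P@o
    X=np.linalg.solve(A,b); return X,[np.linalg.norm((np.eye(3)-np.outer(d,d))@(X-o)) for o,d in rays]
def crop(p,box,name,k=4):
    l,t,r,b=box; im=cv2.cvtColor(p['img'],cv2.COLOR_RGB2BGR)[t:b,l:r]
    cv2.imwrite('pics/'+name+'.png',cv2.resize(im,None,fx=k,fy=k,interpolation=cv2.INTER_CUBIC))
def cent(reg):
    ys,xs=np.nonzero(reg); return xs.mean(),ys.mean()
E
python3 - <<'E'
from h import *
ps={n:grab_frame(n) for n in("top","scene")}
crop(ps['top'],(140,120,330,260),'c_top',4); crop(ps['scene'],(170,180,370,340),'c_scene',4)
crop(ps['top'],(300,190,440,260),'c_rack',5)
for q in ("ball1","tub","stirrer","fork","rack_rails","soap_box","detergent","peg_jar"):
    for n,p in ps.items():
        for r in spotter.regions_of(q,p):
            c=cent(r['region']); print(q,n,round(r['score'],2),r['bbox'],np.round(c,1),r['region'].sum(), np.round(onz(p,*c,30 if q=='ball1' else 0),0))
E
```

```text
ball1 top 0.76 [209.3, 223.1, 222.7, 238.3] [215.1 229.9] 183 [473. 195.  30.]
ball1 top 0.74 [173.1, 206.4, 185.5, 225.9] [178.7 216.5] 182 [506. 310.  30.]
ball1 top 0.59 [172.0, 275.2, 189.3, 289.4] [180.5 280.3] 197 [316. 280.  30.]
ball1 top 0.53 [185.2, 229.6, 198.3, 245.5] [190.9 238.6] 175 [441. 265.  30.]
ball1 top 0.53 [220.7, 280.2, 233.7, 293.5] [227.5 284.7] 179 [314. 141.  30.]
ball1 top 0.44 [211.2, 199.4, 227.2, 214.8] [218.4 207.2] 186 [544. 194.  30.]
ball1 scene 0.84 [323.3, 271.1, 341.5, 287.7] [332.9 277.6] 245 [475. 194.  30.]
ball1 scene 0.74 [351.6, 281.8, 371.8, 305.6] [360.9 293.2] 284 [442. 264.  30.]
ball1 scene 0.71 [340.4, 313.7, 364.6, 332.2] [351.4 321.6] 304 [508. 311.  30.]
ball1 scene 0.68 [237.1, 295.9, 253.1, 315.6] [247.  305.4] 299 [696. 151.  30.]
ball1 scene 0.64 [301.9, 279.3, 319.1, 299.3] [309.4 289.6] 252 [545. 192.  30.]
ball1 scene 0.57 [359.7, 225.9, 379.0, 248.1] [368.1 238.8] 242 [320. 144.  30.]
ball1 scene 0.51 [394.3, 266.3, 413.0, 285.7] [402.5 276. ] 297 [321. 280.  30.]
tub top 0.6 [158.8, 179.8, 237.5, 253.5] [197.5 215.9] 4233
[... 1063 characters left out ...]
.6] 722 [452. -11.   0.]
soap_box scene 0.59 [348.0, 281.9, 368.0, 303.5] [360. 293.] 281 [429. 253.   0.]
detergent top 0.7 [145.5, 144.6, 177.3, 176.0] [161.4 158.3] 685 [695. 397.   0.]
detergent top 0.23 [318.5, 212.6, 427.5, 237.6] [371.5 225.5] 2339 [ 531. -279.    0.]
detergent scene 0.88 [285.5, 361.6, 323.4, 407.9] [306.8 385.5] 1451 [668. 368.   0.]
detergent scene 0.48 [151.9, 139.6, 182.4, 180.1] [168.  160.6] 881 [ 669. -469.    0.]
peg_jar top 0.7 [401.0, 165.5, 431.3, 194.4] [416.5 177.8] 787 [ 695. -414.    0.]
peg_jar top 0.44 [319.4, 214.2, 426.5, 237.9] [371.9 225.5] 2325 [ 531. -280.    0.]
peg_jar scene 0.6 [186.3, 203.0, 244.5, 282.2] [214.  250.9] 2220 [691. -53.   0.]
```

View pics/c_top.png

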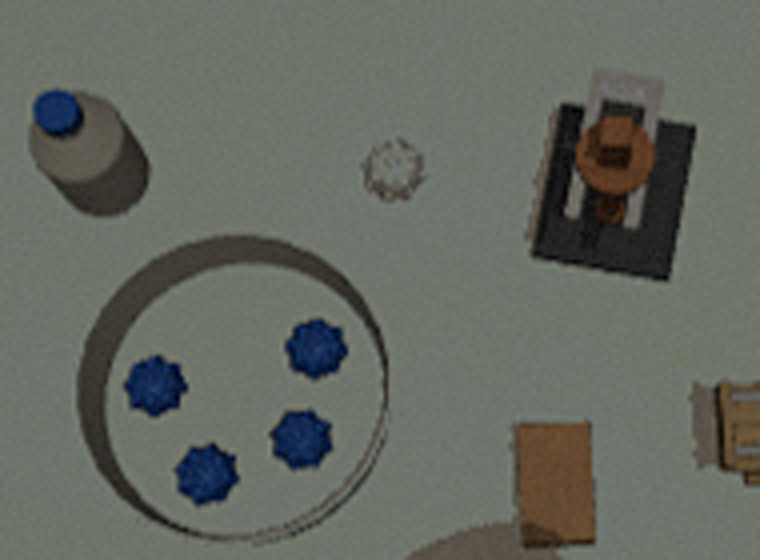

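View pics/c_scene.png

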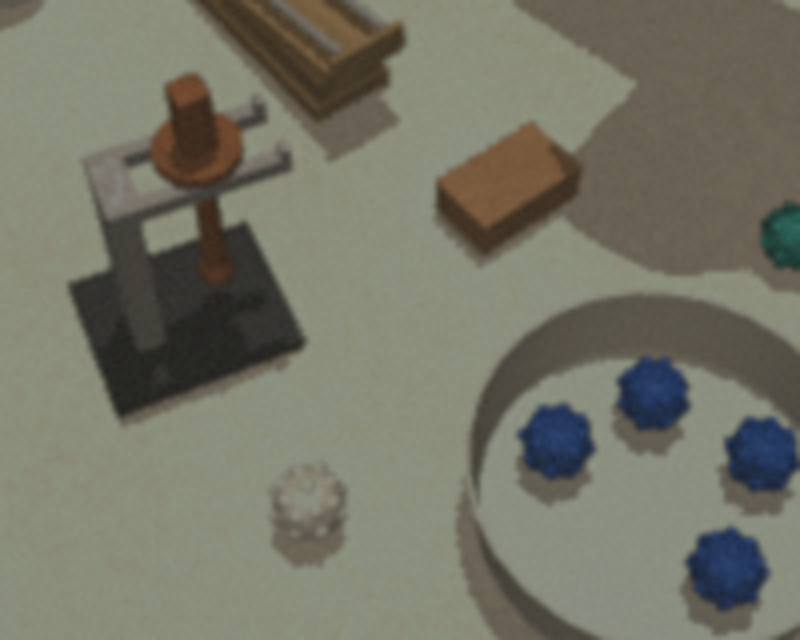

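View pics/c_rack.png

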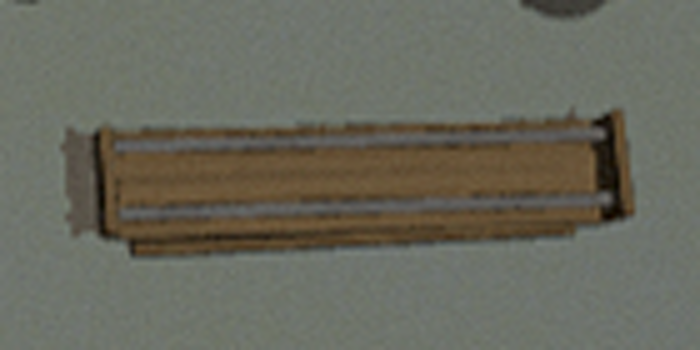

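```bash
python3 - <<'E'
from h import *
from scipy.optimize import least_squares
ps={n:grab_frame(n) for n in("top","scene")}
th=np.linspace(0,2*np.pi,180)
def tubpts(c):
    return np.vstack([np.c_[c[0]+120*np.cos(th),c[1]+120*np.sin(th),0*th+60],np.c_[c[0]+112*np.cos(th),c[1]+112*np.sin(th),0*th]])
bb={'top':[159.5,178.8,237,255.7],'scene':[286.1,251.9,385.1,352.9]}
def f(c):
    e=[]
    for n,p in ps.items():
        q=proj(p,tubpts(c)); e+=list(np.r_[q.min(0),q.max(0)]-bb[n])
    return e
s=least_squares(f,[500,250]); print('tub',s.x,np.round(s.fun,1))
base=[(95,55,10),(95,-55,10),(-35,-55,10),(-35,55,10)]
top=np.array([(563,103),(695,125),(668,280),(533,257)])/4+[140,120]
sc=np.array([(120,420),(70,285),(247,225),(303,345)])/4+[170,180]
sc0=np.array([(120,412),(70,285),(247,225),(303,342)])/4+[170,180]
def g(c):
    Y=R.from_euler('z',c[2]).as_matrix(); P=np.array(base)@Y.T+[c[0],c[1],0]
    return np.r_[(proj(ps['top'],P)-top).ravel(),(proj(ps['scene'],P)-sc0).ravel()]
s=least_squares(g,[690,-30,0]); print('fork',s.x,np.round(s.fun,1))
Y=R.from_euler('z',s.x[2]).as_matrix()
# collar top centre check
for n,p in ps.items():
    for r in spotter.regions_of('stirrer',p)[:2]: print(n,r['bbox'],r['score'])
    print(n,'collar proj',proj(p,[s.x[0],s.x[1],168]), 'grip top',proj(p,[s.x[0],s.x[1],218]),'tip',proj(p,[s.x[0],s.x[1],42]))
    print(onz(p,*( (140+615/4,120+157/4) if n=='top' else (170+196/4,180+146/4)),168))
# rack rails in top: ends in crop c_rack
for u,v in [(115,146),(605,133),(122,214),(612,199)]: print('rail z60',np.round(onz(ps['top'],300+u/5,190+v/5,62),1))
E
```

```text
tub [508.96961993 246.20692343] [-1.9 -2.6  1.5 -0.3 -1.2 -0.1  2.7 -1.9]
fork [ 6.66634952e+02 -2.06178691e+01 -1.01564610e-01] [-1.1 -0.9 -0.  -0.5 -0.2 -0.4 -1.2 -0.8 -0.6 -0.2 -0.5 -0.8  0.4 -1.8
  1.2 -0.9]
top [284.6, 150.6, 301.9, 174.8] 0.56
top collar proj [[292.61027409 159.47830182]] grip top [[293.06123429 153.39438902]] tip [[291.61442107 172.91337423]]
[667.55710931 -23.74343432 168.        ]
scene [211.7, 197.1, 230.5, 254.4] 0.73
scene collar proj [[221.16865956 215.51843118]] grip top [[218.91790243 201.33334994]] tip [[226.09027199 246.53620344]]
[672.38032084 -20.45524805 168.        ]
rail z60 [ 525.6 -123.7   62. ]
rail z60 [ 556.6 -411.7   62. ]
rail z60 [ 485.3 -130.3   62. ]
rail z60 [ 517.3 -416.4   62. ]
```

```bash
cat > d.py <<'E'
import sys
from h import *
def Rd(a):
    z=np.array([np.cos(a),np.sin(a),0]);x=np.array([0,0,-1.]);return np.c_[x,np.cross(z,x),z]
if __name__=='__main__':
    s=bot.read_state(); Rt=R.from_rotvec(s['ee_rot']).as_matrix()
    print('t',round(s['t'],2),'tcp',np.round(s['tcp_pos'],1),'F',np.round(s['ft_force'],1),'gap',round(s['finger_gap'],3),'q6',np.round(s['q'],2))
    print('tool axes (cols)\n',np.round(Rt,3),'zang',round(np.arctan2(Rt[1,2],Rt[0,2]),4),'yang',round(np.arctan2(Rt[1,1],Rt[0,1]),4))
    if len(sys.argv)>1:
        v=list(map(float,sys.argv[1:])); D=Rt.T@(np.array(v[:3])-s['tcp_pos'])
        print('tool shift',np.round(D,1))
        if len(v)>3: print('turn',np.round((R.from_matrix(Rt).inv()*R.from_matrix(Rd(v[3]))).as_rotvec(),4))
E
python3 d.py 668 -22 300 1.469; python3 d.py 668 -22 300 -0.1016
```

```text
t 1.25 tcp [ 242.7 -575.9  210.7] F [-1.3 -0.2  0.4] gap 0.996 q6 [-1.17  0.35  1.63 -0.    1.16 -0.  ]
tool axes (cols)
 [[-0.     0.922  0.388]
 [ 0.     0.388 -0.922]
 [-1.    -0.    -0.   ]] zang -1.172 yang 0.3988
tool shift [ -89.3  607.  -345.3]
turn [-2.641e+00 -1.000e-04 -1.000e-04]
t 1.25 tcp [ 242.7 -575.9  210.7] F [-1.3 -0.2  0.4] gap 0.996 q6 [-1.17  0.35  1.63 -0.    1.16 -0.  ]
tool axes (cols)
 [[-0.     0.922  0.388]
 [ 0.     0.388 -0.922]
 [-1.    -0.    -0.   ]] zang -1.172 yang 0.3988
tool shift [ -89.3  607.  -345.3]
turn [-1.0704e+00 -1.0000e-04 -0.0000e+00]
```

```bash
python3 -m handwheel '[[0,-20,0,0,0.1,0,0],[0,-20,0,0,0.1,0,0],[0,-20,0,0,0.1,0,0],[0,-20,0,0,0.1,0,0],[0,-20,0,0,0.1,0,0],[0,0,0,0,0,0,0]]'; python3 d.py 668 -22 300 -1.672
```

```text
t: 1.75
tcp_pos: [242.2, -574.7, 312.8]
ee_rot: [1.303, 1.152, -1.3]
ft_force: [0.3, -0.8, 0.1]
finger_gap: 0.999
t 1.75 tcp [ 242.2 -574.7  312.8] F [ 0.3 -0.8  0.1] gap 0.999 q6 [-1.17  0.28  1.51 -0.    1.36  0.52]
tool axes (cols)
 [[-0.002  0.992 -0.125]
 [ 0.005 -0.125 -0.992]
 [-1.    -0.002 -0.004]] zang -1.6956 yang -0.1248
tool shift [  14.5  353.7 -601.4]
turn [-0.0236 -0.0043  0.0024]
```

```bash
python3 -m handwheel '[[0,0,20,-34,-0.005,0,0],[0,0,20,-34,-0.005,0,0],[0,0,20,-34,-0.005,0,0],[0,0,20,-34,-0.005,0,0],[0,0,20,-34,0,0,0],[0,0,20,-34,0,0,0],[0,0,20,-34,0,0,0],[0,0,20,-34,0,0,0]]'
python3 -m handwheel '[[0,0,20,-34,0,0,0],[0,0,20,-34,0,0,0],[0,0,20,-34,0,0,0],[0,0,20,-34,0,0,0],[0,0,20,-34,0,0,0],[0,0,20,-34,0,0,0],[0,0,20,-34,0,0,0],[0,0,0,0,0,0,0]]'; python3 d.py 668 -22 300 -1.672
```

```text
t: 2.42
tcp_pos: [432.1, -317.7, 310.1]
ee_rot: [1.282, 1.161, -1.285]
ft_force: [1.0, -0.7, 0.2]
finger_gap: 0.998
t: 3.08
tcp_pos: [601.8, -75.0, 305.4]
ee_rot: [1.27, 1.173, -1.27]
ft_force: [-1.9, -0.8, 0.3]
finger_gap: 1.004
t 3.08 tcp [601.8 -75.  305.4] F [-1.9 -0.8  0.3] gap 1.004 q6 [-0.13  0.25  1.56  0.    1.33  1.52]
tool axes (cols)
 [[-0.002  0.997 -0.082]
 [ 0.002 -0.082 -0.997]
 [-1.    -0.003 -0.002]] zang -1.6527 yang -0.0819
tool shift [  5.3  61.7 -58.2]
turn [ 0.0193 -0.0021  0.0025]
```

```bash
python3 - <<'E'
from h import *
s=bot.read_state();p=grab_frame('wrist'); save(p,'w1'); print(s['tcp_pos'],s['t'])
for q in('stirrer','rack_rails','fork'):
    for r in spotter.regions_of(q,p): print(q,r['score'],r['bbox'])
print(proj(p,[[668,-22,218],[668,-22,168],[668,-22,160]],s))
E
```

```text
[601.78482474 -75.01223252 305.3771582 ] 3.0833
stirrer 0.64 [170.3, 65.0, 238.9, 140.8]
stirrer 0.39 [196.5, 230.5, 256.0, 304.0]
rack_rails 0.69 [0.0, 238.7, 10.9, 267.1]
fork 0.96 [166.4, 15.5, 275.2, 169.0]
[[191.18644731 111.05368255]
 [205.64732427 108.98285306]
 [207.52870878 108.71343464]]
```

View pics/w1.png

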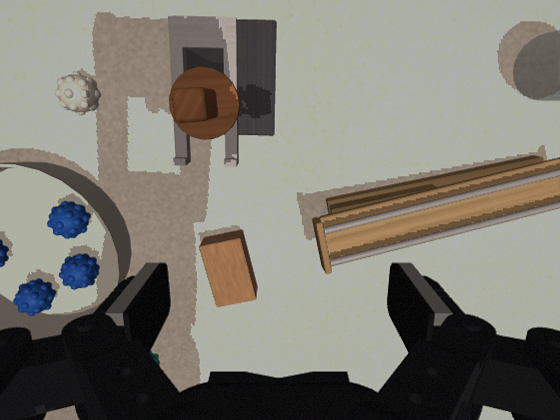

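```bash
python3 - <<'E'
from h import *
s=bot.read_state();p=grab_frame('wrist')
print(onz(p,205,103,166,s)); crop(p,(150,10,290,180),'c_w1',4)
E
```

```text
[668.88325862 -28.53856045 166.        ]
```

View pics/c_w1.png

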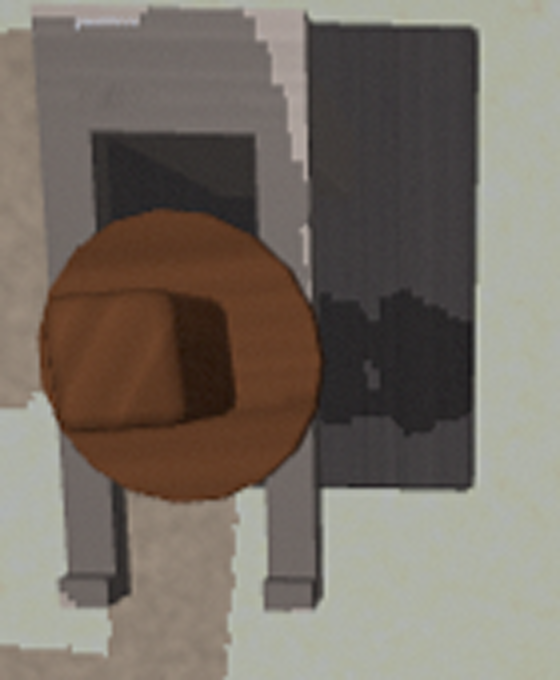

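```bash
python3 - <<'E'
from h import *
s=bot.read_state();p=grab_frame('wrist')
f=lambda u,v,z:np.round(onz(p,150+u/4,10+v/4,z,s)[:2],1)
print('collar c',f(180,355,168),'grip top',f(117,360,218))
print('L outer',f(33,10,160),f(63,500,160),'R outer(?)',f(304,10,160),f(318,490,160))
print('L inner',f(92,133,160),f(111,500,160),'R inner',f(255,133,160),f(266,490,160))
print('grip corners',[f(u,v,218) for u,v in((52,297),(165,290),(185,425),(62,430))])
print('base',f(478,30,10),f(474,488,10))
E
```

```text
collar c [672.8 -22. ] grip top [672.1 -22.4]
L outer [737.7  -2. ] [646.5   8.1] R outer(?) [733.2 -53.2] [643.9 -44.7]
L inner [715.4  -9.6] [645.6  -1.8] R inner [712.6 -41. ] [644.8 -34. ]
grip corners [array([682.7, -13.5]), array([682.2, -31.9]), array([660.8, -31.9]), array([661.8, -11.5])]
base [755.7 -85.3] [628.7 -72. ]
```

```bash
python3 d.py 672.3 -21.8 255 -1.676
```

```text
t 3.38 tcp [598.1 -81.8 306.3] F [-0.1  0.4  0.1] gap 1.0 q6 [-0.14  0.25  1.57 -0.    1.33  1.52]
tool axes (cols)
 [[-0.004  0.996 -0.088]
 [-0.    -0.088 -0.996]
 [-1.    -0.004  0.001]] zang -1.6594 yang -0.0886
tool shift [ 51.   68.8 -66.4]
turn [0.0166 0.0007 0.0037]
```

```bash
python3 -m handwheel '[[0,0,23,-22,0.006,0,0.001],[0,0,23,-22,0.006,0,0.001],[0,0,23,-22,0.005,0,0.001],[0,25,0,0,0,0,0],[0,25,0,0,0,0,0],[0,0,0,0,0,0,0]]'; python3 d.py 672.3 -21.8 195 -1.676;python3 - <<'E'
from h import *
s=bot.read_state();p=grab_frame('wrist'); save(p,'w2')
print(proj(p,[[672.3,-21.8,218],[672.3,-21.8,168]],s))
E
```

```text
t: 3.88
tcp_pos: [674.7, -30.3, 258.3]
ee_rot: [1.297, 1.145, -1.292]
ft_force: [-1.1, 0.4, 0.0]
finger_gap: 0.997
t 3.88 tcp [674.7 -30.3 258.3] F [-1.1  0.4  0. ] gap 0.997 q6 [-0.05  0.39  1.47 -0.    1.27  1.64]
tool axes (cols)
 [[ 0.006  0.993 -0.118]
 [-0.002 -0.118 -0.993]
 [-1.     0.006  0.002]] zang -1.6888 yang -0.118
tool shift [63.3 -3.8 -8.3]
turn [-0.0128  0.0016 -0.006 ]
[[265.40701268 228.90288603]
 [267.57536604 205.68008855]]
```

View pics/w2.png

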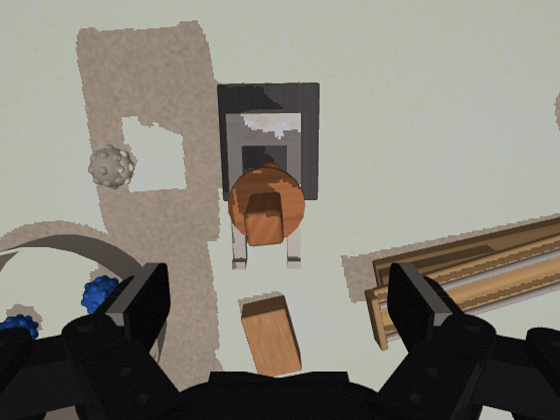

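```bash
python3 -m handwheel '[[0,0,-4,-8,-0.01,0,-0.006],[0,21,0,0,0,0,0],[0,21,0,0,0,0,0],[0,20,0,0,0,0,0],[0,0,0,0,0,0,0]]'; python3 d.py 672.3 -21.8 195 -1.676
```

```text
t: 4.35
tcp_pos: [673.9, -25.1, 207.1]
ee_rot: [1.295, 1.145, -1.283]
ft_force: [-1.0, 0.1, -1.3]
finger_gap: 1.003
t 4.35 tcp [673.9 -25.1 207.1] F [-1.   0.1 -1.3] gap 1.003 q6 [-0.04  0.43  1.53 -0.    1.17  1.64]
tool axes (cols)
 [[ 0.011  0.994 -0.111]
 [-0.002 -0.111 -0.994]
 [-1.     0.011  0.001]] zang -1.6821 yang -0.1113
tool shift [12.1 -2.1 -3.2]
turn [-0.0061  0.0008 -0.0114]
```

```bash
python3 -m handwheel '[[0,12,-2,-3,-0.006,0,-0.011],[0,3,-1,-1,0,0,-0.005],[0,1,0,0,0,0,0]]'; python3 d.py 672.3 -21.8 195 -1.676
```

```text
t: 4.6
tcp_pos: [672.6, -21.1, 195.5]
ee_rot: [1.286, 1.158, -1.287]
ft_force: [0.2, 0.3, 1.1]
finger_gap: 0.999
t 4.6 tcp [672.6 -21.1 195.5] F [0.2 0.3 1.1] gap 0.999 q6 [-0.03  0.44  1.54 -0.    1.17  1.64]
tool axes (cols)
 [[-0.001  0.994 -0.105]
 [-0.    -0.105 -0.994]
 [-1.    -0.001  0.   ]] zang -1.6763 yang -0.1055
tool shift [ 0.5 -0.2  0.7]
turn [-0.0003  0.0003  0.0011]
```

Aligned. Close.

```bash
python3 -m handwheel '[[1,0,0,0,0,0,0],[1,0,0,0,0,0,0],[1,0,0,0,0,0,0],[1,0,0,0,0,0,0],[1,0,0,0,0,0,0],[1,0,0,0,0,0,0],[1,0,0,0,0,0,0],[1,0,0,0,0,0,0]]'; python3 d.py 672.3 -21.8 330 -1.676
```

```text
t: 5.27
tcp_pos: [674.5, -21.0, 199.7]
ee_rot: [1.288, 1.155, -1.283]
ft_force: [-0.1, 0.2, 0.2]
finger_gap: 0.004
t 5.27 tcp [674.5 -21.  199.7] F [-0.1  0.2  0.2] gap 0.004 q6 [-0.03  0.44  1.53 -0.    1.17  1.64]
tool axes (cols)
 [[ 0.004  0.994 -0.105]
 [-0.    -0.105 -0.994]
 [-1.     0.004 -0.   ]] zang -1.676 yang -0.1052
tool shift [-130.3   -1.6    1. ]
turn [-0.     -0.0001 -0.004 ]
```

```bash
python3 - <<'E'
from h import *
for n in('wrist','scene'):
    p=grab_frame(n); save(p,n+'3')
    if n=='scene': crop(p,(120,120,320,290),'c3',4)
E
```

```text
(no output)
```

View pics/wrist3.png

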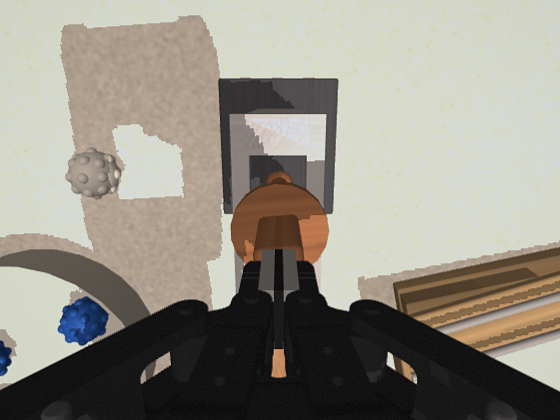

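View pics/c3.png

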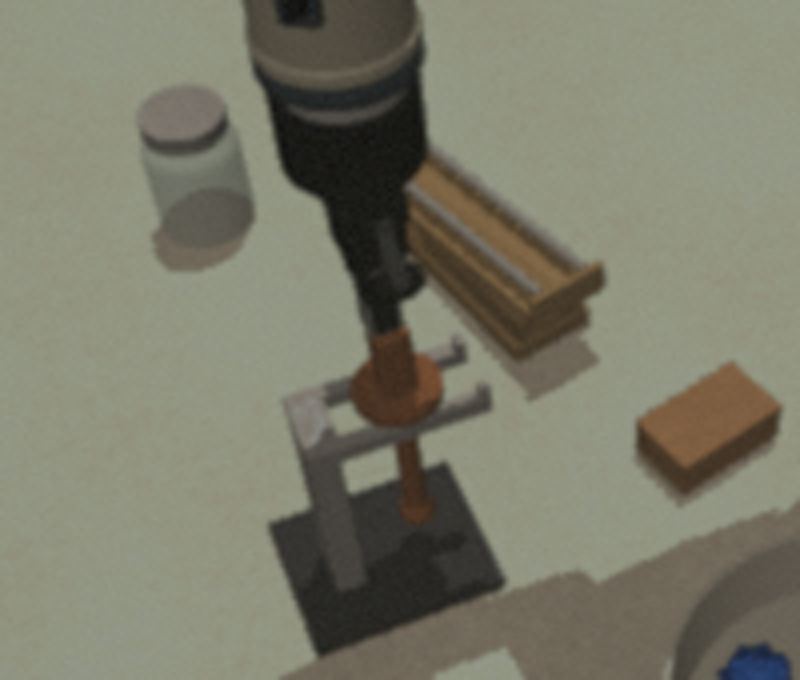

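```bash
python3 - <<'E'
from h import *
s=bot.read_state();p=grab_frame('wrist')
print(s['tcp_pos'],s['finger_gap'],s['ft_force'])
print(proj(p,[[672.3,-21.8,218],[672.3,-21.8,168],[672.3,-21.8,42],s['tcp_pos']-[0,0,19],s['tcp_pos']],s))
crop(p,(200,150,360,400),'c3w',3)
p=grab_frame('top');crop(p,(240,100,360,240),'c3t',4)
E
```

```text
[674.46328642 -21.02825174 199.64021732] 3.268225532461611e-05 [-0.45743989 -0.03331156 -0.18087456]
[[282.38948541 271.36405228]
 [281.339217   231.66827564]
 [280.06067015 183.34452331]
 [279.67633935 236.16415403]
 [279.86315253 250.24561037]]
```

View pics/c3w.png

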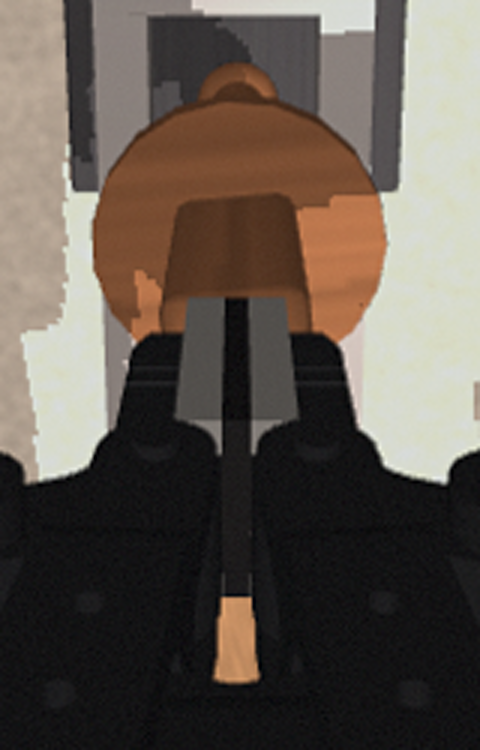

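View pics/c3t.png

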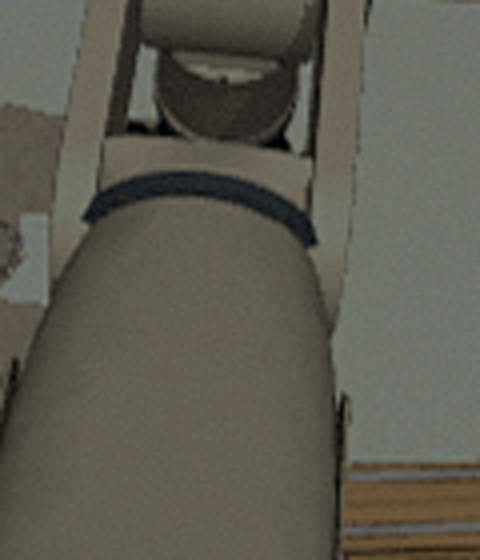

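```bash
python3 - <<'E'
from h import *
s=bot.read_state();p=grab_frame('scene')
print(proj(p,[s['tcp_pos'],s['tcp_pos']-[0,0,19],[672.3,-21.8,218],[672.3,-21.8,168],[672.3,-21.8,42]]))
crop(p,(180,150,260,270),'c4',6)
E
```

```text
[[216.6190826  207.8753995 ]
 [217.52256998 213.23332413]
 [216.4306783  201.93413453]
 [218.78807242 216.11465868]
 [223.94183845 247.11630712]]
```

View pics/c4.png

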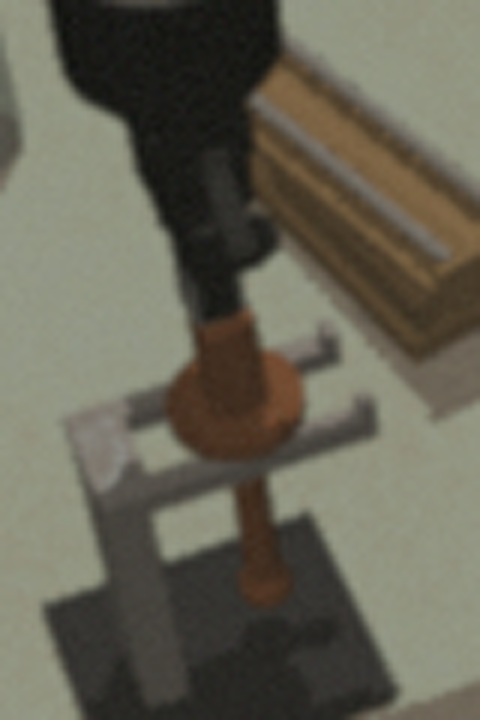

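```bash
python3 -m handwheel '[[1,-10,0,0,0,0,-0.004],[1,-10,0,0,0,0,0],[1,0,0,0,0,0,0]]'; python3 - <<'E'
from h import *
s=bot.read_state();p=grab_frame('wrist'); print(s['tcp_pos'],s['finger_gap'],s['ft_force'])
crop(p,(200,150,360,400),'c5w',3)
p=grab_frame('scene');crop(p,(180,150,260,270),'c5',6)
E
```

```text
t: 5.77
tcp_pos: [674.1, -21.0, 221.0]
ee_rot: [1.285, 1.159, -1.288]
ft_force: [-0.2, 0.5, -0.5]
finger_gap: 0.003
[674.10596323 -21.00631246 220.95755716] 0.0025922525608016015 [-0.16578569  0.5258749  -0.54540557]
```

View pics/c5w.png

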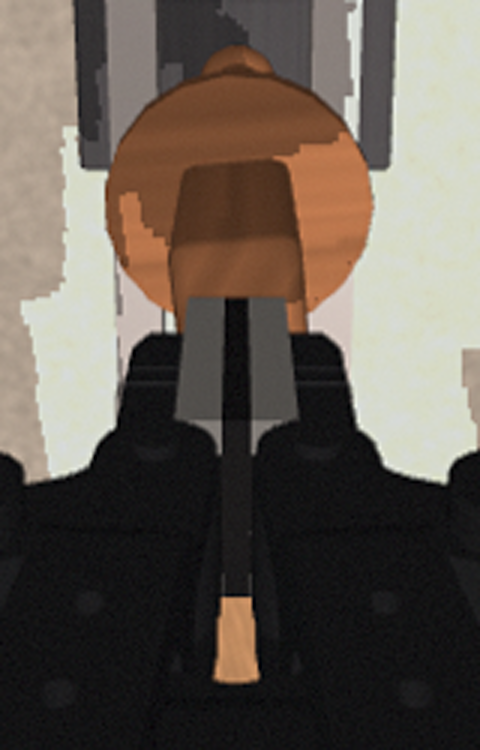

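View pics/c5.png

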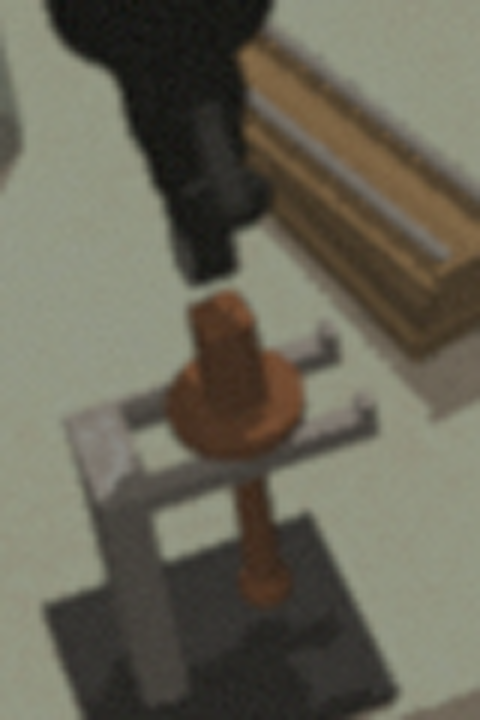

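```bash
python3 - <<'E'
from h import *
s=bot.read_state();p=grab_frame('wrist')
T=np.array(p['T_tool_cam']);Ti=np.linalg.inv(T)
def pj(X):
    c=(Ti@np.r_[X,1])[:3]; return np.round([p['cx']-p['fx']*c[0]/c[2],p['cy']+p['fy']*c[1]/c[2]],0), round(-c[2])
for x in(19,0,-17,-30):
    print(x,[pj([x,y,z]) for y in(11,0,-11) for z in (0,9)])
print('open',[(x,pj([x,11,42.5])) for x in(6,-10,-30)])
crop(p,(200,230,360,330),'c6w',5)
p=grab_frame('scene');print(proj(p,[s['tcp_pos']+[0,0,k] for k in(-19,0,17,30)]))
E
```

```text
19 [(array([280., 216.]), 191), (array([297., 216.]), 191), (array([280., 236.]), 194), (array([297., 236.]), 194), (array([280., 255.]), 197), (array([296., 255.]), 197)]
0 [(array([280., 228.]), 173), (array([299., 228.]), 173), (array([280., 250.]), 176), (array([299., 250.]), 176), (array([280., 271.]), 179), (array([298., 271.]), 179)]
-17 [(array([280., 242.]), 156), (array([301., 242.]), 156), (array([280., 266.]), 159), (array([301., 266.]), 159), (array([280., 289.]), 162), (array([300., 289.]), 162)]
-30 [(array([280., 254.]), 144), (array([303., 254.]), 144), (array([280., 280.]), 147), (array([303., 280.]), 147), (array([280., 304.]), 150), (array([302., 304.]), 150)]
open [(6, (array([368., 224.]), 178)), (-10, (array([376., 236.]), 163)), (-30, (array([389., 254.]), 144))]
[[216.92689692 207.48244229]
 [215.99826235 201.93873922]
 [215.14098024 196.82099148]
 [214.46785302 192.80259984]]
```

View pics/c6w.png

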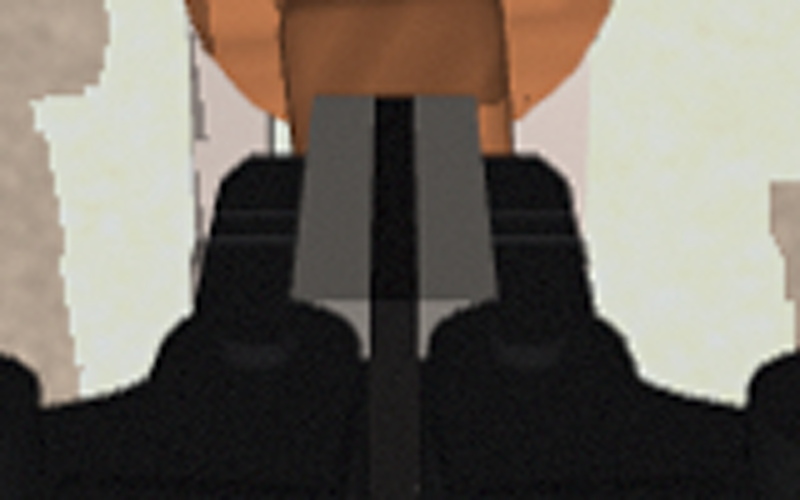

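```bash
python3 -m handwheel '[[0,0,0,0,0,0,0],[0,0,0,0,0,0,0],[0,0,0,0,0,0,0],[0,0,0,0,0,0,0],[0,0,0,0,0,0,0],[0,0,0,0,0,0,0]]'; python3 d.py 672.3 -21.8 158 -1.676
python3 - <<'E'
from h import *
p=grab_frame('scene');crop(p,(180,150,260,270),'c7',6)
E
```

```text
t: 6.47
tcp_pos: [672.1, -20.9, 217.0]
ee_rot: [1.283, 1.163, -1.291]
ft_force: [-0.1, 0.2, 0.7]
finger_gap: 0.846
t 6.47 tcp [672.1 -20.9 217. ] F [-0.1  0.2  0.7] gap 0.846 q6 [-0.03  0.42  1.51  0.    1.21  1.64]
tool axes (cols)
 [[-0.007  0.994 -0.105]
 [ 0.    -0.105 -0.994]
 [-1.    -0.007  0.   ]] zang -1.676 yang -0.1052
tool shift [59.   0.7  0.8]
turn [0.     0.0004 0.0069]
```

View pics/c7.png

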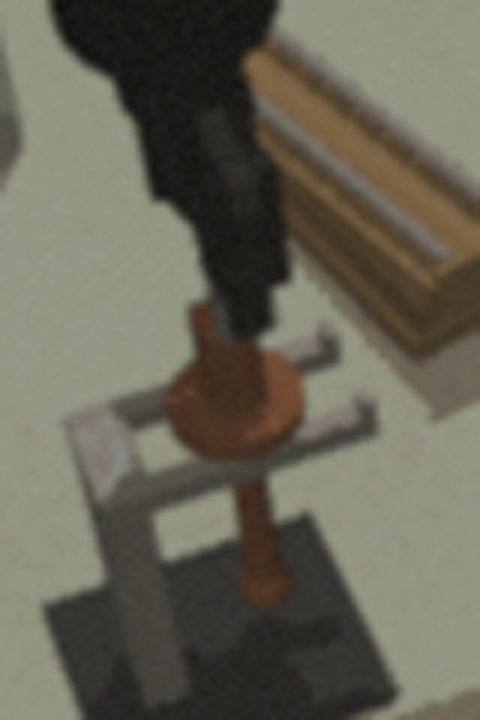

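```bash
python3 - <<'E'
from h import *
s=bot.read_state();p=grab_frame('scene')
print(s['tcp_pos'],s['finger_gap'])
for k in(0,15,30): print(k,proj(p,[s['tcp_pos']+[2,38,k],s['tcp_pos']+[4,48,k]]))
E
```

```text
[672.0862748  -20.91447711 216.9616061 ] 0.9269707523833657
0 [[223.19117095 213.69377937]
 [224.34152377 217.00787812]]
15 [[222.515809   209.24037811]
 [223.67675274 212.56612306]]
30 [[221.82193269 204.66489143]
 [222.9936187  208.00167315]]
```

```bash
python3 -m handwheel '[[0,20,0,1,0,0,0.006],[0,20,0,0,0,0,0],[0,18,0,0,0,0,0],[0,0,0,0,0,0,0]]'; python3 d.py 672.3 -21.8 157 -1.676
```

```text
t: 6.9
tcp_pos: [673.5, -22.0, 159.3]
ee_rot: [1.288, 1.154, -1.283]
ft_force: [-0.8, 0.7, -0.0]
finger_gap: 0.999
t 6.9 tcp [673.5 -22.  159.3] F [-0.8  0.7 -0. ] gap 0.999 q6 [-0.03  0.47  1.57 -0.    1.09  1.64]
tool axes (cols)
 [[ 0.004  0.994 -0.105]
 [-0.    -0.105 -0.994]
 [-1.     0.004  0.   ]] zang -1.6759 yang -0.1051
tool shift [ 2.3 -1.2 -0.1]
turn [ 0.0001  0.     -0.0041]
```

```bash
python3 -m handwheel '[[0,2,-1,0,0,0,-0.004],[0.5,0,0,0,0,0,0],[1,0,0,0,0,0,0],[1,0,0,0,0,0,0],[1,0,0,0,0,0,0],[1,0,0,0,0,0,0],[1,0,0,0,0,0,0]]'; python3 d.py 672.3 -21.8 157 -1.676; python3 - <<'E'
from h import *
p=grab_frame('scene');crop(p,(180,150,260,270),'c8',6)
p=grab_frame('wrist');save(p,'w8')
E
```

```text
t: 7.48
tcp_pos: [674.6, -21.9, 161.7]
ee_rot: [1.288, 1.155, -1.283]
ft_force: [-0.2, -0.0, -0.2]
finger_gap: 0.259
t 7.48 tcp [674.6 -21.9 161.7] F [-0.2 -0.  -0.2] gap 0.259 q6 [-0.03  0.47  1.57 -0.    1.1   1.64]
tool axes (cols)
 [[ 0.004  0.994 -0.105]
 [-0.    -0.105 -0.994]
 [-1.     0.004 -0.   ]] zang -1.6758 yang -0.105
tool shift [ 4.7 -2.3  0.1]
turn [ 0.0002 -0.0003 -0.0043]
```

View pics/c8.png

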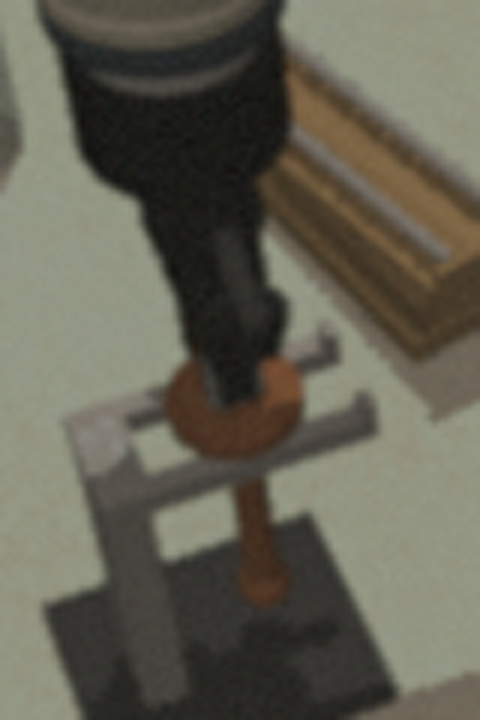

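View pics/w8.png

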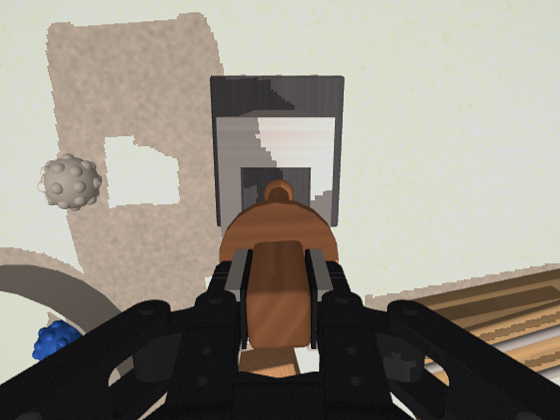

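```bash
python3 -m handwheel '[[1,-8,0,0,0,0,-0.004],[1,-10,0,0,0,0,0],[1,-6,0,0,0,0,0],[1,0,0,0,0,0,0]]'; python3 d.py 674.6 -21.9 186 -1.676
```

```text
t: 7.92
tcp_pos: [674.0, -21.9, 187.7]
ee_rot: [1.286, 1.159, -1.287]
ft_force: [0.2, -0.6, -0.9]
finger_gap: 0.254
t 7.92 tcp [674.  -21.9 187.7] F [ 0.2 -0.6 -0.9] gap 0.254 q6 [-0.03  0.45  1.54  0.    1.15  1.64]
tool axes (cols)
 [[-0.002  0.994 -0.105]
 [ 0.    -0.105 -0.994]
 [-1.    -0.002 -0.   ]] zang -1.6759 yang -0.1051
tool shift [ 1.7  0.5 -0.1]
turn [ 0.0001 -0.0002  0.0016]
```

```bash
python3 - <<'E'
from h import *
p=grab_frame('scene');crop(p,(180,150,260,270),'c9',6)
E
```

```text
(no output)
```

View pics/c9.png

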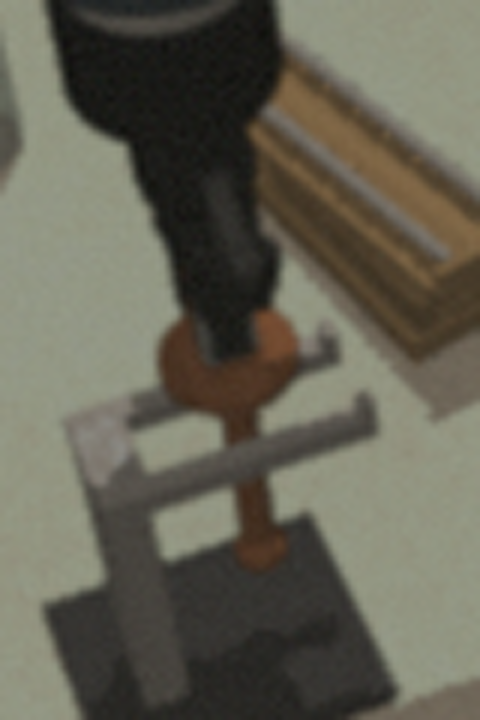

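```bash
python3 -m handwheel '[[1,0,-20,0,0,0,0],[1,0,-20,0,0,0,0],[1,0,-20,0,0,0,0],[1,0,-20,0,0,0,0],[1,0,-20,0,0,0,0],[1,-18,0,0,0,0,0],[1,-18,0,0,0,0,0],[1,-8,0,0,0,0,0]]'; python3 d.py 577 246 225 -1.5708
```

```text
t: 8.63
tcp_pos: [567.3, -11.0, 229.5]
ee_rot: [1.283, 1.163, -1.291]
ft_force: [1.2, 0.3, -1.0]
finger_gap: 0.256
t 8.63 tcp [567.3 -11.  229.5] F [ 1.2  0.3 -1. ] gap 0.256 q6 [-0.02  0.25  1.73  0.    1.16  1.65]
tool axes (cols)
 [[-0.006  0.994 -0.105]
 [ 0.    -0.105 -0.994]
 [-1.    -0.007  0.   ]] zang -1.676 yang -0.1052
tool shift [   4.6  -17.3 -256.6]
turn [-1.052e-01 -1.000e-04  6.500e-03]
```

```bash
python3 -m handwheel '[[1,0,0,-20,-0.053,0,0.006],[1,0,0,-28,-0.053,0,0],[1,0,0,-32,0,0,0],[1,0,0,-32,0,0,0],[1,0,0,-32,0,0,0],[1,0,0,-32,0,0,0],[1,0,0,-32,0,0,0],[1,0,0,-20,0,0,0]]'; python3 d.py 577 246 225 -1.5708;  python3 - <<'E'
from h import *
s=bot.read_state();p=grab_frame('wrist');save(p,'w10')
for q in('ball1','tub'):
  for r in spotter.regions_of(q,p): print(q,round(r['score'],2),r['bbox'],np.round(onz(p,*cent(r['region']),30,s),0))
E
```

```text
t: 9.3
tcp_pos: [573.8, 221.7, 232.0]
ee_rot: [1.214, 1.202, -1.205]
ft_force: [0.4, -0.4, -1.9]
finger_gap: 0.252
t 9.3 tcp [573.8 221.7 232. ] F [ 0.4 -0.4 -1.9] gap 0.252 q6 [ 0.37  0.31  1.64 -0.    1.18  1.94]
tool axes (cols)
 [[ 0.008  1.    -0.002]
 [-0.001 -0.002 -1.   ]
 [-1.     0.008  0.001]] zang -1.5727 yang -0.0019
tool shift [  7.    3.1 -24.3]
turn [-0.0019  0.0008 -0.0083]
ball1 0.85 [168.5, 210.7, 216.0, 256.5] [509. 313.  30.]
ball1 0.69 [285.7, 175.1, 329.1, 215.0] [553. 190.  30.]
ball1 0.64 [331.8, 15.4, 382.4, 69.4] [696. 151.  30.]
tub 0.93 [133.4, 119.7, 377.9, 343.8] [545. 264.  30.]
```

View pics/w10.png

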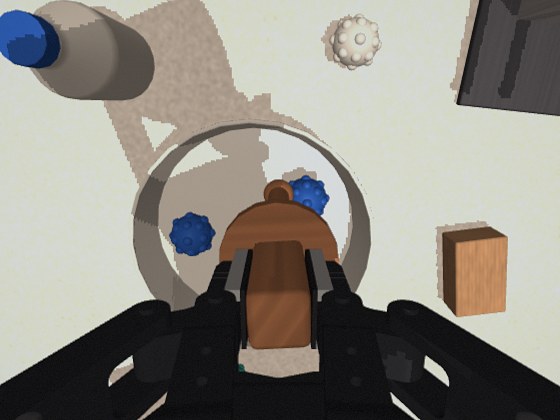

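```bash
python3 - <<'E'
from h import *
from scipy.optimize import least_squares
s=bot.read_state();p=grab_frame('wrist')
print(s['tcp_pos'])
th=np.linspace(0,2*np.pi,720)
def f(c):
    q=proj(p,np.c_[c[0]+120*np.cos(th),c[1]+120*np.sin(th),0*th+60],s)
    return [q[:,0].min()-133.5,q[:,0].max()-371,q[:,1].min()-122]
r=least_squares(f,[509,246]);print(r.x,r.fun)
print(proj(p,[[572,222,100],[572,222,145]],s))
E
```

```text
[573.71050912 220.2148251  231.72870391]
[504.39263526 245.54358341] [-4.63059118  4.66757364  0.74258586]
[[276.53403429 190.36861984]
 [276.43757883 205.03971532]]
```

```bash
python3 - <<'E'
from h import *
from scipy.optimize import least_squares
p=grab_frame('wrist');s=bot.read_state()
th=np.linspace(0,2*np.pi,720)
def f(c):
    s2=dict(s);s2['tcp_pos']=s['tcp_pos']+[0,0,c[2]]
    q=proj(p,np.c_[c[0]+120*np.cos(th),c[1]+120*np.sin(th),0*th+60],s2)
    return [q[:,0].min()-133.5,q[:,0].max()-371,q[:,1].min()-122]
r=least_squares(f,[509,246,0]);print(s['tcp_pos'],r.x,r.fun)
# check scale with top & scene cams: fit dz there
p=grab_frame('top')
bb=[159.5,178.8,237,255.7]
def g(c):
    q=proj(p,np.vstack([np.c_[c[0]+120*np.cos(th),c[1]+120*np.sin(th),0*th+60],np.c_[c[0]+112*np.cos(th),c[1]+112*np.sin(th),0*th]])+[0,0,c[2]]);return np.r_[q.min(0),q.max(0)]-bb
print(least_squares(g,[509,246,0]))
E
```

```text
[573.7684475  218.23846166 231.84420275] [504.40285548 244.59293152  14.36398735] [-1.51095492e-09  5.31315436e-10 -9.42833367e-10]
     message: Both `ftol` and `xtol` termination conditions are satisfied.
     success: True
      status: 4
         fun: [-2.548e-01  2.653e-01  2.551e-01 -2.557e-01]
           x: [ 5.141e+02  2.552e+02 -5.025e+01]
        cost: 0.13286359703271036
         jac: [[ 4.469e-02 -3.224e-01 -8.560e-02]
               [-3.058e-01 -2.448e-02 -9.087e-02]
               [ 3.275e-02 -3.232e-01 -3.089e-02]
               [-3.291e-01 -2.656e-02 -3.978e-02]]
        grad: [ 3.552e-11 -1.835e-12 -2.015e-08]
  optimality: 2.014646836509537e-08
 active_mask: [ 0.000e+00  0.000e+00  0.000e+00]
        nfev: 5
        njev: 5
```

```bash
python3 - <<'E'
from h import *
from scipy.optimize import least_squares
p=grab_frame('wrist');s=bot.read_state();save(p,'w11');crop(p,(120,100,400,260),'c11',3)
print(s['tcp_pos'])
p=grab_frame('top');crop(p,(150,170,250,265),'c11t',6)
p=grab_frame('scene');crop(p,(280,245,395,360),'c11s',5)
E
```

```text
[573.89262237 217.62862042 232.03545778]
```

View pics/c11.png

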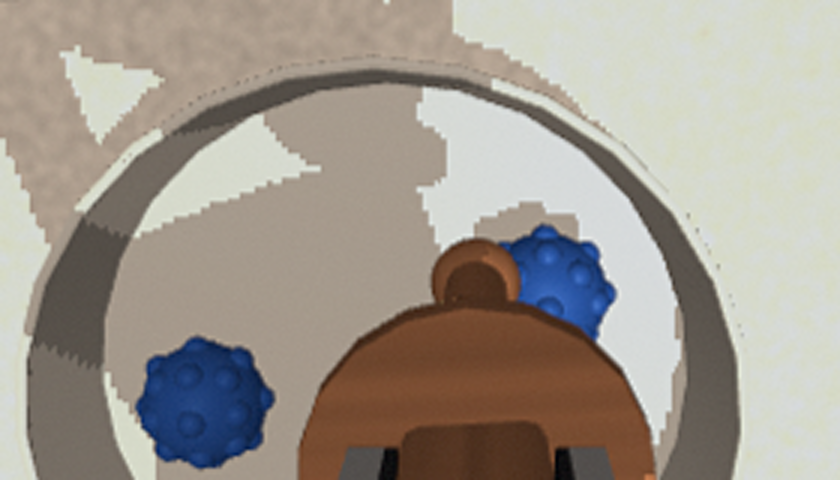

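View pics/c11s.png

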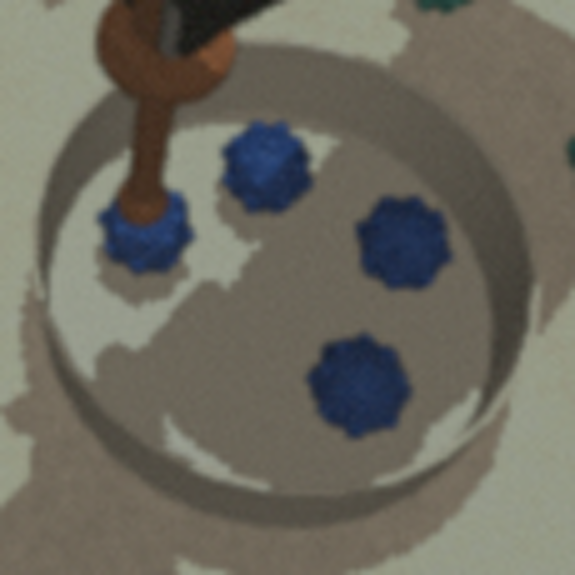

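```bash
python3 - <<'E'
from h import *
from scipy.optimize import least_squares
p=grab_frame('wrist');s=bot.read_state();print(s['tcp_pos'])
th=np.linspace(0,2*np.pi,720)
C=lambda c,r,z:np.c_[c[0]+r*np.cos(th),c[1]+r*np.sin(th),0*th+z]
def f(c):
    q=proj(p,C(c,116,60),s);w=proj(p,C(c,108,5),s)
    return [q[:,0].min()-129,q[:,0].max()-366.7,q[:,1].min()-123.3,w[:,0].min()-154.3,w[:,0].max()-347.7,w[:,1].min()-127.7]
r=least_squares(f,[509,246]);print(r.x,r.fun)
p2=grab_frame('scene')
def g(c):
    q=proj(p2,C(c,116,60)); return np.r_[q.min(0),q.max(0)]-[280+40/5,245+43/5,280+530/5,245+525/5]
r=least_squares(g,[509,246]);print(r.x,r.fun)
p2=grab_frame('top')
def g(c):
    q=proj(p2,C(c,116,60)); return np.r_[q.min(0),q.max(0)]-[159.5,178.8,237,255.7]
r=least_squares(g,[509,246]);print(r.x,r.fun)
E
```

```text
[574.00462926 217.77419164 232.29083738]
[508.55023555 247.97787817] [-0.92431373  0.22338336 -0.240284    0.36073013  0.45096534  0.39374542]
[514.5796611  256.22191327] [-1.16470942  3.20854455  1.14260018 -2.46247482]
[504.42193099 244.98591159] [-0.39602219  0.11948995  0.39621184 -0.12539085]
```

```bash
python3 -m handwheel '[[1,20,2,-12,-0.002,0,-0.008],[1,20,1,-10,0,0,0],[1,20,0,0,0,0,0],[1,10,0,0,0,0,0],[1,0,0,0,0,0,0]]'; python3 d.py 576 240 146 -1.5708
```

```text
t: 10.32
tcp_pos: [579.6, 239.4, 162.3]
ee_rot: [1.215, 1.204, -1.209]
ft_force: [-0.4, -1.1, -0.9]
finger_gap: 0.255
t 10.32 tcp [579.6 239.4 162.3] F [-0.4 -1.1 -0.9] gap 0.255 q6 [ 0.39  0.4   1.68 -0.    1.06  1.97]
tool axes (cols)
 [[ 0.005  1.    -0.005]
 [ 0.    -0.005 -1.   ]
 [-1.     0.005 -0.   ]] zang -1.5756 yang -0.0048
tool shift [16.3 -3.7 -0.6]
turn [-0.0048 -0.     -0.0047]
```

```bash
python3 -m handwheel '[[1,14,-3,0,-0.005,0,-0.005],[1,6,-2,0,0,0,0],[1,0,0,0,0,0,0]]'; python3 d.py 576 240 146 -1.5708; python3 - <<'E'
from h import *
p=grab_frame('scene');crop(p,(280,235,395,360),'c12s',5)
E
```

```text
t: 10.57
tcp_pos: [574.9, 238.9, 141.9]
ee_rot: [1.21, 1.209, -1.209]
ft_force: [-0.3, -0.1, -1.7]
finger_gap: 0.256
t 10.57 tcp [574.9 238.9 141.9] F [-0.3 -0.1 -1.7] gap 0.256 q6 [0.39 0.42 1.7  0.   1.02 1.96]
tool axes (cols)
 [[ 0.  1. -0.]
 [ 0. -0. -1.]
 [-1.  0. -0.]] zang -1.5709 yang -0.0001
tool shift [-4.1  1.1 -1.1]
turn [-0.0001 -0.0004 -0.0002]
```

View pics/c12s.png

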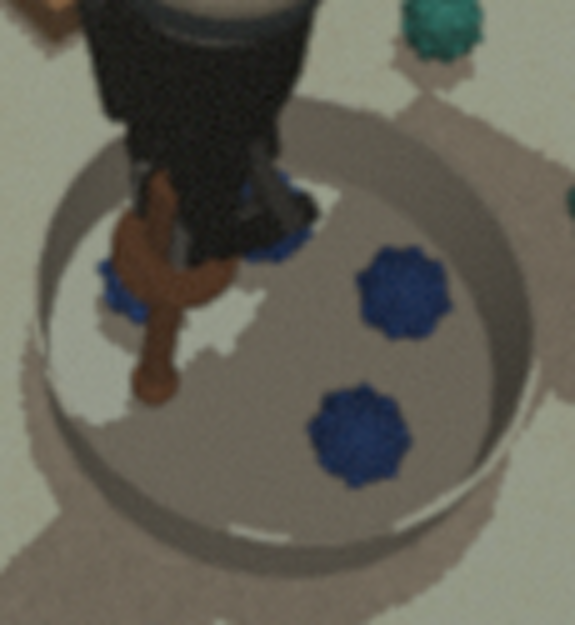

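```bash
cat > c.py <<'E'
import sys
from h import *
s=bot.read_state(); C=np.array([508.5,247.5]); off=1.7
P=s['tcp_pos'][:2]-[off,0]; Rr=66; st=float(sys.argv[1]) if len(sys.argv)>1 else 14
a=np.arctan2(*(P-C)[::-1]); print('ang',round(np.degrees(a)),'R',round(np.linalg.norm(P-C),1),'z',round(s['tcp_pos'][2],1),'F',np.round(s['ft_force'],1),'gap',round(s['finger_gap'],3))
Q=P
for k in range(1,9):
    b=a+k*st/Rr; N=C+Rr*np.array([np.cos(b),np.sin(b)]); d=N-Q; Q=N
    print(round(np.degrees(b)),'y %.0f z %.0f'%(d[0],-d[1]),end=' | ')
Rt=R.from_rotvec(s['ee_rot'])
from d import Rd
print('\nturn',np.round((Rt.inv()*R.from_matrix(Rd(-np.pi/2))).as_rotvec(),3))
E
python3 c.py
```

```text
ang -8 R 65.4 z 142.3 F [-0.3 -0.5 -0.4] gap 0.254
5 y 1 z -14 | 17 y -3 z -14 | 29 y -5 z -13 | 41 y -8 z -11 | 53 y -10 z -10 | 65 y -12 z -7 | 77 y -13 z -4 | 90 y -14 z -2 | 
turn [-0. -0. -0.]
```

```bash
python3 -m handwheel '[[1,-4,1,-14,0,0,0],[1,0,-3,-14,0,0,0],[1,0,-5,-13,0,0,0],[1,0,-8,-11,0,0,0],[1,0,-10,-10,0,0,0],[1,0,-12,-7,0,0,0],[1,0,-13,-4,0,0,0],[1,0,-14,-2,0,0,0]]'; python3 c.py
```

```text
t: 11.28
tcp_pos: [508.8, 323.6, 150.0]
ee_rot: [1.216, 1.207, -1.202]
ft_force: [-1.0, 0.6, -1.0]
finger_gap: 0.251
ang 91 R 76.1 z 150.0 F [-1.   0.6 -1. ] gap 0.251
103 y -14 z 12 | 115 y -13 z 5 | 128 y -12 z 7 | 140 y -10 z 10 | 152 y -8 z 12 | 164 y -5 z 13 | 176 y -2 z 14 | 188 y 1 z 14 | 
turn [-0.    -0.004 -0.007]
```

```bash
python3 -m handwheel '[[1,3,-13,4,0,-0.004,-0.007],[1,1,-13,6,0,0,0],[1,0,-11,8,0,0,0],[1,0,-8,11,0,0,0],[1,0,-5,12,0,0,0],[1,0,-2,13,0,0,0]]'; python3 c.py
```

```text
t: 11.78
tcp_pos: [449.5, 272.2, 147.6]
ee_rot: [1.209, 1.209, -1.194]
ft_force: [0.4, -0.2, -0.7]
finger_gap: 0.25
ang 158 R 65.5 z 147.6 F [ 0.4 -0.2 -0.7] gap 0.25
170 y -4 z 13 | 182 y -1 z 14 | 194 y 2 z 14 | 206 y 5 z 13 | 219 y 8 z 12 | 231 y 10 z 10 | 243 y 12 z 8 | 255 y 13 z 5 | 
turn [ 0.009 -0.003 -0.009]
```

```bash
python3 -m handwheel '[[1,1,-2,13,0.009,-0.003,-0.009],[1,1,1,14,0,0,0],[1,0,4,13,0,0,0],[1,0,7,12,0,0,0],[1,0,10,10,0,0,0],[1,0,12,7,0,0,0]]'; python3 c.py;python3 - <<'E'
from h import *
p=grab_frame('scene');crop(p,(280,235,395,360),'c13s',5)
E
```

```text
t: 12.28
tcp_pos: [474.3, 195.6, 144.5]
ee_rot: [1.208, 1.216, -1.221]
ft_force: [-1.4, 13.4, 0.8]
finger_gap: 0.25
ang -125 R 63.1 z 144.5 F [-1.4 13.4  0.8] gap 0.25
-112 y 11 z 9 | -100 y 13 z 4 | -88 y 14 z 1 | -76 y 14 z -2 | -64 y 13 z -5 | -52 y 12 z -7 | -40 y 10 z -10 | -27 y 8 z -12 | 
turn [-0.005 -0.     0.012]
```

View pics/c13s.png

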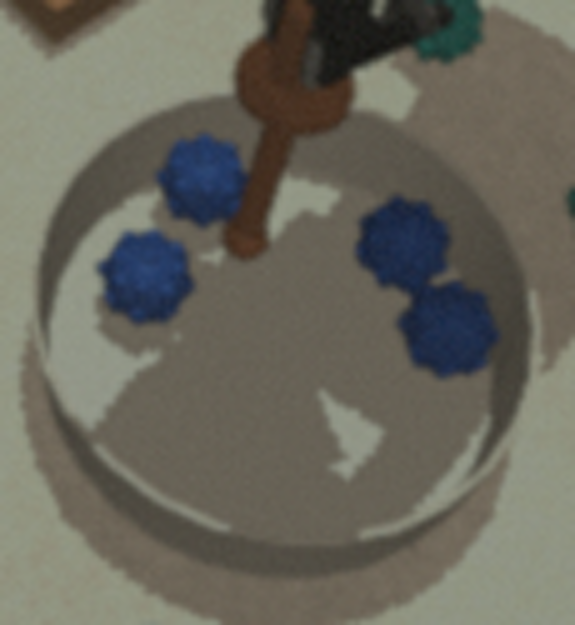

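```bash
python3 - <<'E'
from h import *
s=bot.read_state();p=grab_frame('wrist');save(p,'w14');print(s['tcp_pos'],s['ft_force'],s['moment'])
E
```

```text
[477.45429732 196.13519361 144.96728067] [ 1.71731577 10.45021074  1.0020567 ] [ 3.27289708 -0.00771308  0.09013894]
```

View pics/w14.png

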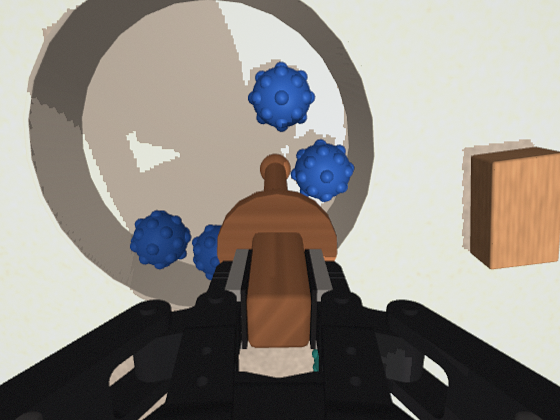

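```bash
python3 -m handwheel '[[1,0,11,2,-0.005,0,0.012],[1,0,13,1,0,0,0],[1,0,13,0,0,0,0],[1,0,13,-4,0,0,0],[1,0,12,-6,0,0,0]]'; python3 c.py;python3 - <<'E'
from h import *
p=grab_frame('scene');crop(p,(280,235,395,360),'c15s',5)
E
```

```text
t: 12.8
tcp_pos: [538.3, 201.9, 144.4]
ee_rot: [1.22, 1.215, -1.217]
ft_force: [-4.2, -1.2, 1.4]
finger_gap: 0.251
ang -58 R 53.6 z 144.4 F [-4.2 -1.2  1.4] gap 0.251
-46 y 18 z 2 | -34 y 9 z -11 | -22 y 7 z -12 | -10 y 4 z -13 | 2 y 1 z -14 | 15 y -2 z -14 | 27 y -5 z -13 | 39 y -8 z -12 | 
turn [-0.01  -0.008  0.006]
```

View pics/c15s.png

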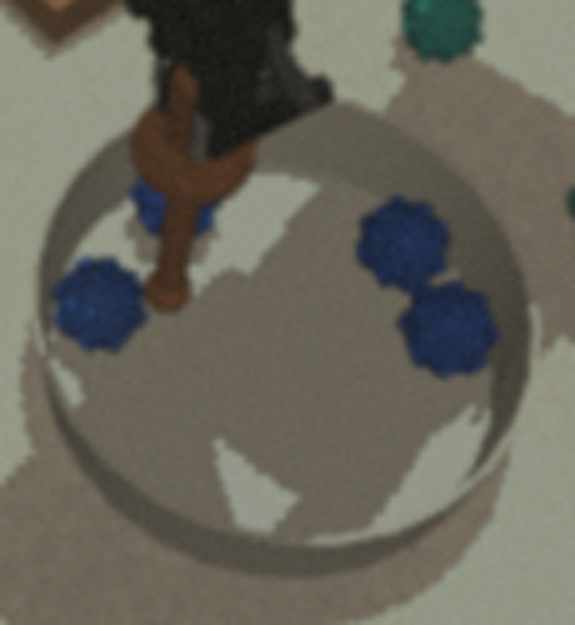

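```bash
python3 -m handwheel '[[1,0,13,-4,-0.01,-0.008,0.006],[1,0,9,-11,0,0,0],[1,0,5,-13,0,0,0],[1,0,1,-12,0,0,0],[1,0,-2,-10,0,0,0]]'; python3 c.py;python3 - <<'E'
from h import *
p=grab_frame('scene');crop(p,(280,235,395,360),'c16s',5)
for r in spotter.regions_of('ball1',p):
    c=cent(r['region']);X=onz(p,*c,30)
    if np.linalg.norm(X[:2]-[508.5,247.5])<110: print(round(r['score'],2),np.round(c),np.round(X))
E
```

```text
t: 13.27
tcp_pos: [565.5, 252.3, 142.0]
ee_rot: [1.21, 1.211, -1.22]
ft_force: [0.1, -0.4, -1.2]
finger_gap: 0.25
ang 5 R 55.5 z 142.0 F [ 0.1 -0.4 -1.2] gap 0.25
17 y 8 z -15 | 29 y -5 z -13 | 41 y -8 z -11 | 54 y -10 z -9 | 66 y -12 z -7 | 78 y -13 z -4 | 90 y -14 z -1 | 102 y -14 z 1 | 
turn [-0.006  0.001  0.007]
0.74 [299. 297.] [577. 196.  30.]
0.64 [360. 284.] [427. 243.  30.]
0.55 [370. 301.] [437. 291.  30.]
```

View pics/c16s.png

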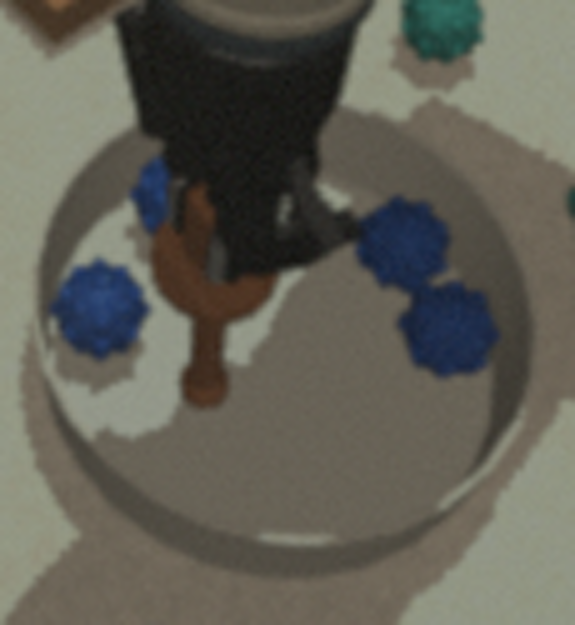

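```bash
python3 -m handwheel '[[1,-3,6,-14,-0.006,0,0.007],[1,0,-3,-13,0,0,0],[1,0,-7,-11,0,0,0],[1,0,-10,-8,0,0,0],[1,0,-12,-5,0,0,0],[1,0,-13,-2,0,0,0],[1,0,-13,1,0,0,0]]'; python3 c.py
```

```text
t: 13.95
tcp_pos: [507.8, 310.7, 145.4]
ee_rot: [1.207, 1.21, -1.206]
ft_force: [0.0, 0.4, -1.0]
finger_gap: 0.252
ang 92 R 63.3 z 145.4 F [ 0.   0.4 -1. ] gap 0.252
104 y -14 z -1 | 116 y -13 z 5 | 129 y -12 z 8 | 141 y -10 z 10 | 153 y -8 z 12 | 165 y -5 z 13 | 177 y -2 z 14 | 189 y 1 z 14 | 
turn [ 0.004  0.    -0.001]
```

```bash
python3 -m handwheel '[[1,0,-14,-1,0,0,0],[1,0,-13,4,0,0,0],[1,0,-12,7,0,0,0],[1,0,-9,10,0,0,0],[1,0,-7,11,0,0,0]]'; python3 c.py
```

```text
t: 14.37
tcp_pos: [446.3, 282.7, 147.0]
ee_rot: [1.213, 1.211, -1.194]
ft_force: [4.3, 5.7, -1.2]
finger_gap: 0.254
ang 151 R 73.0 z 147.0 F [ 4.3  5.7 -1.2] gap 0.254
163 y 1 z 16 | 175 y -3 z 14 | 188 y 0 z 14 | 200 y 3 z 14 | 212 y 6 z 13 | 224 y 9 z 11 | 236 y 11 z 9 | 248 y 12 z 6 | 
turn [ 0.007 -0.007 -0.009]
```

```bash
python3 -m handwheel '[[1,0,-3,13,0.007,-0.007,-0.009],[1,0,-1,14,0,0,0],[1,0,3,13,0,0,0],[1,0,5,12,0,0,0]]'; python3 c.py
```

```text
t: 14.7
tcp_pos: [449.9, 234.1, 150.7]
ee_rot: [1.222, 1.207, -1.189]
ft_force: [1.1, -0.7, -1.2]
finger_gap: 0.248
ang -168 R 61.8 z 150.7 F [ 1.1 -0.7 -1.2] gap 0.248
-155 y 0 z 14 | -143 y 7 z 12 | -131 y 10 z 10 | -119 y 11 z 8 | -107 y 13 z 5 | -95 y 14 z 3 | -82 y 14 z -0 | -70 y 14 z -3 | 
turn [ 0.004 -0.011 -0.016]
```

```bash
python3 - <<'E'
from h import *
p=grab_frame('scene');crop(p,(280,235,395,360),'c17s',5)
E
```

```text
(no output)
```

View pics/c17s.png

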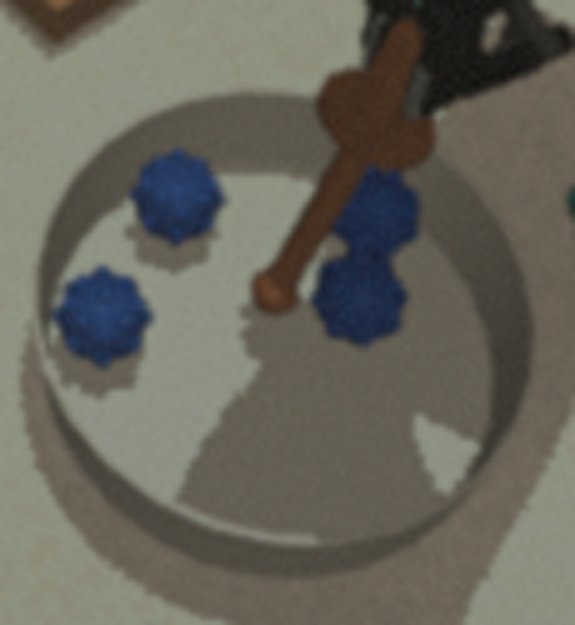

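```bash
python3 - <<'E'
from h import *
p=grab_frame('scene');s=bot.read_state();print(s['tcp_pos'],s['ft_force'],s['moment'])
for (u,v) in((334.4,293.6),):
    o,d=ray(p,u,v); k=(s['tcp_pos'][1]-o[1])/d[1]; print(o+k*d, onz(p,u,v,22))
p=grab_frame('wrist');save(p,'w18')
E
```

```text
[449.74471096 233.01898338 150.29181505] [-2.22625849  0.28544834 -0.56984587] [ 0.01020021 -0.00983411 -0.0113845 ]
[499.63804351 233.01898338  32.06296288] [495.27649517 229.17167421  22.        ]
```

View pics/w18.png

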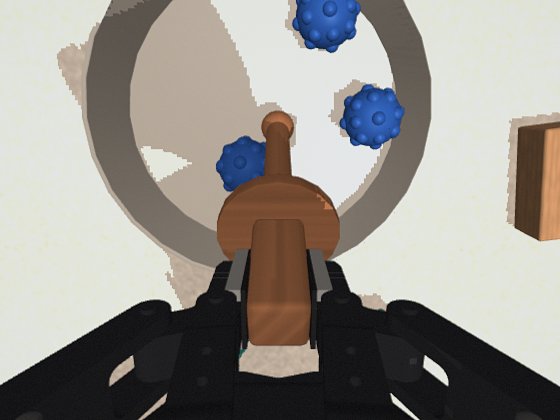

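```bash
python3 -m handwheel '[[1,0,2,6,0,0,-0.057],[1,0,2,6,0,0,-0.057],[1,-1,2,6,0,0,-0.057],[1,-1,2,6,0,0,-0.057],[1,-1,2,5,0,0,-0.057],[1,-1,2,3,0,0,-0.05],[1,0,0,0,0,0,0]]'; python3 d.py; python3 - <<'E'
from h import *
p=grab_frame('scene');crop(p,(280,235,395,360),'c19s',5);crop(p,(200,120,400,360),'c19b',2)
E
```

```text
t: 15.43
tcp_pos: [454.9, 204.1, 152.6]
ee_rot: [1.03, 1.466, -1.445]
ft_force: [-0.0, 0.1, -0.5]
finger_gap: 0.246
t 15.43 tcp [454.9 204.1 152.6] F [-0.   0.1 -0.5] gap 0.246 q6 [0.33 0.41 1.74 0.12 1.31 1.85]
tool axes (cols)
 [[-0.333  0.943  0.005]
 [ 0.008  0.009 -1.   ]
 [-0.943 -0.333 -0.01 ]] zang -1.5654 yang 0.009
```

View pics/c19s.png

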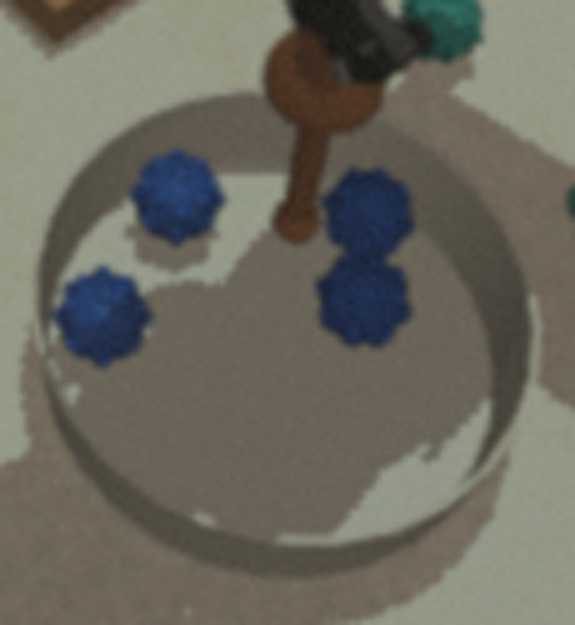

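View pics/c19b.png

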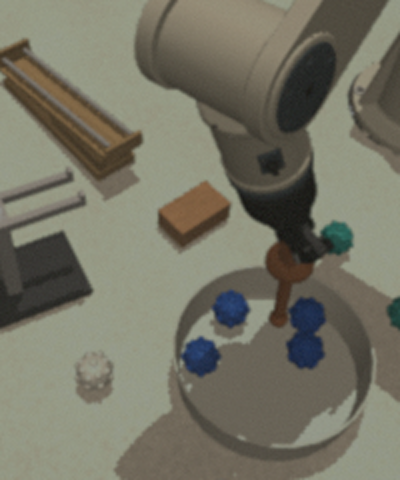

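```bash
python3 -m handwheel '[[1,-3,9,-2,0,0,0],[1,-3,9,-2,0,0,0],[1,-3,9,-2,0,0,0],[1,-3,9,-2,0,0,0],[1,-3,9,-3,0,0,0],[1,-3,9,-3,0,0,0],[1,-3,9,-3,0,0,0]]'; python3 d.py
```

```text
t: 16.07
tcp_pos: [523.2, 225.6, 152.4]
ee_rot: [1.032, 1.461, -1.439]
ft_force: [-0.6, 0.5, -0.7]
finger_gap: 0.248
t 16.07 tcp [523.2 225.6 152.4] F [-0.6  0.5 -0.7] gap 0.248 q6 [0.33 0.51 1.57 0.12 1.37 1.85]
tool axes (cols)
 [[-0.327  0.945  0.008]
 [ 0.007  0.011 -1.   ]
 [-0.945 -0.327 -0.01 ]] zang -1.5626 yang 0.0115
```

```bash
python3 -m handwheel '[[1,-3,8,-7,0,0,0],[1,-2,7,-8,0,0,0],[1,-2,6,-9,0,0,0],[1,-1,4,-8,0,0,0],[1,0,0,0,0,0,0]]'; python3 d.py; python3 - <<'E'
from h import *
p=grab_frame('scene');crop(p,(280,235,395,360),'c20s',5)
for r in spotter.regions_of('ball1',p):
    c=cent(r['region']);X=onz(p,*c,30)
    if np.linalg.norm(X[:2]-[508.5,247.5])<110: print(round(r['score'],2),np.round(c),np.round(X))
E
```

```text
t: 16.48
tcp_pos: [555.9, 261.4, 152.0]
ee_rot: [1.035, 1.459, -1.436]
ft_force: [-0.7, 0.4, -1.3]
finger_gap: 0.247
t 16.48 tcp [555.9 261.4 152. ] F [-0.7  0.4 -1.3] gap 0.247 q6 [0.36 0.57 1.47 0.12 1.41 1.89]
tool axes (cols)
 [[-0.323  0.946  0.008]
 [ 0.008  0.011 -1.   ]
 [-0.946 -0.323 -0.011]] zang -1.5631 yang 0.0113
0.71 [353. 295.] [463. 257.  30.]
0.55 [300. 298.] [578. 200.  30.]
0.49 [353. 277.] [429. 218.  30.]
```

View pics/c20s.png

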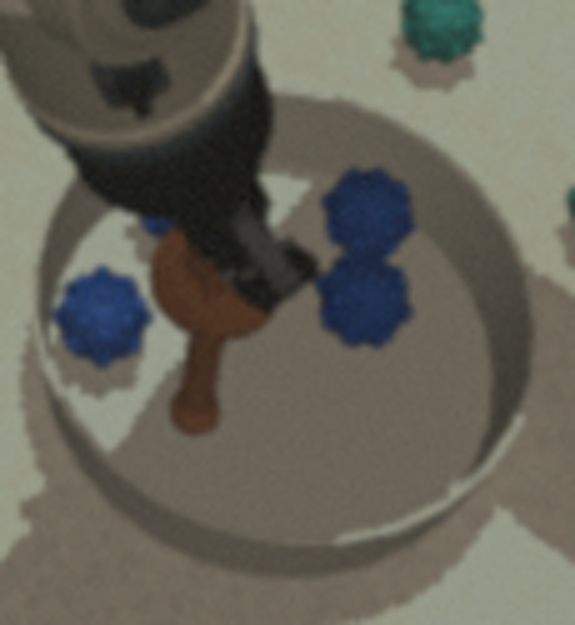

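```bash
python3 -m handwheel '[[1,-19,-6,0,0,0,0],[1,-19,-6,0,0,0,0],[1,-19,-6,0,0,0,0],[1,-15,-5,0,0,0,0],[1,0,0,0,0,0,0]]'; python3 d.py; python3 - <<'E'
from h import *
p=grab_frame('scene');crop(p,(250,200,370,320),'c21',5)
s=bot.read_state();p=grab_frame('wrist');save(p,'w21')
E
```

```text
t: 17.0
tcp_pos: [553.4, 256.6, 228.6]
ee_rot: [1.028, 1.46, -1.443]
ft_force: [1.3, -0.5, -1.0]
finger_gap: 0.252
t 17.0 tcp [553.4 256.6 228.6] F [ 1.3 -0.5 -1. ] gap 0.252 q6 [0.36 0.5  1.41 0.12 1.55 1.9 ]
tool axes (cols)
 [[-0.33   0.944  0.008]
 [ 0.003  0.009 -1.   ]
 [-0.944 -0.33  -0.006]] zang -1.563 yang 0.01
```

View pics/c21.png

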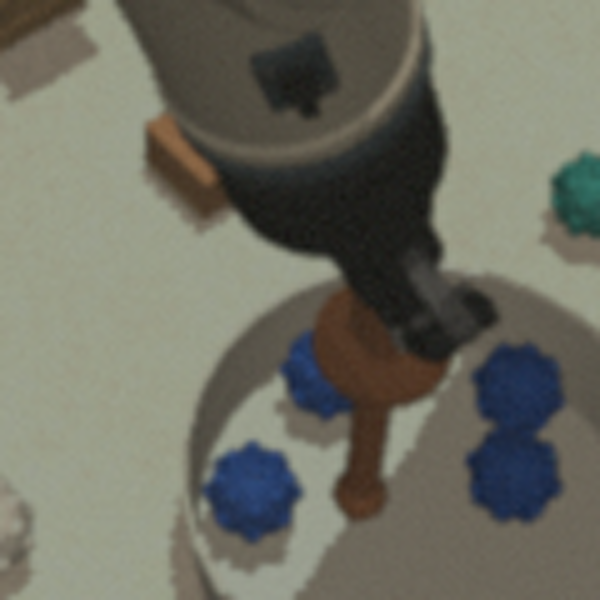

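View pics/w21.png

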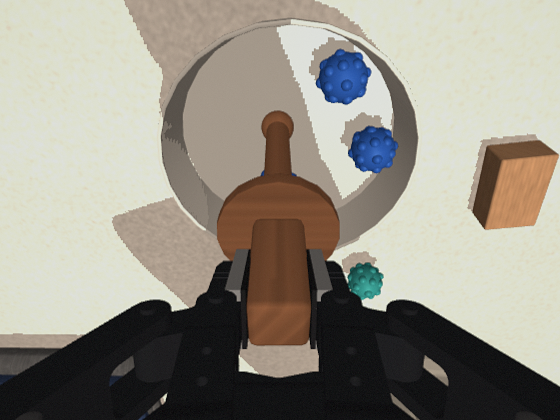

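```bash
python3 - <<'E'
from h import *
p2=grab_frame('scene');s=bot.read_state();p=grab_frame('wrist')
print(s['tcp_pos']); crop(p,(200,90,360,270),'c22w',4);crop(p2,(290,240,350,310),'c22',10)
E
```

```text
[552.04507518 256.14456612 224.83605297]
```

View pics/c22w.png

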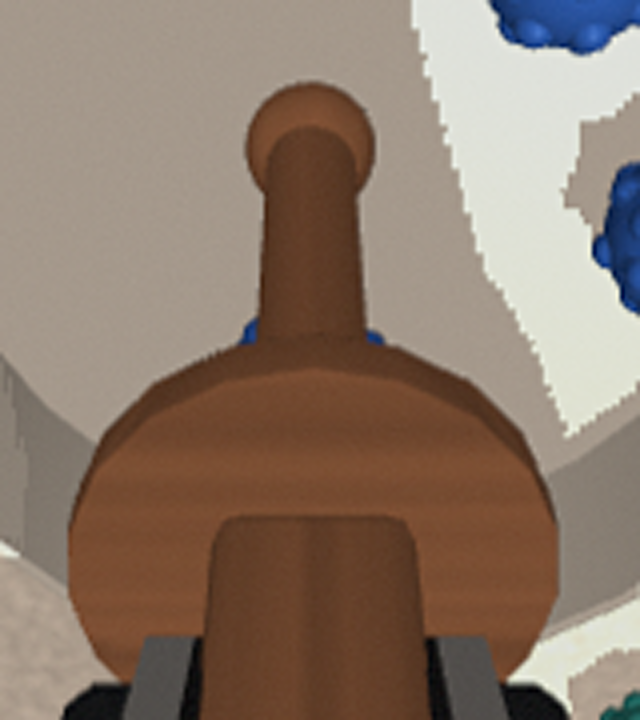

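View pics/c22.png

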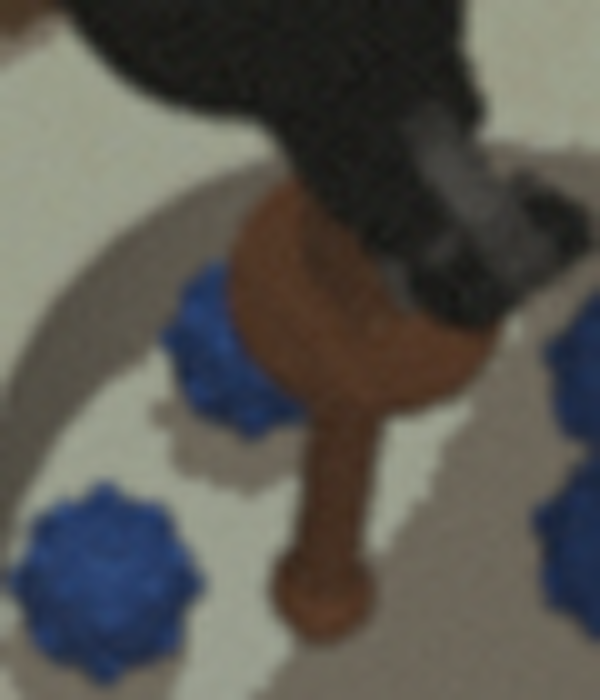

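```bash
cat > tilt.py <<'E'
from h import *
def stir(p,s,tip,tr,col,cw):
    T=np.array(p['T_tool_cam'])
    def tool(u,v,D): return (T@[ (u-p['cx'])/p['fx']*D, -(v-p['cy'])/p['fy']*D,-D,1])[:3]
    a=tool(*tip,12*p['fx']/tr); b=tool(*col,56*p['fx']/cw)
    Rt=R.from_rotvec(s['ee_rot']).as_matrix()
    A=Rt@a+s['tcp_pos'];B=Rt@b+s['tcp_pos']
    print('tool',a,b,'\nworld tip c',A,'collar',B,'len',np.linalg.norm(B-A),'(122)','axis',(B-A)/np.linalg.norm(B-A))
    # better: constrain length 122 by tip ray & collar ray
E
python3 - <<'E'
from tilt import *
s=bot.read_state();p=grab_frame('wrist')
stir(p,s,(277.5,126.5),16,(278.3,230),122)
p2=grab_frame('scene')
o,d=ray(p2,290+322/10,240+585/10)
k=(s['tcp_pos'][1]-o[1])/d[1]; print('scene tip centre in plane y',o+k*d)
o,d=ray(p2,290+365/10,240+305/10)
k=(s['tcp_pos'][1]-o[1])/d[1]; print('scene collar c in plane y',o+k*d, s['tcp_pos'])
E
```

```text
tool [118.50611916  49.88648173  -1.22272793] [-3.62260758 11.74007556 -0.78150509] 
world tip c [559.13742737 257.97012007  96.02318364] collar [564.0791961  257.01516125 223.87245368] len 127.94830548290747 (122) axis [ 0.03862317 -0.00746363  0.99922597]
scene tip centre in plane y [560.76484957 256.13571064 103.08522349]
scene collar c in plane y [564.34286768 256.13571064 220.45573012] [551.81024824 256.13571064 224.38518654]
```

```bash
cat > d2.py <<'E'
import sys
from d import *
# args: stirrer axis x y, TCP z, yaw(tool y dir), tilt
x,y,z,yaw,tilt=map(float,sys.argv[1:6])
OFF=np.array([12.3,0.5])
s=bot.read_state(); Rt=R.from_rotvec(s['ee_rot']).as_matrix()
tgt=Rd(yaw-np.pi/2)@R.from_rotvec([0,0,-tilt]).as_matrix()
c,si=np.cos(yaw),np.sin(yaw); P=np.array([x,y])-np.array([[c,-si],[si,c]])@OFF
print('tcp',np.round(s['tcp_pos'],1),'F',np.round(s['ft_force'],1),'gap',round(s['finger_gap'],3),'target',np.round(P,1))
D=np.r_[P,z]-s['tcp_pos']
print('shift cur axes',np.round(Rt.T@D,1),'in target axes',np.round(tgt.T@D,1),'turn',np.round((R.from_matrix(Rt).inv()*R.from_matrix(tgt)).as_rotvec(),3))
E
python3 d2.py 558.6 -9 225 -0.105 0.30
```

```text
tcp [551.8 256.2 224.2] F [-0.4 -0.2 -0.9] gap 0.248 target [546.3  -8.2]
shift cur axes [  0.7  -7.8 264.4] in target axes [ -7.3  21.  263.6] turn [0.108 0.032 0.042]
```

```bash
python3 -m handwheel '[[1,-2,0,15,0.054,0.016,0.021],[1,-1,2,25,0.054,0.016,0.021],[1,-1,3,33,0,0,0],[1,-1,3,33,0,0,0],[1,-1,3,33,0,0,0],[1,-1,3,33,0,0,0],[1,-1,3,33,0,0,0],[1,0,2,25,0,0,0]]'; python3 d2.py 558.6 -9 190 -0.105 0.30
```

```text
t: 17.97
tcp_pos: [546.7, 21.7, 217.7]
ee_rot: [1.133, 1.397, -1.505]
ft_force: [0.8, 0.6, -1.6]
finger_gap: 0.249
tcp [546.7  21.7 217.7] F [ 0.8  0.6 -1.6] gap 0.249 target [546.3  -8.2]
shift cur axes [25.6 10.9 29.7] in target axes [25.6 10.8 29.8] turn [0.003 0.002 0.009]
```

```bash
python3 -m handwheel '[[1,5,2,15,0.003,0.002,0.009],[1,6,2,13,0,0,0],[1,6,2,2,0,0,0],[1,4,2,0,0,0,0],[1,0,0,0,0,0,0]]'; python3 d2.py 558.6 -9 190 -0.105 0.30; python3 - <<'E'
from h import *
s=bot.read_state();p=grab_frame('wrist');save(p,'w23');p=grab_frame('scene');crop(p,(180,150,300,290),'c23',5)
print(s['tcp_pos'])
E
```

```text
t: 18.38
tcp_pos: [542.8, -14.5, 190.5]
ee_rot: [1.142, 1.39, -1.509]
ft_force: [0.1, 1.0, -1.2]
finger_gap: 0.249
tcp [542.8 -14.5 190.5] F [ 0.1  1.  -1.2] gap 0.249 target [546.3  -8.2]
shift cur axes [-0.4  2.8 -6.6] in target axes [-0.4  2.9 -6.6] turn [-0.005 -0.001  0.005]
[542.77593443 -14.50649439 190.47555744]
```

View pics/w23.png

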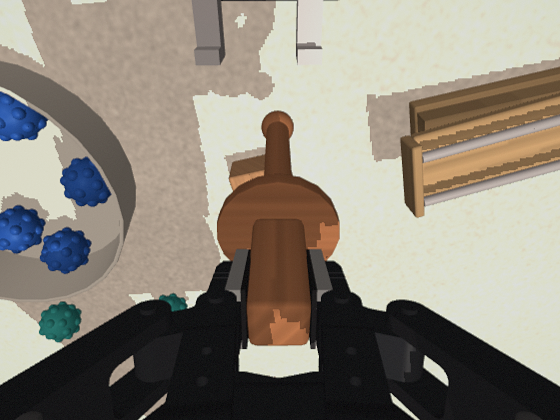

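View pics/c23.png

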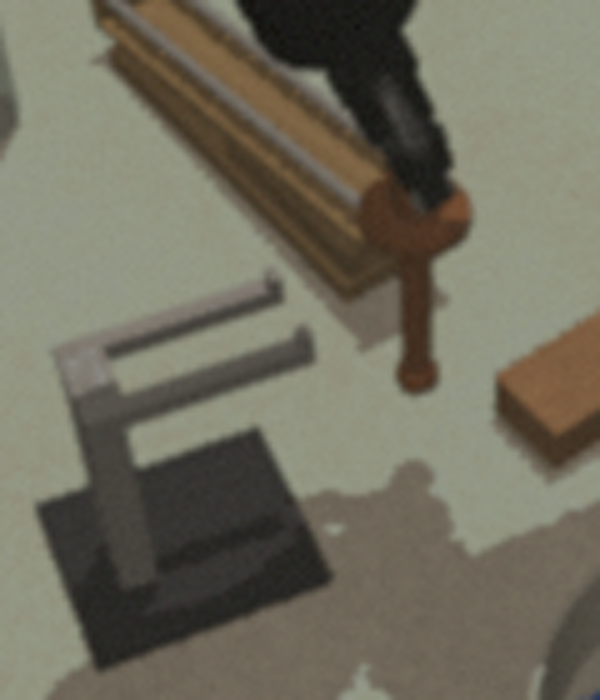

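```bash
python3 - <<'E'
from tilt import *
s=bot.read_state();p=grab_frame('wrist'); print(s['tcp_pos'])
crop(p,(180,0,340,140),'c24',5)
stir(p,s,(277.5,126.5),16,(278.3,230),122)
for u,v in((222,50),(297,45),(221,5),(297,5),(192,50),(322,45)): print(onz(p,u,v,160,s))
print(proj(p,[[668-46*.9945+j*.105,-20.5+46*.105+j*.9945,160] for j in(26,16,-16,-26)],s))
E
```

```text
[543.10545194 -14.0380304  191.33148706]
tool [118.54169836  49.81019768  -1.23117833] [-3.5814023  11.64587366 -0.78225164] 
world tip c [555.143826   -14.22990608  63.30904147] collar [555.30199128 -14.58900675 191.25674526] len 127.94830548290749 (122) axis [ 0.00123617 -0.00280661  0.9999953 ]
[629.18944768   1.1969449  160.        ]
[627.68226675 -30.50486354 160.        ]
[645.78946816  -1.64330366 160.        ]
[642.48403105 -31.71355302 160.        ]
[630.57821711  13.80640979 160.        ]
[626.53200661 -40.95113252 160.        ]
[[203.31747354  62.77698557]
 [226.53413595  62.66598745]
 [300.83766623  62.31074464]
 [324.06071079  62.19971601]]
```

View pics/c24.png

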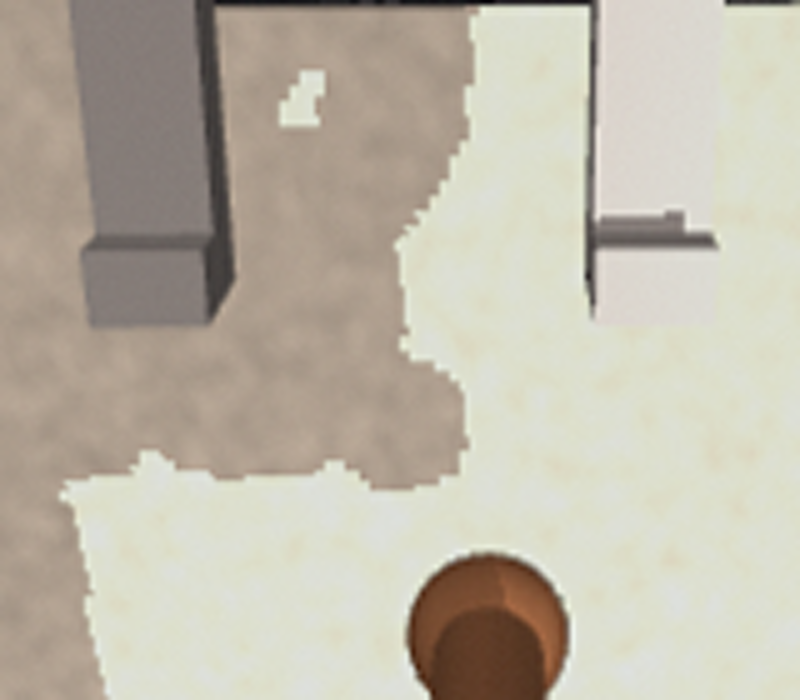

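```bash
python3 - <<'E'
from tilt import *
s=bot.read_state();p=grab_frame('wrist'); print(s['tcp_pos'])
for v,a,b,e,g in((24,196,220,299.4,323.8),(44,198.5,221.5,299.4,323)):
    m=[onz(p,u,v,160,s) for u in(a,b,e,g)]; print(np.round(np.array(m)[:,:2],1), np.round(np.mean(m,0),1))
E
python3 d2.py 558.6 -9 190 -0.105 0.30
```

```text
[543.37586475 -14.02675381 191.76235588]
[[ 6.404e+02  1.000e+01]
 [ 6.393e+02  2.000e-01]
 [ 6.358e+02 -3.210e+01]
 [ 6.347e+02 -4.210e+01]] [637.5 -16.  160. ]
[[632.8  10.7]
 [631.8   1.1]
 [628.2 -31.5]
 [627.1 -41.4]] [630.  -15.3 160. ]
tcp [543.6 -14.1 192. ] F [-0.3 -1.5 -2.5] gap 0.25 target [546.3  -8.2]
shift cur axes [ 1.3  2.6 -6.1] in target axes [ 1.3  2.6 -6.1] turn [-0.004 -0.     0.003]
```

```bash
python3 -m handwheel '[[1,0,0,-6,-0.004,0,0.003],[1,0,0,-3,0,0,0],[1,0,0,0,0,0,0],[1,-3,10,0,0,0,0],[1,-3,10,0,0,0,0]]'; python3 d2.py 600 -12.3 190 -0.105 0.30;python3 - <<'E'
from h import *
s=bot.read_state();p=grab_frame('wrist');crop(p,(150,0,400,240),'c25',3);print(s['tcp_pos'])
E
```

```text
t: 19.0
tcp_pos: [566.1, -3.6, 193.5]
ee_rot: [1.14, 1.39, -1.496]
ft_force: [-0.1, 0.0, 0.4]
finger_gap: 0.244
tcp [566.1  -3.6 193.5] F [-0.1  0.   0.4] gap 0.244 target [587.7 -11.5]
shift cur axes [-3.2 22.3  5.7] in target axes [-3.3 22.3  5.6] turn [ 0.004  0.    -0.002]
[566.13246286  -3.60090411 193.48960166]
```

View pics/c25.png

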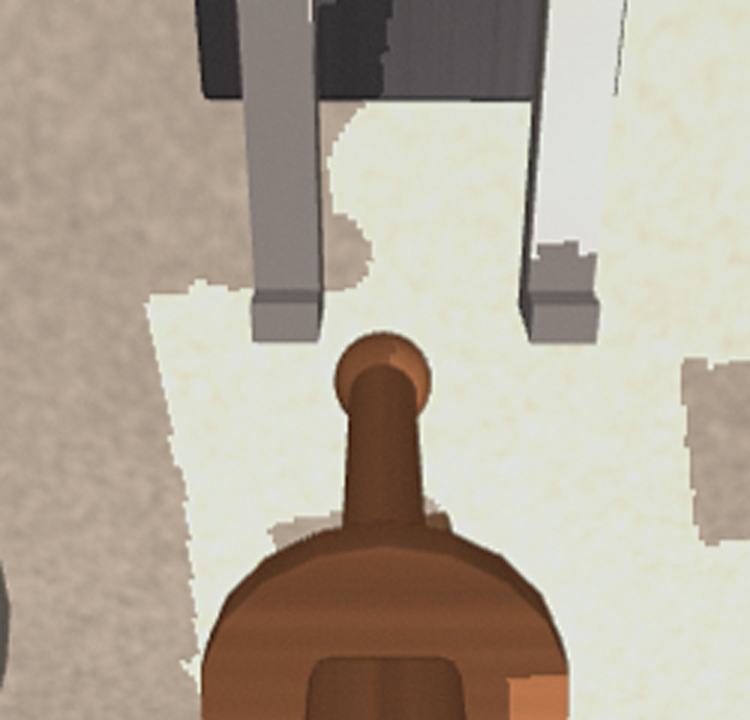

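```bash
python3 -m handwheel '[[1,0,0,5,0.004,0,-0.002],[1,0,0,0,0,0,0],[1,0,0,0,0,0,0]]'; python3 d2.py 600 -12.3 190 -0.105 0.30;python3 - <<'E'
from h import *
s=bot.read_state();p=grab_frame('wrist');crop(p,(150,0,400,240),'c26',3);print(s['tcp_pos'])
for v,a,b in((70,256.5,327),(30,256,330)):
    m=[onz(p,u,v,160,s) for u in(a,b)]; print(np.round(np.array(m)[:,:2],1), np.round(np.mean(m,0),1))
E
```

```text
t: 19.3
tcp_pos: [569.5, -9.8, 192.9]
ee_rot: [1.143, 1.387, -1.5]
ft_force: [0.3, 0.3, -0.8]
finger_gap: 0.248
tcp [569.5  -9.8 192.9] F [ 0.3  0.3 -0.8] gap 0.248 target [587.7 -11.5]
shift cur axes [-2.6 18.3 -0.2] in target axes [-2.7 18.3 -0.2] turn [-0.001  0.    -0.002]
[569.48873075  -9.75437214 192.88269701]
[[645.6  -7.4]
 [642.3 -38.3]] [644.  -22.9 160. ]
[[661.6  -9.4]
 [658.3 -40.1]] [659.9 -24.8 160. ]
```

View pics/c26.png

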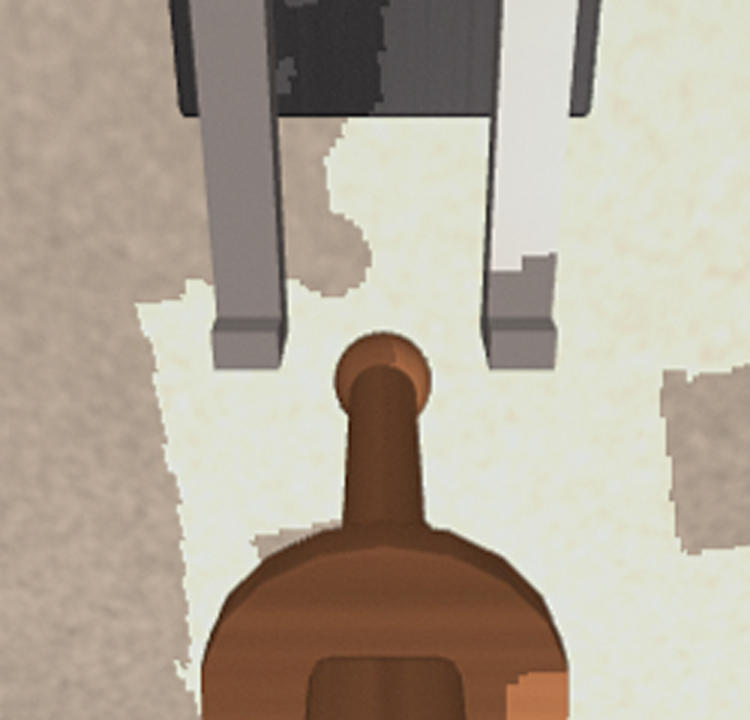

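```bash
python3 -m handwheel '[[1,-3,11,0,-0.001,0,-0.002],[1,-4,12,0,0,0,0],[1,-4,12,0,0,0,0],[1,0,0,0,0,0,0]]'; python3 d2.py 669 -20.0 190 -0.105 0.30;python3 - <<'E'
from h import *
s=bot.read_state();p=grab_frame('wrist');crop(p,(150,0,400,240),'c27',3);print(s['tcp_pos'])
p=grab_frame('scene');crop(p,(180,150,300,290),'c27s',5)
E
```

```text
t: 19.68
tcp_pos: [605.5, -14.5, 193.1]
ee_rot: [1.141, 1.39, -1.503]
ft_force: [-1.0, -0.0, -1.7]
finger_gap: 0.248
tcp [605.5 -14.5 193.1] F [-1.  -0.  -1.7] gap 0.248 target [656.7 -19.2]
shift cur axes [-12.3  50.   -0.7] in target axes [-12.2  50.1  -0.7] turn [-0.001 -0.     0.002]
[605.4759585  -14.47842283 193.11245564]
```

View pics/c27.png

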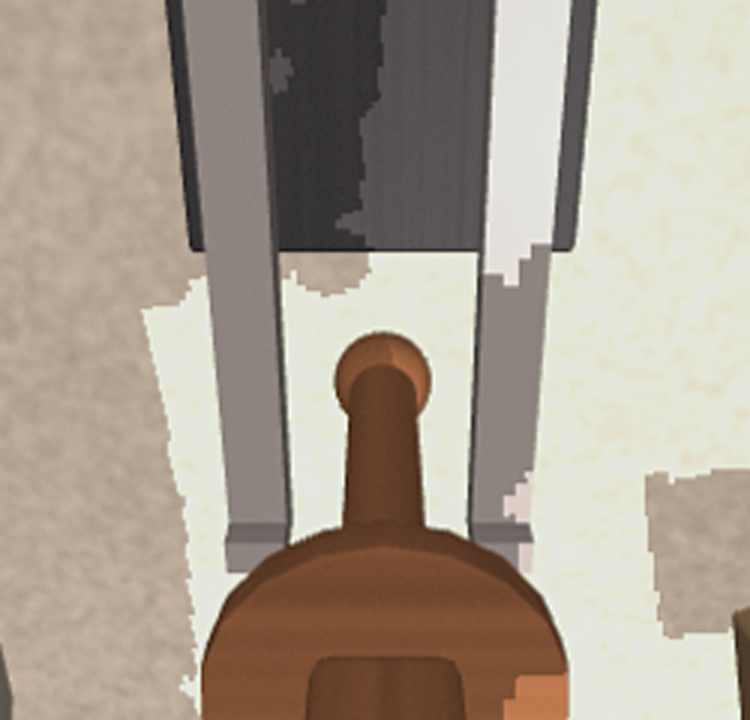

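View pics/c27s.png

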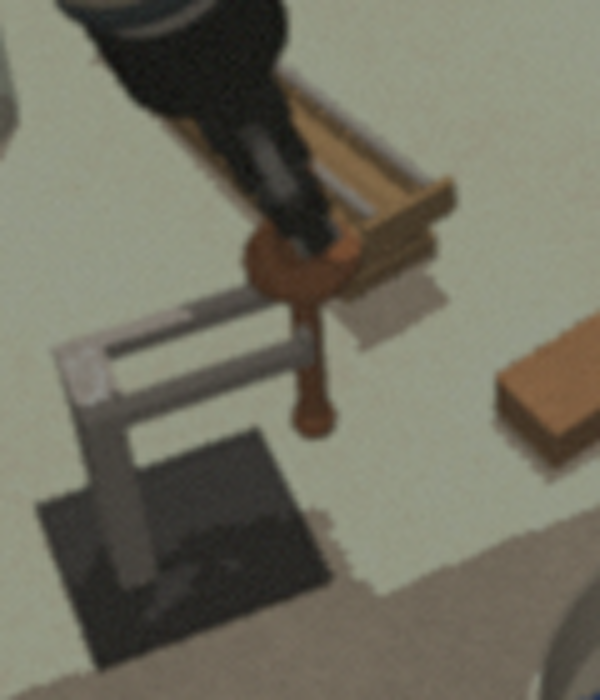

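```bash
python3 -m handwheel '[[1,-3,11,0,0,0,0.002],[1,-4,12,0,0,0,0],[1,-4,12,-0.5,0,0,0],[1,-3,9,0,0,0,0],[1,0,0,0,0,0,0]]'; python3 d2.py 669 -20.0 190 -0.105 0.30
```

```text
t: 20.2
tcp_pos: [646.3, -18.5, 193.4]
ee_rot: [1.138, 1.393, -1.506]
ft_force: [-1.4, -0.2, -1.1]
finger_gap: 0.253
tcp [646.3 -18.5 193.4] F [-1.4 -0.2 -1.1] gap 0.253 target [656.7 -19.2]
shift cur axes [ 0.1 11.  -0.4] in target axes [ 0.2 11.  -0.3] turn [-0.001  0.     0.006]
```

```bash
python3 -m handwheel '[[1,-3,9,0,0,0,0.006],[1,0,2,0,0,0,0],[1,8,2,0,0,0,0],[1,6,2,0,0,0,0],[1,0,0,0,0,0,0]]'; python3 d2.py 669 -20.0 168 -0.105 0.30;python3 - <<'E'
from h import *
s=bot.read_state();p=grab_frame('wrist');crop(p,(150,0,400,240),'c28',3);print(s['tcp_pos'])
p=grab_frame('scene');crop(p,(180,150,300,290),'c28s',5)
E
```

```text
t: 20.62
tcp_pos: [656.1, -19.6, 177.1]
ee_rot: [1.141, 1.389, -1.503]
ft_force: [-1.5, -1.0, -0.6]
finger_gap: 0.247
tcp [656.1 -19.6 177.1] F [-1.5 -1.  -0.6] gap 0.247 target [656.7 -19.2]
shift cur axes [ 8.5  3.2 -0.5] in target axes [ 8.5  3.2 -0.5] turn [-0.001  0.     0.001]
[656.10751417 -19.60081756 177.0900047 ]
```

View pics/c28.png

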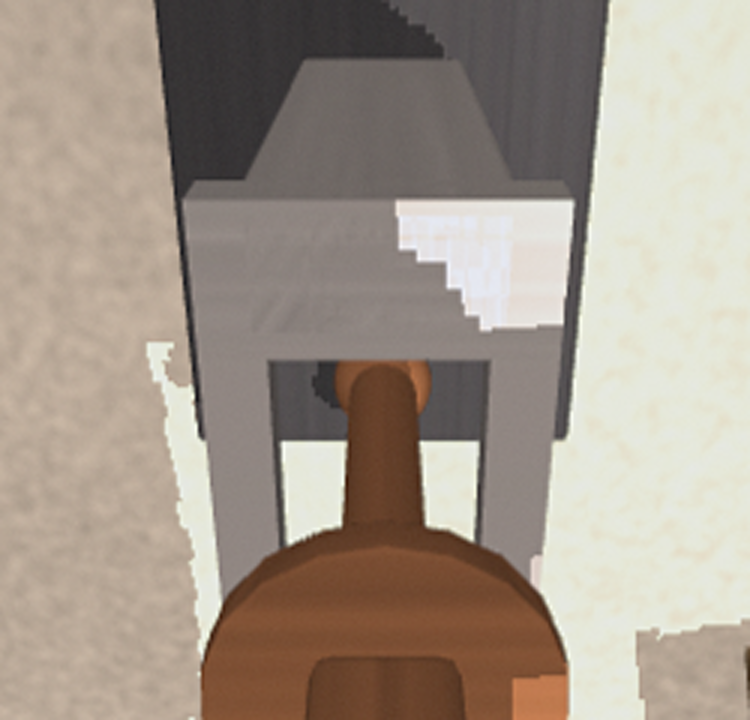

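View pics/c28s.png

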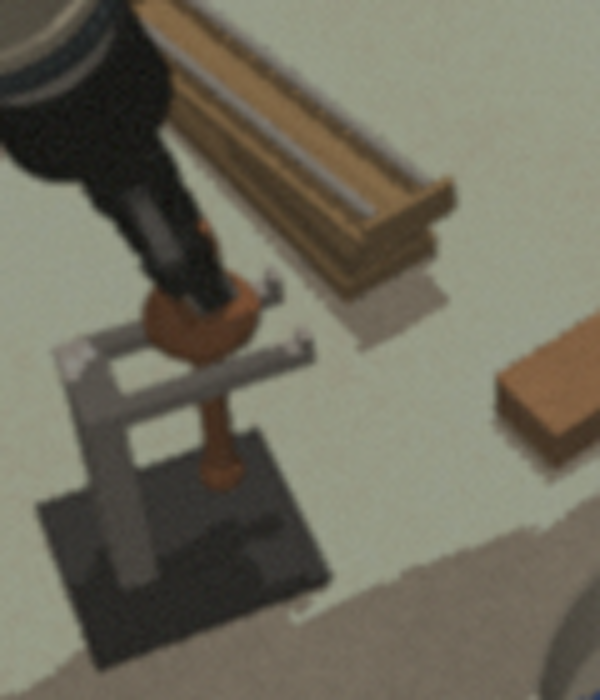

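```bash
python3 -m handwheel '[[1,4,1,0,0,0,0.001],[1,3,1,0,0,0,0],[1,0,0,0,0,0,0]]'; python3 d2.py 669 -20.0 166 -0.105 0.30
```

```text
t: 20.97
tcp_pos: [656.0, -19.6, 170.5]
ee_rot: [1.142, 1.388, -1.501]
ft_force: [0.4, 0.4, -0.8]
finger_gap: 0.249
tcp [656.  -19.6 170.5] F [ 0.4  0.4 -0.8] gap 0.249 target [656.7 -19.2]
shift cur axes [ 4.1  1.9 -0.5] in target axes [ 4.1  1.9 -0.5] turn [-0.001  0.    -0.001]
```

```bash
python3 -m handwheel '[[1,2.5,1,0,0,0,0],[1,2,1,0,0,0,0],[1,0,0,0,0,0,0]]'; python3 d2.py 669 -20.0 166 -0.105 0.30
```

```text
t: 21.22
tcp_pos: [656.6, -19.6, 165.2]
ee_rot: [1.142, 1.388, -1.501]
ft_force: [0.4, -0.3, -2.0]
finger_gap: 0.253
tcp [656.6 -19.6 165.2] F [ 0.4 -0.3 -2. ] gap 0.253 target [656.7 -19.2]
shift cur axes [-0.8 -0.1 -0.4] in target axes [-0.8 -0.1 -0.4] turn [-0.001  0.    -0.001]
```

```bash
python3 -m handwheel '[[1,1.5,0.5,0,0,0,0],[1,0,0,0,0,0,0]]'; python3 d2.py 669 -20.0 166 -0.105 0.30;python3 - <<'E'
from h import *
p=grab_frame('scene');crop(p,(180,150,260,270),'c29s',6)
E
```

```text
t: 21.38
tcp_pos: [656.9, -19.6, 164.1]
ee_rot: [1.143, 1.387, -1.501]
ft_force: [-0.2, -0.5, -0.9]
finger_gap: 0.25
tcp [656.9 -19.6 164.1] F [-0.2 -0.5 -0.9] gap 0.25 target [656.7 -19.2]
shift cur axes [-1.7 -0.8 -0.4] in target axes [-1.7 -0.8 -0.4] turn [-0.001  0.    -0.001]
```

View pics/c29s.png

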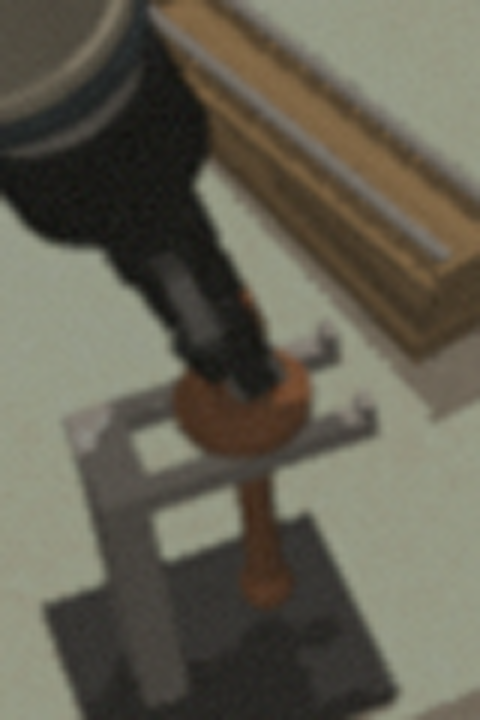

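```bash
python3 -m handwheel '[[1,2,0.5,0,0,0,0],[1,0,0,0,0,0,0],[1,0,0,0,0,0,0]]'; python3 d2.py 669 -20.0 166 -0.105 0.30
```

```text
t: 21.68
tcp_pos: [657.6, -19.6, 164.7]
ee_rot: [1.144, 1.386, -1.499]
ft_force: [0.4, 0.0, -1.3]
finger_gap: 0.252
tcp [657.6 -19.6 164.7] F [ 0.4  0.  -1.3] gap 0.252 target [656.7 -19.2]
shift cur axes [-1.  -1.2 -0.3] in target axes [-1.  -1.2 -0.3] turn [-0.001 -0.    -0.003]
```

```bash
python3 -m handwheel '[[1,3,0.5,0,0,0,0],[1,1,0,0,0,0,0]]'; python3 d2.py 669 -20.0 162 -0.105 0.30
```

```text
t: 21.85
tcp_pos: [658.1, -19.6, 163.9]
ee_rot: [1.146, 1.384, -1.497]
ft_force: [-1.7, -0.4, 3.9]
finger_gap: 0.25
tcp [658.1 -19.6 163.9] F [-1.7 -0.4  3.9] gap 0.25 target [656.7 -19.2]
shift cur axes [ 2.2 -0.8 -0.2] in target axes [ 2.2 -0.8 -0.2] turn [-0.001 -0.    -0.007]
```

```bash
python3 -m handwheel '[[0.6,0,0,0,0,0,0],[0,0,0,0,0,0,0],[0,0,0,0,0,0,0],[0,0,0,0,0,0,0],[0,0,0,0,0,0,0]]';python3 - <<'E'
from h import *
p=grab_frame('scene');crop(p,(180,150,260,270),'c30s',6);p=grab_frame('wrist');save(p,'w30')
E
```

```text
t: 22.27
tcp_pos: [658.0, -19.5, 162.9]
ee_rot: [1.146, 1.384, -1.497]
ft_force: [-0.5, -0.4, -0.1]
finger_gap: 0.939
```

View pics/c30s.png

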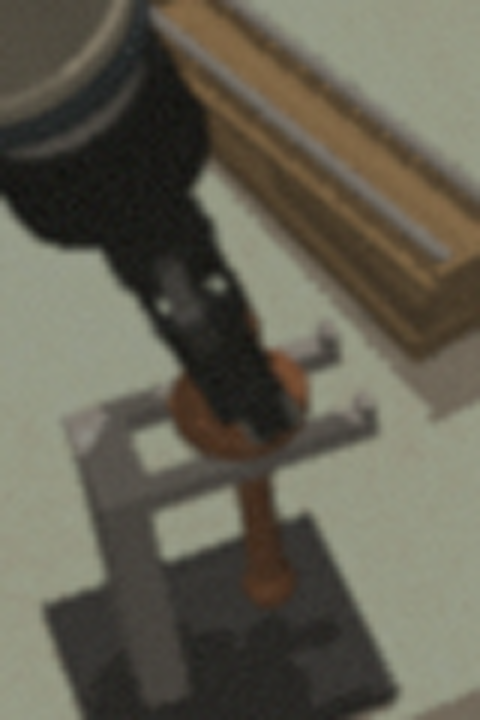

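View pics/w30.png

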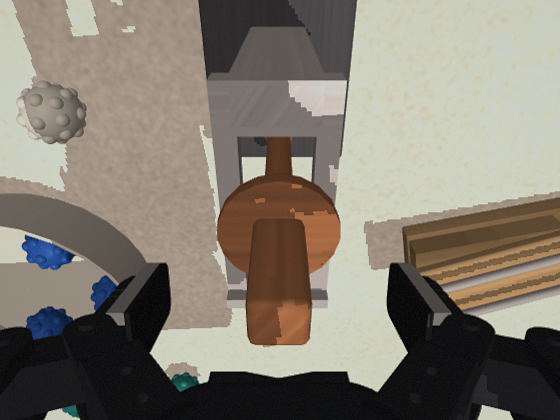

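Hanging. Back off along the tool axis.

```bash
python3 -m handwheel '[[0,-15,0,0,0,0,0],[0,-30,0,0,0,0,0],[0,-30,0,0,0,0,0],[0,-30,0,0,0,0,0],[0,-15,0,0,0,0,0],[0,0,0,0,0,0,0.1],[0,0,0,0,0,0,0.1],[0,0,0,0,0.05,0,0.1]]';python3 d.py;python3 - <<'E'
from h import *
p=grab_frame('scene');crop(p,(180,150,260,270),'c31s',6);p=grab_frame('wrist');save(p,'w31')
E
```

```text
t: 23.03
tcp_pos: [695.9, -23.9, 276.2]
ee_rot: [1.322, 1.127, -1.322]
ft_force: [-0.1, -0.8, -0.4]
finger_gap: 1.0
t 23.03 tcp [695.9 -23.9 276.2] F [-0.1 -0.8 -0.4] gap 1.0 q6 [-0.03  0.41  1.4  -0.    1.33  1.69]
tool axes (cols)
 [[ 0.003  0.988 -0.155]
 [-0.003 -0.155 -0.988]
 [-1.     0.003  0.003]] zang -1.7263 yang -0.1555
```

View pics/c31s.png

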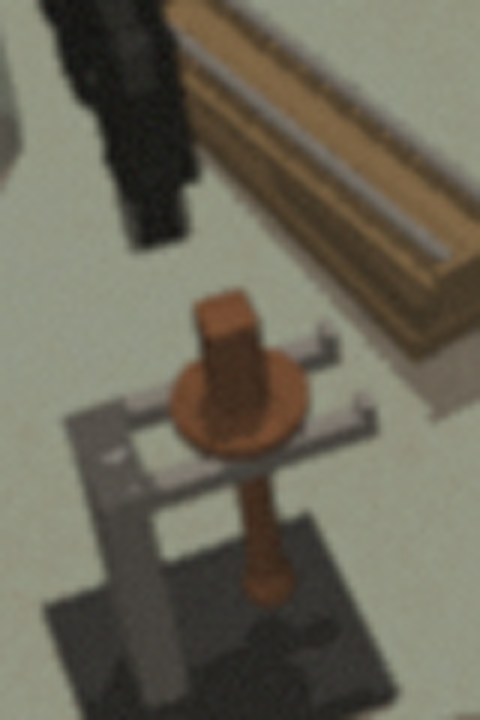

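View pics/w31.png

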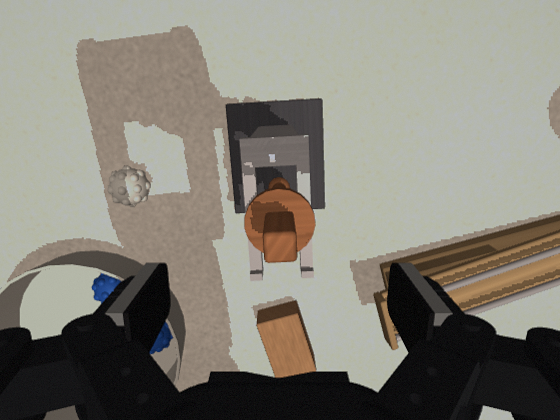

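```bash
python3 d.py 480 -270 330 -1.676
```

```text
t 23.13 tcp [692.3 -23.4 276.5] F [-0.1  0.4  1.4] gap 1.003 q6 [-0.03  0.41  1.4  -0.    1.33  1.69]
tool axes (cols)
 [[-0.001  0.988 -0.156]
 [-0.003 -0.156 -0.988]
 [-1.    -0.     0.003]] zang -1.7278 yang -0.157
tool shift [ -52.5 -171.1  277. ]
turn [-0.0518  0.0032  0.0004]
```

```bash
python3 -m handwheel '[[0,-15,-8,10,0,0,0],[0,-10,-20,32,0,0,0],[0,-10,-20,33,0,0,0],[0,-8,-20,33,0,0,0],[0,-5,-20,33,0,0,0],[0,-3,-20,33,0,0,0],[0,0,-20,33,0,0,0],[0,0,-20,33,0,0,0]]';python3 -m handwheel '[[0,0,-10,20,0,0,0],[0,0,0,0,-0.05,0,0],[0,0,0,0,0,0,0]]'; python3 d.py 480 -270 330 -1.676;python3 - <<'E'
from h import *
s=bot.read_state();p=grab_frame('wrist');save(p,'w32');print(s['tcp_pos'])
E
```

```text
t: 23.8
tcp_pos: [507.6, -240.1, 332.6]
ee_rot: [1.302, 1.159, -1.323]
ft_force: [0.1, -0.5, 0.4]
finger_gap: 1.0
t: 24.05
tcp_pos: [490.2, -265.9, 334.8]
ee_rot: [1.265, 1.19, -1.292]
ft_force: [0.5, 1.2, -0.1]
finger_gap: 1.001
t 24.05 tcp [ 490.2 -265.9  334.8] F [ 0.5  1.2 -0.1] gap 1.001 q6 [-0.49  0.17  1.6  -0.01  1.4   1.17]
tool axes (cols)
 [[-0.027  0.996 -0.088]
 [ 0.006 -0.088 -0.996]
 [-1.    -0.028 -0.004]] zang -1.6592 yang -0.0883
tool shift [ 5.  -9.6  5. ]
turn [ 0.0168 -0.0038  0.0278]
[ 490.16052127 -265.89805908  334.77381929]
```

View pics/w32.png

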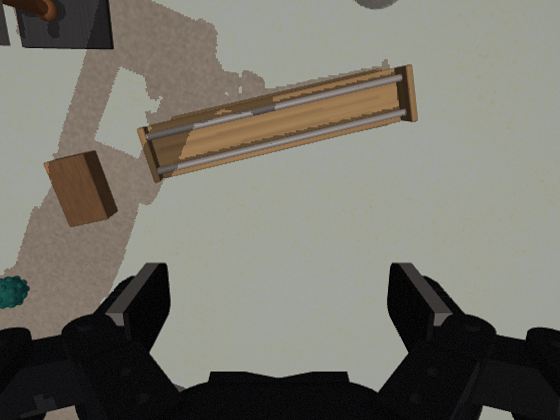

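```bash
python3 - <<'E'
from h import *
s=bot.read_state();p=grab_frame('wrist');crop(p,(125,50,425,195),'c33',2.66);print(s['tcp_pos'])
crop(p,(130,110,200,190),'c33a',8);crop(p,(370,55,430,135),'c33b',7)
E
```

```text
[ 490.49147197 -265.81538368  334.73688284]
```

View pics/c33a.png

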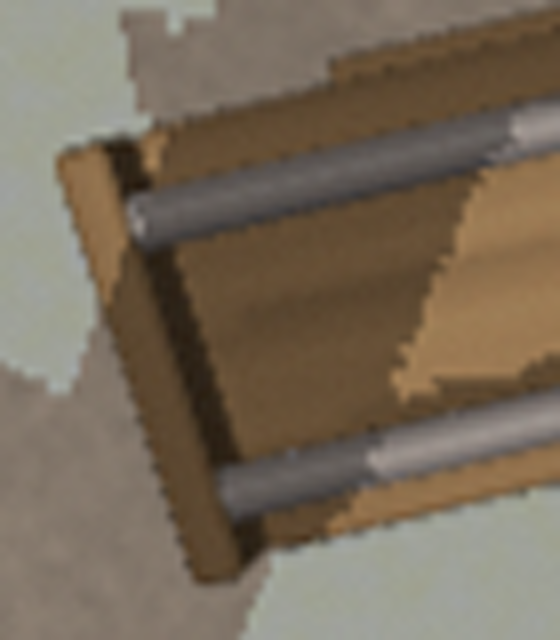

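View pics/c33b.png

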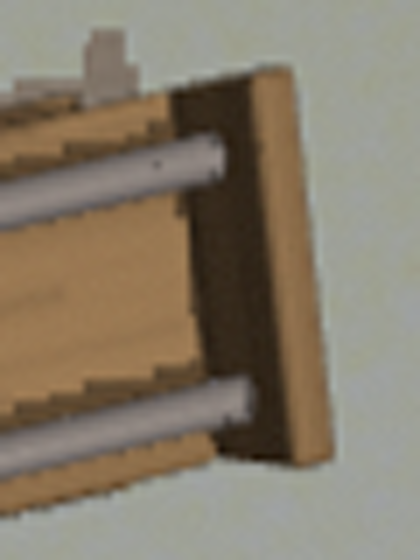

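```bash
python3 - <<'E'
from h import *
from scipy.optimize import least_squares
s=bot.read_state();p=grab_frame('wrist');pt=grab_frame('top');ps=grab_frame('scene')
obs=np.array([(146.5,137.1),(158.1,171.5),(401.4,77.4),(405.7,111.9)])
obt=np.array([(300+115/5,190+146/5),(300+122/5,190+214/5),(300+605/5,190+133/5),(300+612/5,190+199/5)])
# local: left end (y world -127) ; param: x,y,yaw of direction (left->right end), pitch up toward right end
def pts(c,z0=60):
    x,y,yaw,pit=c[:4]
    d=np.array([np.cos(yaw)*np.cos(pit),np.sin(yaw)*np.cos(pit),np.sin(pit)])
    n=np.array([-np.sin(yaw),np.cos(yaw),0]) # left of direction
    o=np.array([x,y,z0])
    return np.array([o-150*d+20*n,o-150*d-20*n,o+150*d+20*n,o+150*d-20*n])
for pit in (np.radians(7),-np.radians(7)):
    r=least_squares(lambda c:np.r_[(proj(p,pts(np.r_[c,pit]),s)-obs).ravel()],[520,-270,-1.47]);print('W',np.degrees(pit),r.x,r.cost,np.round(r.fun,1))
    r=least_squares(lambda c:np.r_[(proj(pt,pts(np.r_[c,pit]))-obt).ravel()],[520,-270,-1.47]);print('T',np.degrees(pit),r.x,r.cost,np.round(r.fun,1))
crop(ps,(195,130,280,210),'c34',8)
E
```

```text
W 7.0 [ 523.4547956  -256.74751485   -1.42237979] 8.699392976318766 [ 1.8  1.1  1.  -2.1 -1.6 -1.2 -0.8  1.6]
T 7.0 [ 521.55333084 -268.71999172   -1.4817879 ] 15.367634240564291 [-2.3  0.3 -3.3 -0.1  2.9 -0.4  2.5 -0.1]
W -7.0 [ 525.03673126 -268.93158419   -1.44306851] 0.40034667575290034 [ 0.6  0.1  0.1 -0.3 -0.2  0.  -0.5  0. ]
T -7.0 [ 521.8321034  -272.94267851   -1.43856503] 0.08877131596607307 [ 0.1  0.1 -0.3 -0.   0.   0.   0.2 -0.1]
```

View pics/c34.png

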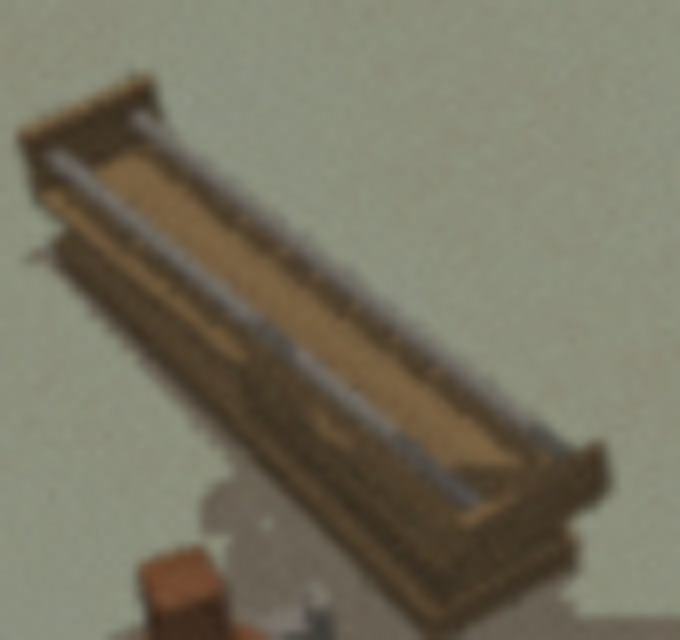

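```bash
python3 -m handwheel '[[0,0,0,0,-0.118,0,0.014],[0,0,0,0,-0.118,0,0.014],[0,0,0,0,-0.118,0,0],[0,0,0,0,-0.118,0,0],[0,0,0,0,-0.118,0,0],[0,0,0,0,-0.118,0,0],[0,0,0,0,-0.118,0,0],[0,0,0,0,-0.118,0,0]]'; python3 d.py 463 257 260 -0.716
```

```text
t: 24.97
tcp_pos: [495.4, -256.8, 333.0]
ee_rot: [0.532, 1.512, -0.516]
ft_force: [-0.2, -0.0, -0.4]
finger_gap: 0.998
t 24.97 tcp [ 495.4 -256.8  333. ] F [-0.2 -0.  -0.4] gap 0.998 q6 [-0.49  0.16  1.62  0.01  1.37  0.18]
tool axes (cols)
 [[-0.002  0.62   0.784]
 [ 0.011  0.784 -0.62 ]
 [-1.     0.007 -0.008]] zang -0.6691 yang 0.9017
tool shift [  78.6  382.3 -343.5]
turn [ 0.0469 -0.0081 -0.0073]
```

```bash
python3 -m handwheel '[[0,0,15,-13,0.04,0,0],[0,3,28,-25,0,0,0],[0,3,29,-26,0,0,0],[0,3,29,-26,0,0,0],[0,3,29,-26,0,0,0],[0,3,29,-26,0,0,0],[0,3,29,-26,0,0,0],[0,3,29,-26,0,0,0]]';python3 -m handwheel '[[0,6,29,-26,0,0,0],[0,6,29,-26,0,0,0],[0,6,29,-26,0,0,0],[0,6,29,-26,0,0,0],[0,6,20,-18,0,0,0],[0,0,0,0,0,0,0],[0,0,0,0,0,0,0]]'; python3 d.py 463 257 260 -0.716; python3 - <<'E'
from h import *
s=bot.read_state();p=grab_frame('wrist');save(p,'w35');print(s['tcp_pos'])
for r in spotter.regions_of('ball1',p):
    c=cent(r['region']);print(round(r['score'],2),np.round(c),r['region'].sum(),np.round(onz(p,*c,30,s)))
E
```

```text
t: 25.63
tcp_pos: [486.6, 45.6, 314.1]
ee_rot: [0.554, 1.507, -0.541]
ft_force: [1.1, -0.1, -0.4]
finger_gap: 1.002
t: 26.22
tcp_pos: [475.0, 249.3, 285.2]
ee_rot: [0.545, 1.513, -0.529]
ft_force: [0.3, 0.1, 0.1]
finger_gap: 1.0
t 26.22 tcp [475.  249.3 285.2] F [0.3 0.1 0.1] gap 1.0 q6 [0.47 0.15 1.74 0.01 1.26 1.15]
tool axes (cols)
 [[-0.005  0.633  0.774]
 [ 0.012  0.774 -0.633]
 [-1.     0.006 -0.012]] zang -0.6852 yang 0.8855
tool shift [ 25.4  -1.8 -13.9]
turn [ 0.0307 -0.012  -0.0059]
[475.01292009 249.26832246 285.2253458 ]
0.95 [493. 106.] 1561 [695. 152.  30.]
0.82 [346. 202.] 1124 [506. 167.  30.]
0.79 [267. 204.] 1112 [432. 222.  30.]
0.75 [164. 223.] 1135 [321. 282.  30.]
0.74 [379. 139.] 1359 [578. 202.  30.]
0.67 [237. 302.] 994 [319. 146.  30.]
0.58 [268. 163.] 1273 [464. 259.  30.]
```

View pics/w35.png

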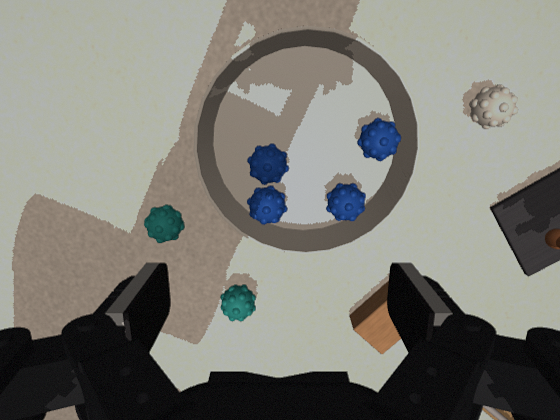

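```bash
python3 -m handwheel '[[0,10,-1,-10,0.03,-0.012,-0.006],[0,25,0,-5,0,0,0],[0,35,0,0,0,0,0],[0,35,0,0,0,0,0],[0,30,0,0,0,0,0],[0,15,0,0,0,0,0],[0,0,0,0,0,0,0]]'; python3 d.py 464 259 -12 -0.716
```

```text
t: 26.9
tcp_pos: [468.1, 250.6, 135.8]
ee_rot: [0.573, 1.486, -0.564]
ft_force: [-0.4, -0.4, 0.5]
finger_gap: 0.995
t 26.9 tcp [468.1 250.6 135.8] F [-0.4 -0.4  0.5] gap 0.995 q6 [ 0.49  0.29  1.91 -0.    0.93  1.22]
tool axes (cols)
 [[ 0.01   0.665  0.747]
 [ 0.002  0.747 -0.665]
 [-1.     0.008  0.006]] zang -0.728 yang 0.8429
tool shift [147.7   2.3  -9.6]
turn [-0.0119  0.0063 -0.0083]
```

```bash
python3 -m handwheel '[[0,5,2,-8,-0.012,0.006,-0.008],[0,20,1,-2,0,0,0],[0,30,0,0,0,0,0],[0,25,0,0,0,0,0],[0,0,0,0,0,0,0]]'; python3 d.py 464 259 -12 -0.716; python3 - <<'E'
from h import *
s=bot.read_state();p=grab_frame('wrist');save(p,'w36');print(s['tcp_pos'])
for r in spotter.regions_of('ball1',p)[:5]:
    c=cent(r['region']);print(round(r['score'],2),np.round(c),r['region'].sum(),np.round(onz(p,*c,30,s)))
E
```

```text
t: 27.32
tcp_pos: [467.8, 260.1, 59.8]
ee_rot: [0.567, 1.491, -0.557]
ft_force: [-1.2, -1.2, -0.2]
finger_gap: 1.003
t 27.32 tcp [467.8 260.1  59.8] F [-1.2 -1.2 -0.2] gap 1.003 q6 [0.5  0.41 1.95 0.   0.77 1.22]
tool axes (cols)
 [[ 0.007  0.659  0.752]
 [ 0.004  0.752 -0.659]
 [-1.     0.008  0.003]] zang -0.719 yang 0.8518
tool shift [71.8 -3.9 -2.3]
turn [-0.003   0.0027 -0.0082]
[467.78438005 260.11757783  59.81615936]
0.83 [274. 315.] 4648 [431. 222.  30.]
0.79 [274. 237.] 5107 [463. 259.  30.]
0.78 [450. 285.] 1267 [521. 169.  30.]
0.75 [507. 179.] 6752 [579. 201.  30.]
0.69 [ 61. 324.] 376 [331. 301.  30.]
```

View pics/w36.png

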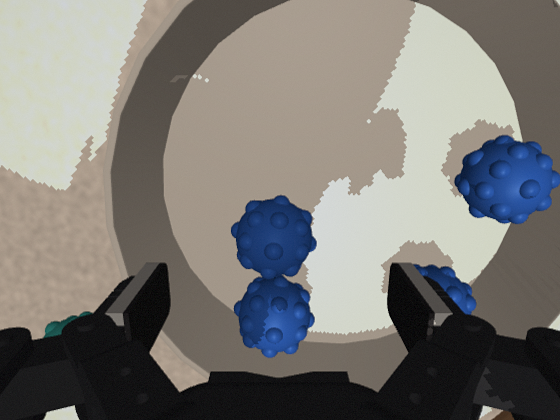

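```bash
python3 -m handwheel '[[0,10,-4,-2,-0.003,0.003,-0.008],[0,22,-1,0,0,0,0],[0,20,0,0,0,0,0],[0,12,0,0,0,0,0],[0,0,0,0,0,0,0]]'; python3 d.py 463.5 259 -12 -0.716
```

```text
t: 27.83
tcp_pos: [471.4, 262.3, 5.3]
ee_rot: [0.57, 1.486, -0.548]
ft_force: [0.2, -1.3, -0.6]
finger_gap: 1.001
t 27.83 tcp [471.4 262.3   5.3] F [ 0.2 -1.3 -0.6] gap 1.001 q6 [0.5  0.5  1.97 0.   0.65 1.22]
tool axes (cols)
 [[ 0.015  0.656  0.755]
 [ 0.009  0.755 -0.656]
 [-1.     0.017  0.006]] zang -0.7155 yang 0.8554
tool shift [17.2 -8.  -3.9]
turn [ 0.0006  0.0056 -0.0166]
```

```bash
python3 -m handwheel '[[0,8,-8,-4,0,0.006,-0.017],[0,9,-1,0,0,0,-0.005],[0,2,0,0,0,0,0]]'; python3 d.py 463.5 259 -12 -0.716
```

```text
t: 28.08
tcp_pos: [463.4, 258.7, -12.6]
ee_rot: [0.556, 1.499, -0.563]
ft_force: [0.9, -1.1, 0.6]
finger_gap: 0.998
t 28.08 tcp [463.4 258.7 -12.6] F [ 0.9 -1.1  0.6] gap 0.998 q6 [ 0.51  0.53  1.98 -0.    0.64  1.22]
tool axes (cols)
 [[-0.003  0.656  0.755]
 [-0.003  0.755 -0.656]
 [-1.    -0.005  0.   ]] zang -0.7153 yang 0.8555
tool shift [-0.6  0.3 -0.1]
turn [0.0007 0.0001 0.0045]
```

```bash
python3 -m handwheel '[[1,0,0,0,0,0,0],[1,0,0,0,0,0,0],[1,0,0,0,0,0,0],[1,0,0,0,0,0,0],[1,0,0,0,0,0,0],[1,0,0,0,0,0,0]]'; python3 - <<'E'
from h import *
s=bot.read_state();p=grab_frame('wrist');save(p,'w37');print(s['tcp_pos'],s['finger_gap'])
E
```

```text
t: 28.58
tcp_pos: [464.3, 259.3, -11.2]
ee_rot: [0.557, 1.498, -0.562]
ft_force: [-0.4, 0.2, -0.9]
finger_gap: 0.559
[464.33856543 259.32621004 -11.21362235] 0.559304947923216
```

View pics/w37.png

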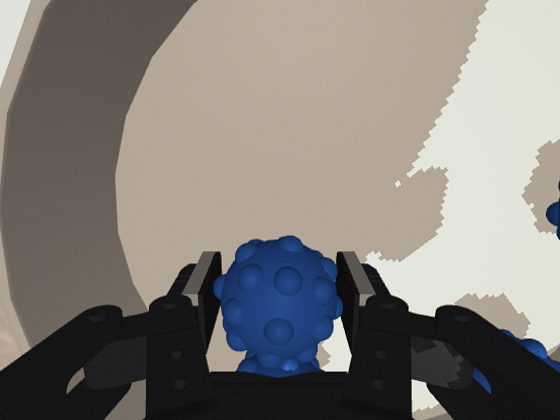

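```bash
python3 -m handwheel '[[1,-10,0,0,0,0,0],[1,-25,0,0,0,0,0],[1,-35,0,0,0,0,0],[1,-35,0,0,0,0,0],[1,-35,0,0,0,0,0],[1,-20,0,0,0,0,0],[1,0,0,0,-0.11,0,0],[1,0,0,0,-0.11,0,0]]'; python3 d.py 0 0 0 0.128;python3 - <<'E'
from h import *
s=bot.read_state();p=grab_frame('wrist');save(p,'w38');p=grab_frame('scene');crop(p,(260,190,400,340),'c38',4)
E
```

```text
t: 29.3
tcp_pos: [463.3, 259.0, 160.8]
ee_rot: [0.383, 1.538, -0.389]
ft_force: [-0.3, 0.7, -1.8]
finger_gap: 0.555
t 29.3 tcp [463.3 259.  160.8] F [-0.3  0.7 -1.8] gap 0.555 q6 [ 0.51  0.27  1.88 -0.    1.    1.  ]
tool axes (cols)
 [[-0.002  0.472  0.881]
 [-0.003  0.881 -0.472]
 [-1.    -0.004 -0.001]] zang -0.4921 yang 1.0787
tool shift [ 162.8 -446.5 -285.8]
turn [-0.6201 -0.0019  0.0036]
```

View pics/w38.png

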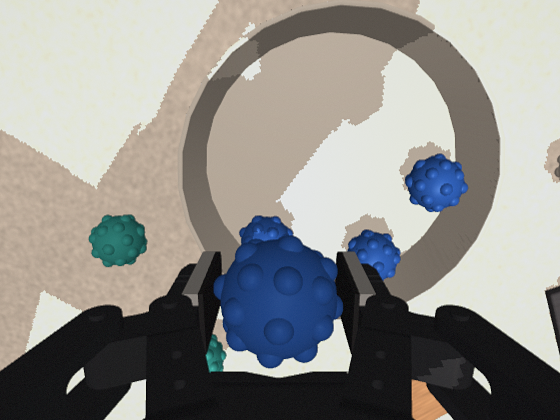

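View pics/c38.png

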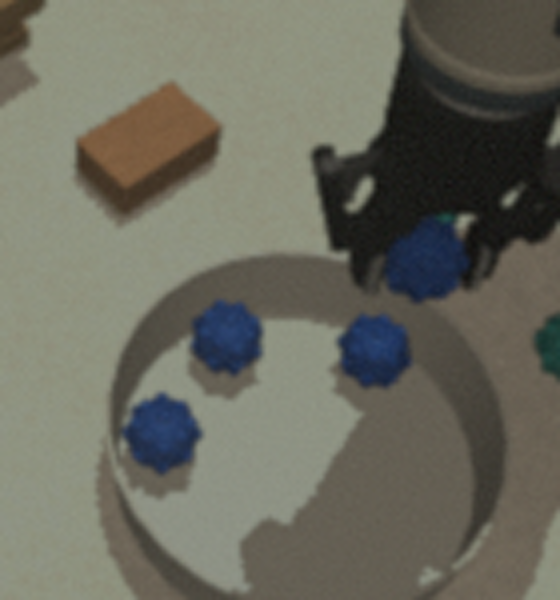

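```bash
python3 -m handwheel '[[1,0,0,0,-0.124,0,0],[1,0,0,0,-0.124,0,0],[1,0,0,0,-0.124,0,0],[1,0,0,0,-0.124,0,0],[1,0,0,0,-0.12,0,0.003],[1,0,0,0,0,0,0]]'; python3 d.py 536.7 -368.5 160 0.128
```

```text
t: 29.9
tcp_pos: [460.7, 257.6, 159.5]
ee_rot: [-0.098, 1.576, 0.094]
ft_force: [0.1, 0.5, -0.1]
finger_gap: 0.555
t 29.9 tcp [460.7 257.6 159.5] F [ 0.1  0.5 -0.1] gap 0.555 q6 [0.51 0.27 1.88 0.   1.   0.38]
tool axes (cols)
 [[-0.007 -0.122  0.993]
 [-0.003  0.993  0.122]
 [-1.    -0.002 -0.007]] zang 0.122 yang 1.6928
tool shift [ 6.000e-01 -6.307e+02 -7.000e-01]
turn [-0.006  -0.0075  0.0016]
```

```bash
python3 -m handwheel '[[1,0,-15,0,-0.006,-0.007,0],[1,0,-30,0,0,0,0],[1,0,-38,0,0,0,0],[1,0,-38,0,0,0,0],[1,0,-38,0,0,0,0],[1,0,-38,0,0,0,0],[1,0,-38,0,0,0,0],[1,0,-38,0,0,0,0]]'; python3 -m handwheel '[[1,0,-38,0,0,0,0],[1,0,-38,0,0,0,0],[1,0,-38,0,0,0,0],[1,0,-38,0,0,0,0],[1,0,-38,0,0,0,0],[1,0,-38,0,0,0,0],[1,0,-38,0,0,0,0],[1,0,-30,0,0,0,0]]'; python3 d.py 536.7 -368.5 160 0.128
```

```text
t: 30.57
tcp_pos: [486.4, -18.2, 158.5]
ee_rot: [-0.061, 1.573, 0.06]
ft_force: [1.1, 0.2, -0.9]
finger_gap: 0.553
t: 31.23
tcp_pos: [496.5, -330.0, 157.6]
ee_rot: [-0.009, 1.578, 0.009]
ft_force: [0.8, 0.2, -1.0]
finger_gap: 0.559
t 31.23 tcp [ 496.5 -330.   157.6] F [ 0.8  0.2 -1. ] gap 0.559 q6 [-0.59  0.37  1.74 -0.    1.04 -0.6 ]
tool axes (cols)
 [[-0.007 -0.011  1.   ]
 [ 0.     1.     0.011]
 [-1.     0.    -0.007]] zang 0.0112 yang 1.582
tool shift [ -2.7 -38.9  39.7]
turn [-0.1168 -0.0072 -0.0007]
```

```bash
python3 -m handwheel '[[1,0,-10,15,-0.06,-0.007,0],[1,0,-12,15,-0.056,0,0],[1,0,0,0,0,0,0],[1,0,0,0,0,0,0]]'; python3 d.py 536.7 -368.5 100 0.128
```

```text
t: 31.57
tcp_pos: [525.6, -359.7, 155.6]
ee_rot: [-0.074, 1.572, 0.074]
ft_force: [0.1, 0.6, -1.0]
finger_gap: 0.556
t 31.57 tcp [ 525.6 -359.7  155.6] F [ 0.1  0.6 -1. ] gap 0.556 q6 [-0.6   0.43  1.65 -0.    1.06 -0.7 ]
tool axes (cols)
 [[-0.003 -0.094  0.996]
 [ 0.     0.996  0.094]
 [-1.     0.001 -0.003]] zang 0.0942 yang 1.665
tool shift [55.6 -9.9 10.4]
turn [-0.0338 -0.0028 -0.0006]
```

```bash
python3 -m handwheel '[[1,0,-6,9,-0.034,-0.003,0],[1,20,-2,1,0,0,0],[1,20,0,0,0,0,0],[1,0,0,0,0,0,0],[1,0,0,0,0,0,0]]'; python3 d.py 536.7 -368.5 60 0.128;python3 - <<'E'
from h import *
s=bot.read_state();p=grab_frame('wrist');save(p,'w40');print(s['tcp_pos'])
p=grab_frame('scene');crop(p,(180,100,300,220),'c40',5)
E
```

```text
t: 31.98
tcp_pos: [534.6, -363.9, 114.3]
ee_rot: [-0.081, 1.572, 0.085]
ft_force: [-0.4, 0.1, -0.3]
finger_gap: 0.555
t 31.98 tcp [ 534.6 -363.9  114.3] F [-0.4  0.1 -0.3] gap 0.555 q6 [-0.6   0.49  1.66  0.    1.   -0.71]
tool axes (cols)
 [[-0.003 -0.106  0.994]
 [ 0.003  0.994  0.106]
 [-1.     0.003 -0.002]] zang 0.1058 yang 1.6766
tool shift [54.3 -5.   1.7]
turn [-0.0222 -0.0023 -0.0028]
[ 534.61513507 -363.87960885  114.34390521]
```

View pics/w40.png

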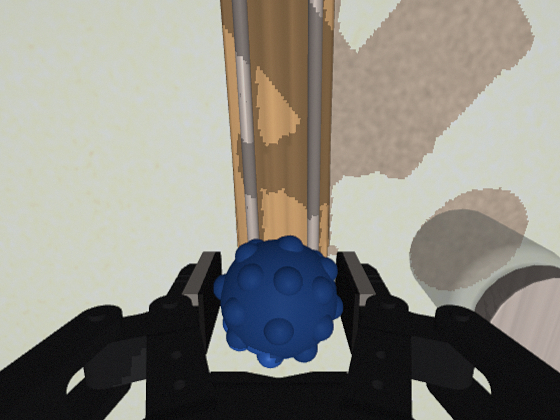

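View pics/c40.png

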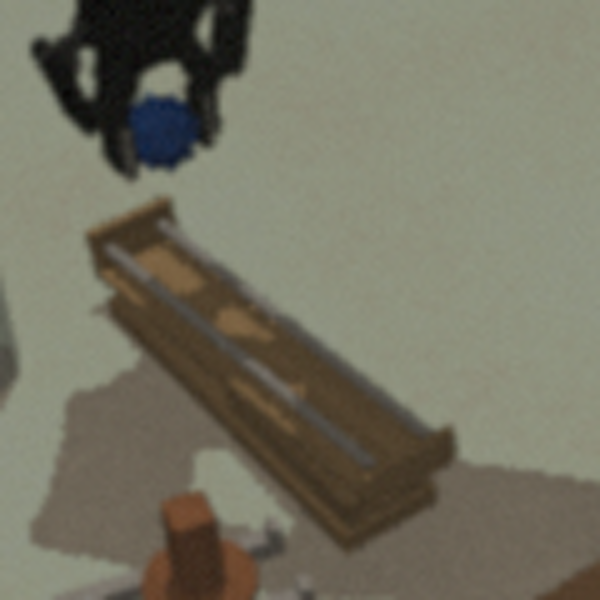

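```bash
python3 - <<'E'
from h import *
s=bot.read_state();p=grab_frame('wrist');crop(p,(210,0,360,250),'c41',3)
O=np.array([524,-270,60.]);c7=np.cos(np.radians(7));s7=np.sin(np.radians(7))
u=np.array([-.128*c7,.992*c7,s7]);n=np.array([.992,.128,0])
for t in(-60,-30,0,40): print(t,proj(p,[O+t*u-20*n,O+t*u+20*n],s).round(1).tolist())
E
```

```text
-60 [[246.6, 159.1], [311.7, 157.7]]
-30 [[243.8, 109.2], [312.5, 107.7]]
0 [[240.7, 53.7], [313.3, 52.0]]
40 [[235.9, -31.1], [314.5, -33.0]]
```

View pics/c41.png

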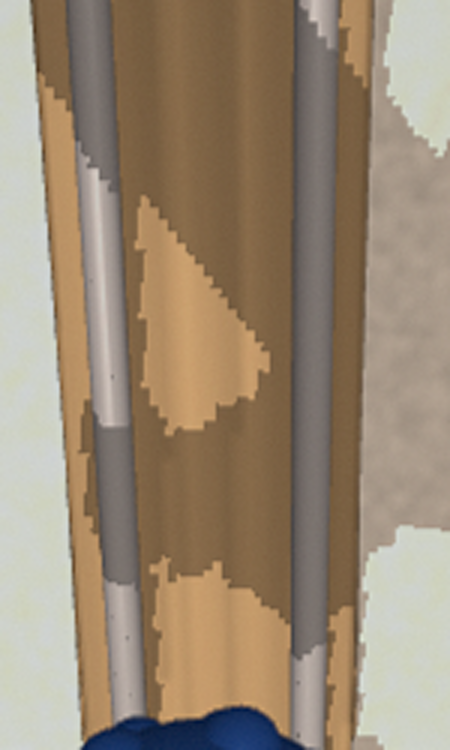

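```bash
python3 -m handwheel '[[1,10,-4,2.5,-0.022,-0.002,-0.003],[1,20,-1,0,0,0,0],[1,15,0,0,0,0,0],[1,0,0,0,0,0,0],[1,0,0,0,0,0,0]]'; python3 d.py 537.7 -368.5 32 0.128
```

```text
t: 32.55
tcp_pos: [541.7, -371.6, 72.8]
ee_rot: [-0.11, 1.56, 0.098]
ft_force: [0.0, -0.1, -0.1]
finger_gap: 0.555
t 32.55 tcp [ 541.7 -371.6   72.8] F [ 0.  -0.1 -0.1] gap 0.555 q6 [-0.6   0.54  1.67 -0.    0.91 -0.74]
tool axes (cols)
 [[ 0.009 -0.133  0.991]
 [-0.007  0.991  0.133]
 [-1.    -0.008  0.008]] zang 0.1331 yang 1.7038
tool shift [40.7  3.9 -3.9]
turn [0.005  0.0079 0.008 ]
```

```bash
python3 -m handwheel '[[1,8,3,-4,0.005,0.008,0.008],[1,15,0,0,0,0,0],[1,10,0,0,0,0.005,0],[1,0,0,0,0,0,0]]'; python3 d.py 537.7 -368.5 32 0.128
```

```text
t: 32.88
tcp_pos: [538.5, -370.2, 41.0]
ee_rot: [-0.102, 1.572, 0.099]
ft_force: [-0.3, -0.2, -0.7]
finger_gap: 0.554
t 32.88 tcp [ 538.5 -370.2   41. ] F [-0.3 -0.2 -0.7] gap 0.554 q6 [-0.6   0.58  1.69 -0.    0.87 -0.73]
tool axes (cols)
 [[-0.003 -0.127  0.992]
 [-0.002  0.992  0.127]
 [-1.    -0.002 -0.003]] zang 0.1275 yang 1.6983
tool shift [ 9.   1.8 -0.5]
turn [-0.0005 -0.0034  0.0019]
```

```bash
python3 -m handwheel '[[1,5,1,-0.5,0,-0.003,0.002],[1,3,0,0,0,0,0],[1,0,0,0,0,0,0]]'; python3 d.py 537.7 -368.5 30 0.128;python3 - <<'E'
from h import *
s=bot.read_state();p=grab_frame('wrist');save(p,'w42');print(s['tcp_pos'])
p=grab_frame('scene');crop(p,(180,100,280,200),'c42',6)
E
```

```text
t: 33.13
tcp_pos: [538.2, -369.4, 33.2]
ee_rot: [-0.1, 1.568, 0.1]
ft_force: [-0.2, 0.5, -1.0]
finger_gap: 0.552
t 33.13 tcp [ 538.2 -369.4   33.2] F [-0.2  0.5 -1. ] gap 0.552 q6 [-0.6   0.59  1.69  0.    0.86 -0.73]
tool axes (cols)
 [[ 0.    -0.127  0.992]
 [ 0.     0.992  0.127]
 [-1.     0.     0.   ]] zang 0.1276 yang 1.6984
tool shift [ 3.2  1.  -0.4]
turn [-0.0004  0.0001 -0.    ]
[ 538.19712727 -369.39905498   33.15197013]
```

View pics/c42.png

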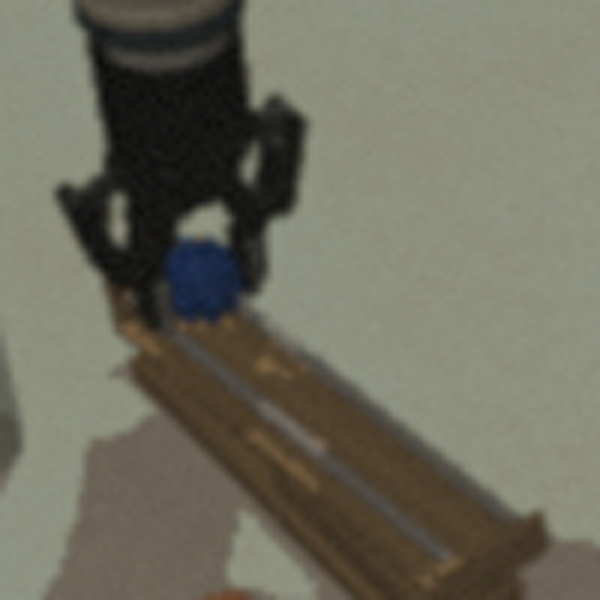

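```bash
python3 -m handwheel '[[1,3,0.5,0,0,0,0],[1,2,0,0,0,0,0]]'; python3 d.py
```

```text
t: 33.4
tcp_pos: [539.0, -369.5, 29.5]
ee_rot: [-0.101, 1.567, 0.099]
ft_force: [-0.6, -0.1, -0.3]
finger_gap: 0.551
t 33.4 tcp [ 539.  -369.5   29.5] F [-0.6 -0.1 -0.3] gap 0.551 q6 [-0.6   0.6   1.69  0.    0.85 -0.73]
tool axes (cols)
 [[ 0.002 -0.127  0.992]
 [-0.001  0.992  0.127]
 [-1.    -0.002  0.002]] zang 0.1276 yang 1.6984
```

```bash
python3 -m handwheel '[[1,2,0,-0.5,0,0,0],[1,2,0,-0.5,0,0,0]]'; python3 d.py
```

```text
t: 33.57
tcp_pos: [538.4, -370.0, 26.3]
ee_rot: [-0.102, 1.566, 0.098]
ft_force: [-6.0, 2.9, 20.8]
finger_gap: 0.553
t 33.57 tcp [ 538.4 -370.    26.3] F [-6.   2.9 20.8] gap 0.553 q6 [-0.6   0.6   1.7  -0.    0.84 -0.73]
tool axes (cols)
 [[ 0.003 -0.127  0.992]
 [-0.002  0.992  0.127]
 [-1.    -0.003  0.003]] zang 0.1278 yang 1.6986
```

```bash
python3 -m handwheel '[[1,-1.5,0,0,0,0,0],[0.5,0,0,0,0,0,0],[0.3,0,0,0,0,0,0],[0.3,0,0,0,0,0,0],[0.3,0,0,0,0,0,0]]'; python3 d.py;python3 - <<'E'
from h import *
s=bot.read_state();p=grab_frame('wrist');save(p,'w43')
p=grab_frame('scene');crop(p,(180,100,280,200),'c43',6)
E
```

```text
t: 33.98
tcp_pos: [538.5, -370.2, 28.0]
ee_rot: [-0.102, 1.565, 0.098]
ft_force: [0.1, 0.2, 0.1]
finger_gap: 0.698
t 33.98 tcp [ 538.5 -370.2   28. ] F [0.1 0.2 0.1] gap 0.698 q6 [-0.6   0.6   1.7  -0.    0.84 -0.73]
tool axes (cols)
 [[ 0.003 -0.127  0.992]
 [-0.003  0.992  0.127]
 [-1.    -0.003  0.003]] zang 0.1278 yang 1.6985
```

View pics/w43.png

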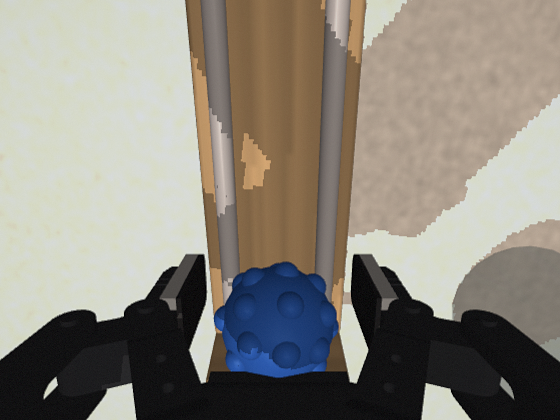

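View pics/c43.png

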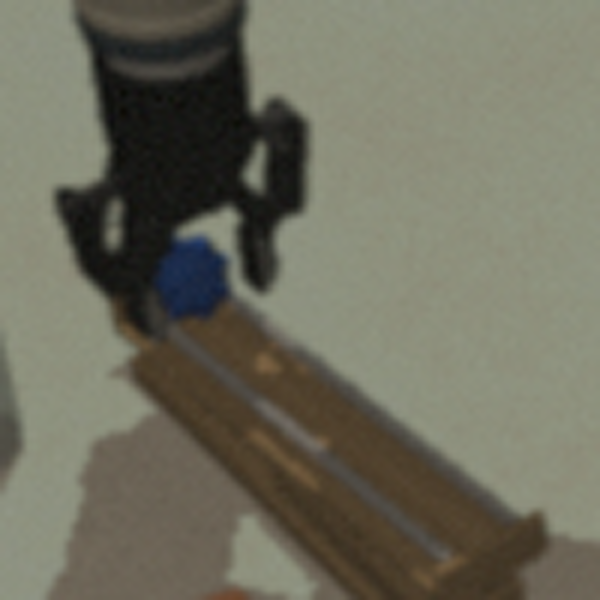

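```bash
python3 -m handwheel '[[0,0,0,0,0,0,0],[0,0,0,0,0,0,0],[0,-15,0,0,0,0,0],[0,-30,0,0,0,0,0],[0,-35,0,0,0,0,0],[0,-35,0,0,0,0,0],[0,-25,0,0,0,0,0],[0,0,0,0,0,0,0]]'; python3 d.py 431 222 170 -1.22;python3 - <<'E'
from h import *
s=bot.read_state();p=grab_frame('wrist');save(p,'w44');print(s['tcp_pos'])
for r in spotter.regions_of('ball1',p)[:5]:
    c=cent(r['region']);print(round(r['score'],2),np.round(c),r['region'].sum(),np.round(onz(p,*c,70,s)))
E
```

```text
t: 34.75
tcp_pos: [536.1, -368.4, 170.3]
ee_rot: [-0.099, 1.571, 0.102]
ft_force: [0.8, 0.4, 0.3]
finger_gap: 0.997
t 34.75 tcp [ 536.1 -368.4  170.3] F [0.8 0.4 0.3] gap 0.997 q6 [-0.6   0.43  1.61 -0.    1.1  -0.73]
tool axes (cols)
 [[-0.003 -0.127  0.992]
 [ 0.002  0.992  0.127]
 [-1.     0.002 -0.003]] zang 0.1278 yang 1.6986
tool shift [  1.7 599.  -28.9]
turn [ 1.3478 -0.0038 -0.    ]
[ 536.05237069 -368.42986651  170.32827459]
0.81 [281. 210.] 2796 [ 539. -378.   70.]
```

View pics/w44.png

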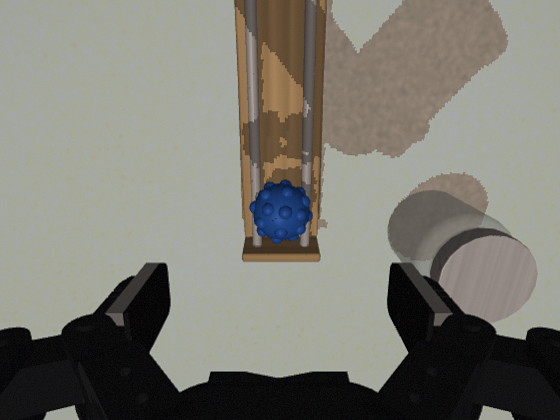

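```bash
python3 -m handwheel '[[0,0,20,0,0,0,0],[0,0,35,-2,0,0,0],[0,0,38,-2,0,0,0],[0,0,38,-2,0,0,0],[0,0,38,-2,0,0,0],[0,0,38,-2,0,0,0],[0,0,38,-2,0,0,0],[0,0,38,-2,0,0,0]]'; python3 -m handwheel '[[0,0,38,-3,0,0,0],[0,0,38,-3,0,0,0],[0,0,38,-3,0,0,0],[0,0,38,-3,0,0,0],[0,0,38,-3,0,0,0],[0,0,38,-3,0,0,0],[0,0,30,-3,0,0,0],[0,0,0,0,0.1,0,0]]';python3 -m handwheel '[[0,0,0,0,0.12,0,0],[0,0,0,0,0.12,0,0],[0,0,0,0,0.12,0,0],[0,0,0,0,0.12,0,0],[0,0,0,0,0.12,0,0],[0,0,0,0,0.12,0,0],[0,0,0,0,0.12,0,0],[0,0,0,0,0.12,0,0]]'; python3 d.py 431 222 170 -1.25
```

```text
t: 35.52
tcp_pos: [475.8, -82.4, 154.6]
ee_rot: [-0.086, 1.59, 0.101]
ft_force: [1.4, 0.7, 0.9]
finger_gap: 1.0
t: 36.18
tcp_pos: [409.1, 186.3, 146.7]
ee_rot: [-0.011, 1.612, 0.022]
ft_force: [0.2, -0.5, 0.9]
finger_gap: 1.0
t: 36.85
tcp_pos: [398.0, 186.0, 133.9]
ee_rot: [0.739, 1.489, -0.792]
ft_force: [-0.9, -0.7, -0.8]
finger_gap: 1.0
t 36.85 tcp [398.  186.  133.9] F [-0.9 -0.7 -0.8] gap 1.0 q6 [0.42 0.2  2.05 0.03 0.96 1.37]
tool axes (cols)
 [[-0.063  0.826  0.561]
 [-0.003  0.562 -0.827]
 [-0.998 -0.054 -0.033]] zang -0.9751 yang 0.5975
tool shift [-38.2  45.5 -12.4]
turn [ 0.2757 -0.0254  0.0585]
```

```bash
python3 -m handwheel '[[0,-15,15,-4,0.09,-0.01,0.02],[0,-15,15,-4,0.09,-0.01,0.02],[0,-8,14,-4,0.09,-0.005,0.02],[0,0,0,0,0,0,0],[0,0,0,0,0,0,0]]'; python3 d.py 431 222 160 -1.25;python3 - <<'E'
from h import *
s=bot.read_state();p=grab_frame('wrist');save(p,'w45');print(s['tcp_pos'])
for r in spotter.regions_of('ball1',p)[:7]:
    c=cent(r['region']);print(round(r['score'],2),np.round(c),r['region'].sum(),np.round(onz(p,*c,30,s)))
E
```

```text
t: 37.27
tcp_pos: [427.0, 215.5, 162.8]
ee_rot: [0.97, 1.345, -0.99]
ft_force: [0.3, -1.5, 0.0]
finger_gap: 0.995
t 37.27 tcp [427.  215.5 162.8] F [ 0.3 -1.5  0. ] gap 0.995 q6 [ 0.46  0.19  1.98 -0.    0.99  1.73]
tool axes (cols)
 [[-0.011  0.953  0.303]
 [-0.006  0.303 -0.953]
 [-1.    -0.013  0.003]] zang -1.2628 yang 0.308
tool shift [ 2.7  5.8 -4.9]
turn [-0.0128  0.0024  0.0128]
[427.01503951 215.54695984 162.83368013]
0.84 [178. 271.] 1465 [326. 277.  30.]
0.8 [360.  13.] 1454 [567. 198.  30.]
0.75 [369. 110.] 2842 [506. 167.  30.]
0.75 [315. 315.] 1945 [320. 146.  30.]
0.73 [272. 177.] 2389 [432. 222.  30.]
```

View pics/w45.png

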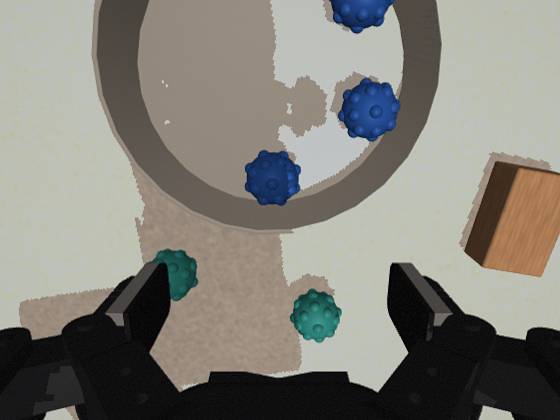

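```bash
python3 -m handwheel '[[0.2,10,6,-5,-0.01,0,0.013],[0.2,25,1,0,0,0,0],[0.2,30,0,0,0,0,0],[0.2,20,0,0,0,0,0.005],[0.2,0,0,0,0,0,0]]'; python3 d.py 433.5 222.7 -12 -1.25
```

```text
t: 37.78
tcp_pos: [428.9, 219.0, 72.6]
ee_rot: [0.963, 1.344, -0.964]
ft_force: [-0.8, -0.4, -0.1]
finger_gap: 0.801
t 37.78 tcp [428.9 219.   72.6] F [-0.8 -0.4 -0.1] gap 0.801 q6 [ 0.47  0.32  2.05 -0.    0.77  1.72]
tool axes (cols)
 [[ 0.002  0.946  0.323]
 [-0.002  0.323 -0.946]
 [-1.     0.001  0.003]] zang -1.2422 yang 0.3286
tool shift [84.6  5.5 -2.2]
turn [ 0.0078  0.0026 -0.001 ]
```

```bash
python3 -m handwheel '[[0.2,10,6,-2,0.008,0.002,0],[0.2,20,1,0,0,0,0],[0.2,15,0,0,0,0,0],[0.2,0,0,0,0,0,0]]'; python3 d.py 433.5 222.7 -12 -1.25;python3 - <<'E'
from h import *
s=bot.read_state();p=grab_frame('wrist');save(p,'w46');print(s['tcp_pos'])
for r in spotter.regions_of('ball1',p)[:4]:
    c=cent(r['region']);print(round(r['score'],2),np.round(c),r['region'].sum(),np.round(onz(p,*c,30,s)))
E
```

```text
t: 38.12
tcp_pos: [432.4, 220.8, 26.0]
ee_rot: [0.962, 1.348, -0.971]
ft_force: [0.0, -0.4, -0.7]
finger_gap: 0.797
t 38.12 tcp [432.4 220.8  26. ] F [ 0.  -0.4 -0.7] gap 0.797 q6 [ 0.47  0.41  2.06 -0.    0.67  1.71]
tool axes (cols)
 [[-0.005  0.947  0.32 ]
 [-0.003  0.32  -0.947]
 [-1.    -0.006  0.001]] zang -1.2451 yang 0.3256
tool shift [38.   1.8 -1.5]
turn [0.0049 0.0011 0.0056]
[432.41549101 220.79385209  26.04367071]
0.87 [276. 256.] 7441 [431. 222.  30.]
0.79 [100. 407.] 1003 [318. 283.  30.]
0.58 [457. 141.] 10010 [506. 166.  30.]
```

View pics/w46.png

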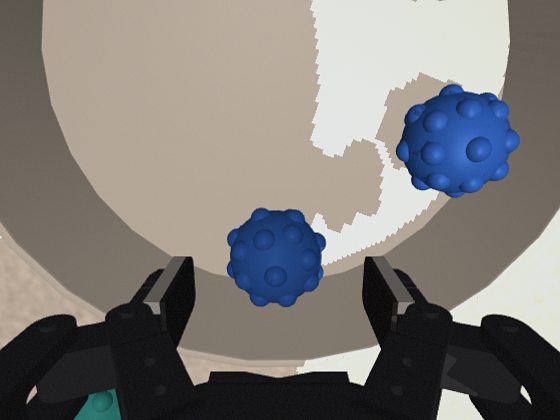

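```bash
python3 -m handwheel '[[0.2,14,2,-1.5,0.005,0,0.005],[0.2,12,0.5,0,0,0,0],[0.2,6,0,0,0,0,0],[0.2,2,0,0,0,0,0]]'; python3 d.py 433.5 222.7 -12 -1.25
```

```text
t: 38.55
tcp_pos: [438.3, 224.6, -2.8]
ee_rot: [0.974, 1.34, -0.963]
ft_force: [-0.3, 0.7, 0.3]
finger_gap: 0.799
t 38.55 tcp [438.3 224.6  -2.8] F [-0.3  0.7  0.3] gap 0.799 q6 [ 0.47  0.47  2.07 -0.    0.6   1.72]
tool axes (cols)
 [[ 0.007  0.949  0.316]
 [ 0.003  0.316 -0.949]
 [-1.     0.008 -0.   ]] zang -1.2491 yang 0.3217
tool shift [ 9.2 -5.2  0.3]
turn [ 0.0009 -0.0002 -0.0078]
```

```bash
python3 -m handwheel '[[0.2,6,-5,0,0,0,-0.008],[0.2,4,-1,0,0,0,0]]'; python3 d.py 433.5 222.7 -12 -1.25
```

```text
t: 38.72
tcp_pos: [432.9, 222.9, -12.4]
ee_rot: [0.969, 1.345, -0.968]
ft_force: [0.1, 1.3, -0.4]
finger_gap: 0.799
t 38.72 tcp [432.9 222.9 -12.4] F [ 0.1  1.3 -0.4] gap 0.799 q6 [0.47 0.49 2.08 0.   0.58 1.72]
tool axes (cols)
 [[ 0.     0.949  0.317]
 [ 0.     0.317 -0.949]
 [-1.     0.    -0.   ]] zang -1.2487 yang 0.3221
tool shift [-0.4  0.5  0.3]
turn [ 0.0013 -0.0003 -0.0003]
```

Close and lift, then turn to the rack heading (turn −1.38).

```bash
python3 -m handwheel '[[1,0,0,0,0,0,0],[1,0,0,0,0,0,0],[1,0,0,0,0,0,0],[1,0,0,0,0,0,0],[1,-8,0,0,0,0,0],[1,-20,0,0,0,0,0],[1,-30,0,0,0,0,0],[1,-35,0,0,0,0,0]]'; python3 -m handwheel '[[1,-35,0,0,0,0,0],[1,-35,0,0,0,0,0],[1,-20,0,0,0,0,0],[1,0,0,0,-0.12,0,0],[1,0,0,0,-0.12,0,0],[1,0,0,0,-0.12,0,0],[1,0,0,0,-0.12,0,0],[1,0,0,0,-0.12,0,0]]'; python3 d.py 530 -318 165 0.128
```

```text
t: 39.38
tcp_pos: [428.1, 220.4, 79.4]
ee_rot: [0.96, 1.351, -0.979]
ft_force: [0.5, 0.2, -0.9]
finger_gap: 0.559
t: 40.05
tcp_pos: [431.8, 222.3, 189.0]
ee_rot: [0.495, 1.511, -0.489]
ft_force: [-0.2, 0.6, -0.4]
finger_gap: 0.557
t 40.05 tcp [431.8 222.3 189. ] F [-0.2  0.6 -0.4] gap 0.557 q6 [0.47 0.16 1.95 0.   1.03 1.1 ]
tool axes (cols)
 [[ 0.004  0.588  0.809]
 [ 0.003  0.809 -0.588]
 [-1.     0.005  0.002]] zang -0.6288 yang 0.942
tool shift [  23.  -379.3  397.1]
turn [-0.7568  0.0038 -0.0038]
```

```bash
python3 - <<'E'
from h import *
p=grab_frame('wrist');save(p,'w47')
E
```

```text
(no output)
```

View pics/w47.png

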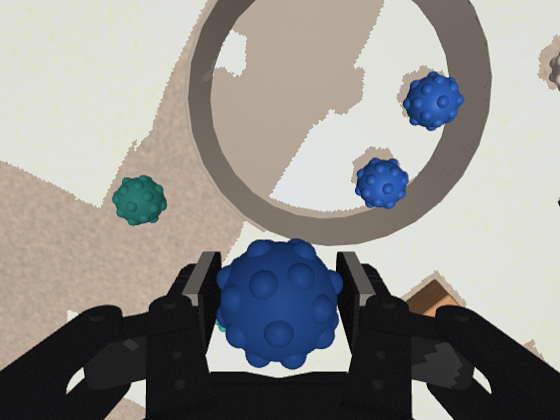

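```bash
python3 -m handwheel '[[1,0,0,0,-0.12,0,0],[1,0,0,0,-0.12,0,0],[1,0,0,0,-0.12,0,0],[1,0,0,0,-0.12,0,0],[1,0,0,0,-0.12,0,0],[1,0,0,0,-0.12,0,0],[1,0,0,0,-0.04,0,0],[1,0,-15,0,0,0,0]]'; python3 d.py 531 -317 175 0.128
```

```text
t: 40.77
tcp_pos: [432.5, 208.0, 192.9]
ee_rot: [-0.111, 1.562, 0.117]
ft_force: [-0.2, -0.8, 0.4]
finger_gap: 0.555
t 40.77 tcp [432.5 208.  192.9] F [-0.2 -0.8  0.4] gap 0.555 q6 [0.44 0.14 1.96 0.   1.03 0.3 ]
tool axes (cols)
 [[ 0.006 -0.144  0.99 ]
 [ 0.004  0.99   0.144]
 [-1.     0.003  0.006]] zang 0.1447 yang 1.7155
tool shift [  16.2 -533.8   21.7]
turn [ 0.0167  0.0064 -0.0034]
```

```bash
python3 -m handwheel '[[1,1,-30,2,0,0.006,0],[1,1,-38,3,-0.006,0,0],[1,1,-38,3,-0.006,0,0],[1,1,-38,3,-0.006,0,0],[1,1,-38,3,-0.006,0,0],[1,1,-38,3,-0.006,0,0],[1,1,-38,3,-0.006,0,0],[1,1,-38,3,-0.006,0,0]]'; python3 -m handwheel '[[1,0,-38,3,-0.006,0,0],[1,0,-38,3,-0.006,0,0],[1,0,-38,3,-0.006,0,0],[1,0,-38,3,-0.006,0,0],[1,0,-38,3,-0.006,0,0],[1,0,-30,2,0,0,0],[1,0,-10,0,0,0,0],[1,0,0,0,0,0,0]]'; python3 d.py 531 -317 120 0.128
```

```text
t: 41.43
tcp_pos: [500.0, -88.5, 187.7]
ee_rot: [-0.13, 1.563, 0.139]
ft_force: [1.7, 0.5, -0.6]
finger_gap: 0.556
t: 42.1
tcp_pos: [557.0, -331.5, 189.8]
ee_rot: [-0.131, 1.561, 0.135]
ft_force: [-0.3, 1.0, -0.6]
finger_gap: 0.556
t 42.1 tcp [ 557.  -331.5  189.8] F [-0.3  1.  -0.6] gap 0.556 q6 [-0.54  0.41  1.6   0.01  1.13 -0.72]
tool axes (cols)
 [[ 0.006 -0.169  0.986]
 [ 0.003  0.986  0.169]
 [-1.     0.002  0.006]] zang 0.1699 yang 1.7407
tool shift [ 69.6  18.6 -23.6]
turn [ 0.0419  0.0063 -0.0023]
```

```bash
python3 -m handwheel '[[1,5,10,-12,0.04,0.006,0],[1,20,7,-10,0,0,0],[1,25,0,0,0,0,0],[1,15,0,0,0,0,0],[1,0,0,0,0,0,0],[1,0,0,0,0,0,0]]'; python3 d.py 531 -317 60 0.128
```

```text
t: 42.6
tcp_pos: [530.1, -311.6, 125.0]
ee_rot: [-0.088, 1.569, 0.095]
ft_force: [0.6, -0.1, -0.5]
finger_gap: 0.558
t 42.6 tcp [ 530.1 -311.6  125. ] F [ 0.6 -0.1 -0.5] gap 0.558 q6 [-0.54  0.43  1.73  0.    0.99 -0.65]
tool axes (cols)
 [[-0.    -0.116  0.993]
 [ 0.004  0.993  0.116]
 [-1.     0.004  0.   ]] zang 0.1165 yang 1.6873
tool shift [65.  -5.8  0.2]
turn [-0.0115  0.0001 -0.0043]
```

```bash
python3 -m handwheel '[[1,10,-5,0,-0.011,0,-0.004],[1,20,-1,0,0,0,0],[1,22,0,0,0,0,0],[1,8,0,0,0,0,0],[1,0,0,0,0,0,0],[1,0,0,0,0,0,0]]'; python3 d.py 531 -317 38 0.128; python3 - <<'E'
from h import *
s=bot.read_state();p=grab_frame('wrist');save(p,'w48');print(s['tcp_pos'])
E
```

```text
t: 43.1
tcp_pos: [534.9, -317.8, 68.1]
ee_rot: [-0.106, 1.561, 0.098]
ft_force: [-0.5, 0.5, -0.1]
finger_gap: 0.557
t 43.1 tcp [ 534.9 -317.8   68.1] F [-0.5  0.5 -0.1] gap 0.557 q6 [-0.54  0.51  1.76 -0.    0.87 -0.67]
tool axes (cols)
 [[ 0.007 -0.13   0.992]
 [-0.005  0.992  0.13 ]
 [-1.    -0.005  0.007]] zang 0.1302 yang 1.701
tool shift [30.1  1.5 -3.9]
turn [0.0022 0.0066 0.0055]
[ 534.86821131 -317.80888442   68.13822704]
```

View pics/w48.png

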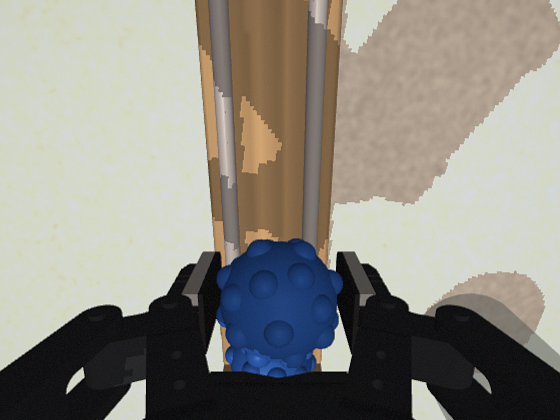

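```bash
python3 -m handwheel '[[1,8,1,-3,0.002,0.006,0.005],[1,12,0,-1,0,0,0],[1,6,0,0,0,0,0],[1,0,0,0,0,0,0],[1,0,0,0,0,0,0]]'; python3 d.py 531 -317 36 0.128
```

```text
t: 43.57
tcp_pos: [532.5, -318.7, 43.0]
ee_rot: [-0.103, 1.564, 0.098]
ft_force: [0.1, 0.1, -0.7]
finger_gap: 0.556
t 43.57 tcp [ 532.5 -318.7   43. ] F [ 0.1  0.1 -0.7] gap 0.556 q6 [-0.54  0.54  1.77  0.    0.83 -0.67]
tool axes (cols)
 [[ 0.005 -0.128  0.992]
 [-0.003  0.992  0.128]
 [-1.    -0.003  0.004]] zang 0.1279 yang 1.6987
tool shift [ 7.   1.9 -1.3]
turn [-0.0001  0.0041  0.0033]
```

```bash
python3 -m handwheel '[[1,5,1.5,-1.3,0,0.004,0.003],[1,3,0.5,0,0,0,0],[1,0,0,0,0,0,0]]'; python3 d.py 531 -317 35 0.128
```

```text
t: 43.82
tcp_pos: [530.9, -316.8, 34.4]
ee_rot: [-0.1, 1.569, 0.1]
ft_force: [-0.3, 0.2, -0.6]
finger_gap: 0.559
t 43.82 tcp [ 530.9 -316.8   34.4] F [-0.3  0.2 -0.6] gap 0.559 q6 [-0.54  0.55  1.77 -0.    0.82 -0.67]
tool axes (cols)
 [[-0.    -0.127  0.992]
 [-0.     0.992  0.127]
 [-1.    -0.    -0.   ]] zang 0.1277 yang 1.6985
tool shift [-0.6 -0.2  0.1]
turn [-0.0003 -0.0001  0.0001]
```

```bash
python3 -m handwheel '[[1,1.5,0,0,0,0,0],[0.6,0,0,0,0,0,0],[0.3,0,0,0,0,0,0],[0.3,0,0,0,0,0,0],[0,0,0,0,0,0,0],[0,0,0,0,0,0,0],[0,0,0,0,0,0,0]]'; python3 -m handwheel '[[0,-12,0,0,0,0,0],[0,-30,0,0,0,0,0],[0,-35,0,0,0,0,0],[0,-35,0,0,0,0,0],[0,-30,0,0,0,0,0],[0,-15,0,0,0,0,0],[0,0,0,0,0,0,0]]'; python3 d.py 506 167 170 0.1;python3 - <<'E'
from h import *
s=bot.read_state();p=grab_frame('wrist');save(p,'w49')
for r in spotter.regions_of('ball1',p)[:5]:
    c=cent(r['region']);print(round(r['score'],2),np.round(c),r['region'].sum(),np.round(onz(p,*c,75,s)))
E
```

```text
t: 44.4
tcp_pos: [531.5, -317.1, 33.5]
ee_rot: [-0.101, 1.568, 0.1]
ft_force: [0.4, 0.2, 0.5]
finger_gap: 0.996
t: 44.98
tcp_pos: [530.2, -316.2, 201.1]
ee_rot: [-0.1, 1.569, 0.101]
ft_force: [0.8, 0.1, 0.4]
finger_gap: 0.997
t 44.98 tcp [ 530.2 -316.2  201.1] F [0.8 0.1 0.4] gap 0.997 q6 [-0.54  0.35  1.66 -0.    1.13 -0.67]
tool axes (cols)
 [[-0.001 -0.128  0.992]
 [ 0.001  0.992  0.128]
 [-1.     0.001 -0.001]] zang 0.1279 yang 1.6987
tool shift [ 31.4 482.3  37.7]
turn [ 0.0279 -0.001  -0.0006]
0.74 [280. 258.] 2185 [ 539. -376.   75.]
0.7 [279. 202.] 2424 [ 532. -327.   75.]
```

View pics/w49.png

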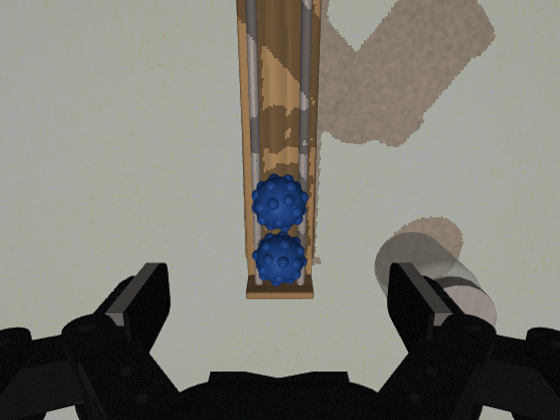

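```bash
python3 -m handwheel '[[0,0,20,2,0,0,0],[0,0,35,5,0,0,0],[0,0,38,5,0,0,0],[0,0,38,5,0,0,0],[0,0,38,5,0,0,0],[0,0,38,5,0,0,0],[0,0,38,5,0,0,0],[0,0,38,5,0,0,0]]'; python3 -m handwheel '[[0,0,38,5,0,0,0],[0,0,38,5,0,0,0],[0,0,38,5,0,0,0],[0,0,35,5,0,0,0],[0,0,20,3,0,0,0],[0,0,0,0,0,0,0]]'; python3 d.py 506 167 150 0
```

```text
t: 45.75
tcp_pos: [521.4, -24.7, 185.2]
ee_rot: [-0.087, 1.591, 0.097]
ft_force: [0.7, -0.2, -0.9]
finger_gap: 0.997
t: 46.25
tcp_pos: [515.1, 159.5, 175.3]
ee_rot: [-0.091, 1.608, 0.1]
ft_force: [0.1, -0.2, -0.3]
finger_gap: 0.999
t 46.25 tcp [515.1 159.5 175.3] F [ 0.1 -0.2 -0.3] gap 0.999 q6 [0.29 0.28 1.82 0.02 1.07 0.16]
tool axes (cols)
 [[-0.04  -0.121  0.992]
 [ 0.003  0.993  0.121]
 [-0.999  0.008 -0.039]] zang 0.1214 yang 1.6919
tool shift [25.6  8.4 -7.1]
turn [ 0.1213 -0.0394 -0.0058]
```

```bash
python3 -m handwheel '[[0.2,5,4,-4,0.06,-0.02,-0.005],[0.2,10,4,-3,0.06,-0.02,0],[0.2,5,0,0,0,0,0],[0.2,0,0,0,0,0,0],[0.2,0,0,0,0,0,0]]'; python3 d.py 506 167 100 0;python3 - <<'E'
from h import *
s=bot.read_state();p=grab_frame('wrist');save(p,'w50')
for r in spotter.regions_of('ball1',p)[:5]:
    c=cent(r['region']);print(round(r['score'],2),np.round(c),r['region'].sum(),np.round(onz(p,*c,30,s)))
E
```

```text
t: 46.67
tcp_pos: [502.1, 165.5, 148.1]
ee_rot: [-0.006, 1.581, 0.0]
ft_force: [0.9, -0.0, 0.4]
finger_gap: 0.804
t 46.67 tcp [502.1 165.5 148.1] F [ 0.9 -0.   0.4] gap 0.804 q6 [ 0.32  0.28  1.89 -0.    0.98  0.31]
tool axes (cols)
 [[-0.01  -0.004  1.   ]
 [-0.004  1.     0.004]
 [-1.    -0.004 -0.01 ]] zang 0.0041 yang 1.5749
tool shift [48.1  1.7  4.4]
turn [ 0.0041 -0.0099  0.0038]
0.97 [ 53. 213.] 2837 [320. 147.  30.]
0.93 [521. 209.] 2965 [693. 152.  30.]
0.82 [28. 31.] 3402 [325. 280.  30.]
0.64 [284. 189.] 2692 [505. 167.  30.]
0.64 [379. 144.] 2862 [577. 203.  30.]
```

View pics/w50.png

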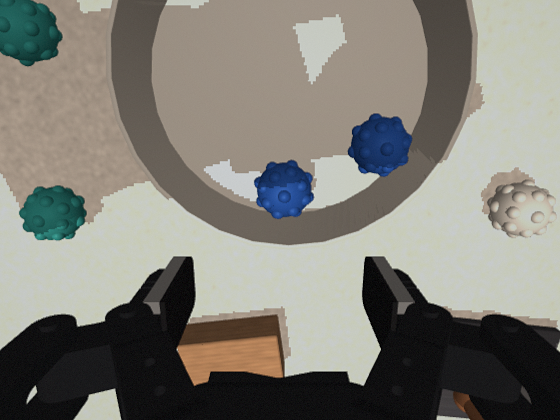

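```bash
python3 -m handwheel '[[0.2,12,3,4,0.004,-0.01,0.004],[0.2,28,0,0,0,0,0],[0.2,28,0,0,0,0,0],[0.2,15,0,0,0,0,0],[0.2,0,0,0,0,0,0],[0.2,0,0,0,0,0,0]]'; python3 d.py 505.5 168.5 -12 0
```

```text
t: 47.27
tcp_pos: [513.1, 167.0, 66.7]
ee_rot: [0.002, 1.562, 0.002]
ft_force: [-0.0, 0.0, 0.3]
finger_gap: 0.801
t 47.27 tcp [513.1 167.   66.7] F [-0.   0.   0.3] gap 0.801 q6 [0.31 0.4  1.94 0.   0.79 0.31]
tool axes (cols)
 [[ 0.009 -0.     1.   ]
 [ 0.003  1.     0.   ]
 [-1.     0.003  0.009]] zang 0.0 yang 1.5709
tool shift [78.6  1.2 -8.3]
turn [ 0.0001  0.0089 -0.0031]
```

```bash
python3 -m handwheel '[[0.2,8,1,-8,0,0.009,-0.003],[0.2,20,0.5,-1,0,0,0],[0.2,15,0,-1,0,0.005,0],[0.2,0,0,0,0,0,0]]'; python3 d.py 505.5 168.5 -12 0;python3 - <<'E'
from h import *
s=bot.read_state();p=grab_frame('wrist');save(p,'w51')
for r in spotter.regions_of('ball1',p)[:5]:
    c=cent(r['region']);print(round(r['score'],2),np.round(c),r['region'].sum(),np.round(onz(p,*c,30,s)))
E
```

```text
t: 47.6
tcp_pos: [505.6, 169.1, 25.8]
ee_rot: [0.002, 1.571, 0.001]
ft_force: [-1.0, -0.6, -0.6]
finger_gap: 0.799
t 47.6 tcp [505.6 169.1  25.8] F [-1.  -0.6 -0.6] gap 0.799 q6 [0.32 0.47 1.97 0.   0.71 0.32]
tool axes (cols)
 [[-0.001  0.     1.   ]
 [ 0.002  1.    -0.   ]
 [-1.     0.002 -0.001]] zang -0.0004 yang 1.5704
tool shift [37.8 -0.6 -0.1]
turn [-0.0004 -0.0005 -0.0018]
0.97 [278. 260.] 7453 [505. 167.  30.]
```

View pics/w51.png

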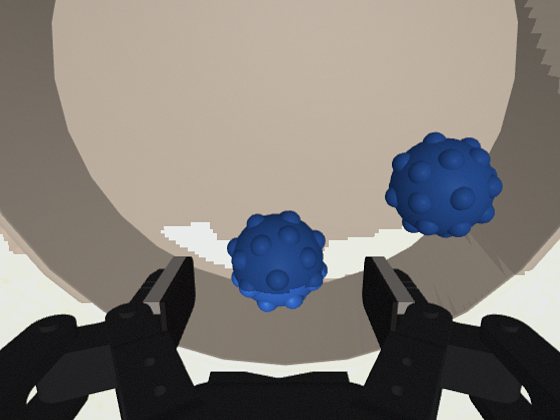

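```bash
python3 -m handwheel '[[0.2,14,0,0,0,0,-0.002],[0.2,12,0,-1,0,0,0],[0.2,7,0,-1,0,0.005,0],[0.2,2,0,-1,0,0,0]]'; python3 d.py 505.5 168.5 -12 0
```

```text
t: 48.03
tcp_pos: [506.9, 170.6, -5.3]
ee_rot: [0.002, 1.569, 0.002]
ft_force: [-0.2, 0.1, -0.8]
finger_gap: 0.798
t 48.03 tcp [506.9 170.6  -5.3] F [-0.2  0.1 -0.8] gap 0.798 q6 [0.32 0.52 1.97 0.   0.65 0.32]
tool axes (cols)
 [[ 0.002  0.     1.   ]
 [ 0.002  1.    -0.   ]
 [-1.     0.002  0.002]] zang -0.0002 yang 1.5706
tool shift [ 6.7 -2.1 -1.4]
turn [-0.0002  0.0022 -0.0024]
```

```bash
python3 -m handwheel '[[0.2,5,-2,-1.4,0,0.002,-0.002],[0.2,3,-0.5,0,0,0,0],[1,0,0,0,0,0,0],[1,0,0,0,0,0,0],[1,0,0,0,0,0,0],[1,0,0,0,0,0,0],[1,0,0,0,0,0,0]]'; python3 d.py; python3 -m handwheel '[[1,-10,0,0,0,0,0],[1,-20,0,0,0,0,0],[1,-35,0,0,0,0,0],[1,-35,0,0,0,0,0],[1,-35,0,0,0,0,0],[1,-35,0,0,0,0,0],[1,-15,0,0,-0.06,0,0],[1,0,-10,0,-0.07,0,0]]'; python3 d.py 523.7 -258.5 180 0.128;python3 - <<'E'
from h import *
p=grab_frame('wrist');save(p,'w52')
E
```

```text
t: 48.62
tcp_pos: [505.8, 167.9, -12.6]
ee_rot: [0.001, 1.57, 0.0]
ft_force: [-0.3, -0.1, 0.2]
finger_gap: 0.555
t 48.62 tcp [505.8 167.9 -12.6] F [-0.3 -0.1  0.2] gap 0.555 q6 [0.32 0.53 1.98 0.   0.63 0.32]
tool axes (cols)
 [[ 0.  0.  1.]
 [ 0.  1. -0.]
 [-1.  0.  0.]] zang -0.0003 yang 1.5705
t: 49.28
tcp_pos: [504.5, 158.1, 184.8]
ee_rot: [-0.104, 1.57, 0.104]
ft_force: [0.5, 0.5, -0.6]
finger_gap: 0.555
t 49.28 tcp [504.5 158.1 184.8] F [ 0.5  0.5 -0.6] gap 0.555 q6 [0.3  0.23 1.86 0.   1.05 0.17]
tool axes (cols)
 [[-0.002 -0.132  0.991]
 [ 0.     0.991  0.132]
 [-1.     0.    -0.002]] zang 0.1321 yang 1.7029
tool shift [   4.7 -415.5  -35.9]
turn [ 0.0041 -0.0018 -0.0004]
```

View pics/w52.png

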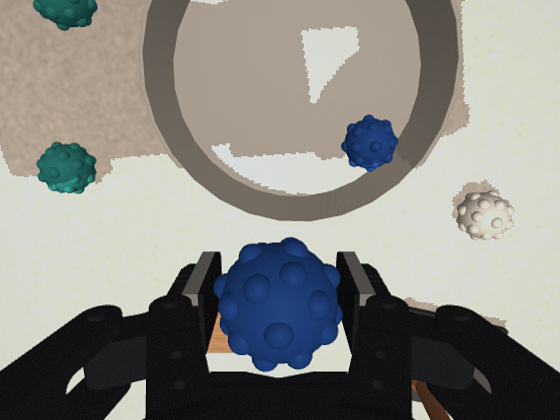

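```bash
python3 -m handwheel '[[1,0,-25,-1,0,0,0],[1,0,-37,-1,-0.004,0,0],[1,0,-37,-1,-0.004,0,0],[1,0,-37,-1,-0.004,0,0],[1,0,-37,-1,-0.004,0,0],[1,0,-37,-1,-0.004,0,0],[1,0,-37,-1,-0.004,0,0],[1,0,-37,-1,-0.004,0,0]]'; python3 -m handwheel '[[1,0,-37,-1,-0.004,0,0],[1,0,-37,-1,-0.004,0,0],[1,0,-25,-1,0,0,0],[1,0,0,0,0,0,0],[1,0,0,0,0,0,0]]'; python3 d.py 524 -262 120 0.128
```

```text
t: 50.0
tcp_pos: [535.8, -130.6, 186.4]
ee_rot: [-0.126, 1.568, 0.13]
ft_force: [0.5, 0.5, -1.4]
finger_gap: 0.553
t: 50.42
tcp_pos: [546.9, -240.3, 185.2]
ee_rot: [-0.121, 1.571, 0.124]
ft_force: [0.5, 0.6, -0.3]
finger_gap: 0.554
t 50.42 tcp [ 546.9 -240.3  185.2] F [ 0.5  0.6 -0.3] gap 0.554 q6 [-0.42  0.34  1.72  0.    1.09 -0.57]
tool axes (cols)
 [[-0.003 -0.155  0.988]
 [ 0.002  0.988  0.155]
 [-1.     0.002 -0.003]] zang 0.1558 yang 1.7266
tool shift [ 65.2 -18.1 -25.8]
turn [ 0.0278 -0.0032 -0.0024]
```

```bash
python3 -m handwheel '[[1,5,-9,-13,0.027,-0.003,-0.002],[1,20,-8,-11,0,0,0],[1,25,0,0,0,0,0],[1,10,0,0,0,0,0],[1,0,0,0,0,0,0],[1,0,0,0,0,0,0]]'; python3 d.py 524 -262 62 0.128
```

```text
t: 50.92
tcp_pos: [524.0, -255.3, 123.9]
ee_rot: [-0.095, 1.57, 0.1]
ft_force: [1.0, 0.1, -0.2]
finger_gap: 0.555
t 50.92 tcp [ 524.  -255.3  123.9] F [ 1.   0.1 -0.2] gap 0.555 q6 [-0.46  0.39  1.8   0.    0.96 -0.58]
tool axes (cols)
 [[-0.002 -0.124  0.992]
 [ 0.003  0.992  0.124]
 [-1.     0.003 -0.001]] zang 0.1243 yang 1.6951
tool shift [61.9 -6.8 -0.8]
turn [-0.0037 -0.0012 -0.0028]
```

```bash
python3 -m handwheel '[[1,10,-6,-1,-0.004,0,-0.003],[1,22,-0.5,-1,0,0,0],[1,20,0,-1,0,0.003,0],[1,8,0,0,0,0.003,0],[1,0,0,0,0,0,0]]'; python3 d.py 524 -262 44 0.128; python3 - <<'E'
from h import *
p=grab_frame('wrist');save(p,'w53')
E
```

```text
t: 51.33
tcp_pos: [526.4, -262.5, 65.8]
ee_rot: [-0.108, 1.568, 0.1]
ft_force: [0.9, -0.2, 0.3]
finger_gap: 0.554
t 51.33 tcp [ 526.4 -262.5   65.8] F [ 0.9 -0.2  0.3] gap 0.554 q6 [-0.46  0.47  1.83 -0.01  0.84 -0.59]
tool axes (cols)
 [[ 0.    -0.132  0.991]
 [-0.005  0.991  0.132]
 [-1.    -0.005 -0.001]] zang 0.1324 yang 1.7032
tool shift [21.8  0.9 -2.4]
turn [ 0.0044 -0.0005  0.0054]
```

View pics/w53.png

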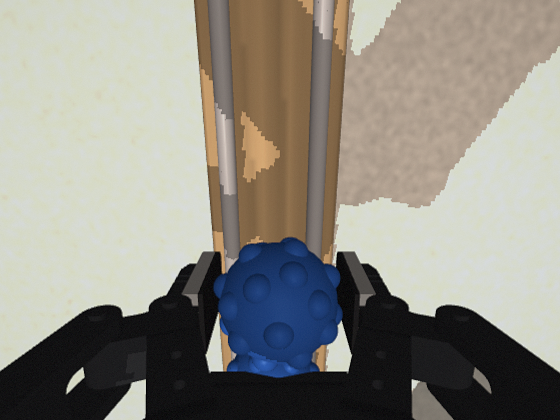

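```bash
python3 -m handwheel '[[1,8,1,-2,0.004,0,0.005],[1,8,0,-0.5,0,0,0],[1,4,0,0,0,0,0],[1,0,0,0,0,0,0]]'; python3 d.py 524 -262 42 0.128
```

```text
t: 51.72
tcp_pos: [526.2, -262.9, 47.8]
ee_rot: [-0.103, 1.564, 0.099]
ft_force: [-0.3, 0.3, -0.9]
finger_gap: 0.556
t 51.72 tcp [ 526.2 -262.9   47.8] F [-0.3  0.3 -0.9] gap 0.556 q6 [-0.47  0.49  1.84 -0.    0.8  -0.59]
tool axes (cols)
 [[ 0.004 -0.128  0.992]
 [-0.002  0.992  0.128]
 [-1.    -0.003  0.004]] zang 0.1284 yang 1.6992
tool shift [ 5.8  1.1 -2.1]
turn [0.0004 0.0041 0.0028]
```

```bash
python3 -m handwheel '[[1,4,1,-2,0,0.004,0.003],[1,3,0,-0.5,0,0,0],[1,0,0,0,0,0,0]]'; python3 d.py 524 -262 41 0.128
```

```text
t: 51.97
tcp_pos: [523.7, -262.4, 40.7]
ee_rot: [-0.101, 1.568, 0.101]
ft_force: [-0.0, 0.6, -0.8]
finger_gap: 0.554
t 51.97 tcp [ 523.7 -262.4   40.7] F [-0.   0.6 -0.8] gap 0.554 q6 [-0.47  0.5   1.84  0.    0.79 -0.6 ]
tool axes (cols)
 [[ 0.001 -0.128  0.992]
 [ 0.     0.992  0.128]
 [-1.    -0.     0.001]] zang 0.1283 yang 1.6991
tool shift [-0.3  0.4  0.3]
turn [0.0003 0.0005 0.0001]
```

```bash
python3 -m handwheel '[[1,1.5,0,0,0,0,0],[0.6,0,0,0,0,0,0],[0.3,0,0,0,0,0,0],[0.3,0,0,0,0,0,0],[0,0,0,0,0,0,0],[0,0,0,0,0,0,0],[0,0,0,0,0,0,0]]'; python3 -m handwheel '[[0,-12,0,0,0,0,0],[0,-30,0,0,0,0,0],[0,-35,0,0,0,0,0],[0,-35,0,0,0,0,0],[0,-30,0,0,0,0,0],[0,-15,0,0,0,0,0],[0,0,0,0,0,0,0]]'; python3 d.py 577 203 170 0.128;python3 - <<'E'
from h import *
s=bot.read_state();p=grab_frame('wrist');save(p,'w54')
for r in spotter.regions_of('ball1',p)[:5]:
    c=cent(r['region']);print(round(r['score'],2),np.round(c),r['region'].sum(),np.round(onz(p,*c,80,s)))
E
```

```text
t: 52.55
tcp_pos: [524.4, -262.7, 39.9]
ee_rot: [-0.101, 1.567, 0.1]
ft_force: [0.1, -0.6, 0.5]
finger_gap: 0.997
t: 53.13
tcp_pos: [522.8, -261.9, 207.5]
ee_rot: [-0.1, 1.569, 0.101]
ft_force: [0.0, -0.4, 0.0]
finger_gap: 1.0
t 53.13 tcp [ 522.8 -261.9  207.5] F [ 0.  -0.4  0. ] gap 1.0 q6 [-0.47  0.29  1.72  0.    1.12 -0.6 ]
tool axes (cols)
 [[-0.001 -0.128  0.992]
 [ 0.001  0.992  0.128]
 [-1.     0.001 -0.   ]] zang 0.1284 yang 1.6991
tool shift [ 37.8 454.2 113.3]
turn [ 0.0004 -0.0004 -0.0006]
0.87 [280. 203.] 2402 [ 526. -274.   80.]
0.69 [279. 309.] 1793 [ 538. -372.   80.]
0.59 [280. 260.] 2145 [ 532. -324.   80.]
```

View pics/w54.png

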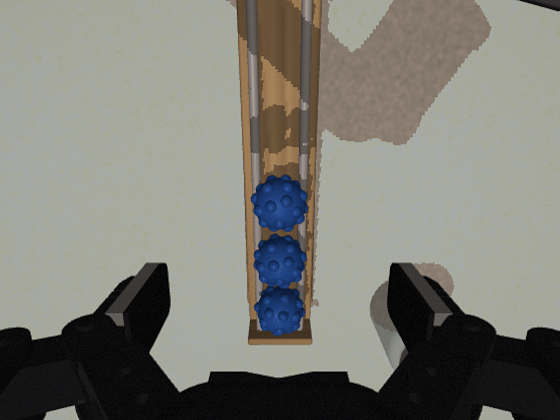

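```bash
python3 -m handwheel '[[0,-10,15,2,0,0,0],[0,-4,33,9,0,0,0],[0,-4,37,10,0,0,0],[0,-4,37,10,0,0,0],[0,-2,37,10,0,0,0],[0,0,37,10,0,0,0],[0,0,37,10,0,0,0],[0,0,37,10,0,0,0]]'; python3 -m handwheel '[[0,0,37,10,0,0,0],[0,0,37,10,0,0,0],[0,0,37,10,0,0,0],[0,0,30,8,0,0,0],[0,0,15,5,-0.05,0,0],[0,0,0,0,-0.12,0,0],[0,0,0,0,-0.12,0,0],[0,0,0,0,-0.12,0,0]]'; python3 -m handwheel '[[0,0,0,0,-0.12,0,0],[0,0,0,0,-0.12,0,0],[0,0,0,0,-0.12,0,0],[0,0,0,0,-0.08,0,0],[0.2,0,0,0,0,0,0]]';python3 d.py 577 203 160 0.995
```

```text
t: 53.9
tcp_pos: [550.4, 25.5, 220.8]
ee_rot: [-0.087, 1.59, 0.097]
ft_force: [0.8, -0.0, 0.0]
finger_gap: 1.002
t: 54.57
tcp_pos: [562.7, 207.9, 209.7]
ee_rot: [-0.419, 1.57, 0.442]
ft_force: [-0.8, -0.2, -0.3]
finger_gap: 1.003
t: 54.98
tcp_pos: [554.5, 210.5, 202.1]
ee_rot: [-0.771, 1.477, 0.816]
ft_force: [-0.5, -0.1, -0.2]
finger_gap: 0.884
t 54.98 tcp [554.5 210.5 202.1] F [-0.5 -0.1 -0.2] gap 0.884 q6 [ 0.35  0.34  1.67  0.02  1.19 -0.67]
tool axes (cols)
 [[-0.06  -0.846  0.53 ]
 [-0.002  0.531  0.848]
 [-0.998  0.05  -0.033]] zang 1.0122 yang 2.5813
tool shift [ 40.7 -25.2   6.9]
turn [ 0.0164 -0.0335 -0.0494]
```

```bash
python3 -m handwheel '[[0.2,10,-12,3,0.016,-0.017,-0.025],[0.2,12,-10,3,0,-0.016,-0.025],[0.2,10,0,0,0,0,0],[0.2,0,0,0,0,0,0],[0.2,0,0,0,0,0,0]]';python3 d.py 577 203 100 0.995;python3 - <<'E'
from h import *
s=bot.read_state();p=grab_frame('wrist');save(p,'w55')
for r in spotter.regions_of('ball1',p)[:6]:
    c=cent(r['region']);print(round(r['score'],2),np.round(c),r['region'].sum(),np.round(onz(p,*c,30,s)))
E
```

```text
t: 55.4
tcp_pos: [570.6, 204.9, 163.9]
ee_rot: [-0.767, 1.44, 0.769]
ft_force: [0.7, 0.2, -0.9]
finger_gap: 0.8
t 55.4 tcp [570.6 204.9 163.9] F [ 0.7  0.2 -0.9] gap 0.8 q6 [ 0.34  0.38  1.71 -0.    1.06 -0.64]
tool axes (cols)
 [[-0.008 -0.833  0.554]
 [-0.003  0.554  0.833]
 [-1.     0.005 -0.007]] zang 0.9841 yang 2.5549
tool shift [63.8 -6.7  2.4]
turn [-0.0109 -0.0069 -0.0047]
0.79 [305. 326.] 1934 [693. 152.  30.]
0.78 [280. 195.] 2287 [577. 202.  30.]
```

View pics/w55.png

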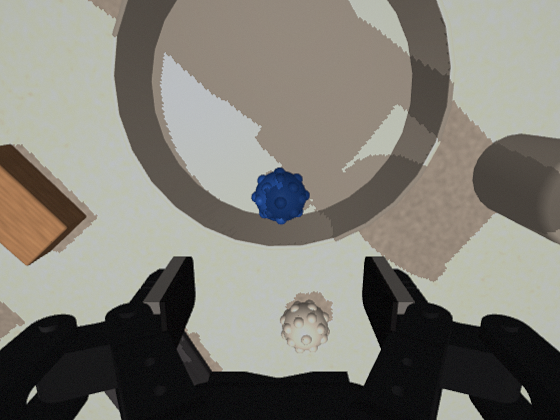

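```bash
python3 -m handwheel '[[0.2,10,-6,1,-0.011,-0.007,-0.005],[0.2,28,-1,0,0,0,0],[0.2,30,0,0,0,0,0],[0.2,15,0,0,0,0.003,0],[0.2,0,0,0,0,0,0],[0.2,0,0,0,0,0,0]]'; python3 d.py 576 203 26 0.995
```

```text
t: 56.0
tcp_pos: [580.8, 204.1, 84.0]
ee_rot: [-0.775, 1.423, 0.772]
ft_force: [0.6, 0.3, 1.0]
finger_gap: 0.8
t 56.0 tcp [580.8 204.1  84. ] F [0.6 0.3 1. ] gap 0.8 q6 [ 0.34  0.48  1.76 -0.    0.9  -0.66]
tool axes (cols)
 [[ 0.006 -0.838  0.546]
 [ 0.001  0.546  0.838]
 [-1.    -0.004  0.004]] zang 0.9938 yang 2.5646
tool shift [58.   3.6 -3.7]
turn [-0.0012  0.004   0.0043]
```

```bash
python3 -m handwheel '[[0.2,8,4,-4,0,0.004,0.004],[0.2,20,1,-1,0,0,0],[0.2,20,1,-1,0,0.003,0.003],[0.2,5,0,0,0,0,0],[0.2,0,0,0,0,0,0]]'; python3 d.py 576 203 -12 0.995;python3 - <<'E'
from h import *
s=bot.read_state();p=grab_frame('wrist');save(p,'w56')
for r in spotter.regions_of('ball1',p)[:6]:
    c=cent(r['region']);print(round(r['score'],2),np.round(c),r['region'].sum(),np.round(onz(p,*c,30,s)))
E
```

```text
t: 56.42
tcp_pos: [575.5, 204.0, 35.4]
ee_rot: [-0.773, 1.424, 0.774]
ft_force: [-0.7, 0.2, 0.7]
finger_gap: 0.8
t 56.42 tcp [575.5 204.   35.4] F [-0.7  0.2  0.7] gap 0.8 q6 [ 0.34  0.54  1.79  0.    0.81 -0.66]
tool axes (cols)
 [[ 0.003 -0.838  0.546]
 [ 0.002  0.546  0.838]
 [-1.    -0.002  0.004]] zang 0.9931 yang 2.5638
tool shift [47.4 -0.9 -0.7]
turn [-0.002   0.0038  0.0017]
0.96 [276. 252.] 6682 [578. 202.  30.]
```

View pics/w56.png

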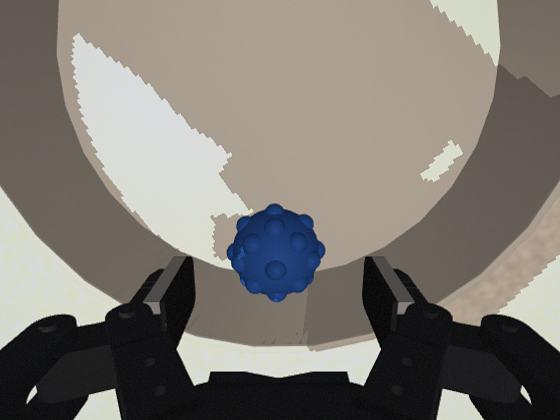

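```bash
python3 -m handwheel '[[0.2,15,-1,-1,0,0.004,0.002],[0.2,15,0,0,0,0,0],[0.2,10,0,0,0,0.003,0],[0.2,3,0,0,0,0,0]]'; python3 d.py 576.2 203 -12 0.995
```

```text
t: 56.85
tcp_pos: [580.4, 203.9, -4.4]
ee_rot: [-0.776, 1.422, 0.771]
ft_force: [-0.4, 0.1, -0.2]
finger_gap: 0.802
t 56.85 tcp [580.4 203.9  -4.4] F [-0.4  0.1 -0.2] gap 0.802 q6 [ 0.34  0.6   1.8  -0.    0.74 -0.65]
tool axes (cols)
 [[ 0.007 -0.838  0.546]
 [ 0.     0.546  0.838]
 [-1.    -0.006  0.004]] zang 0.993 yang 2.5638
tool shift [ 7.6  3.  -3.1]
turn [-0.002   0.0039  0.0056]
```

```bash
python3 -m handwheel '[[0.2,5,3,-3,0,0.004,0.005],[0.2,3,0.5,-0.5,0,0,0],[1,0,0,0,0,0,0],[1,0,0,0,0,0,0],[1,0,0,0,0,0,0],[1,0,0,0,0,0,0],[1,0,0,0,0,0,0]]'; python3 d.py; python3 -m handwheel '[[1,-10,0,0,0,0,0],[1,-20,0,0,0,0,0],[1,-35,0,0,0,0,0],[1,-35,0,0,0,0,0],[1,-35,0,0,0,0,0],[1,-35,0,0,0,0,0],[1,-30,0,0,0,0,0],[1,-10,0,0,0,0,0]]'; python3 d.py 516 -198 210 0.128;python3 - <<'E'
from h import *
p=grab_frame('wrist');save(p,'w57')
E
```

```text
t: 57.43
tcp_pos: [575.7, 202.9, -12.1]
ee_rot: [-0.774, 1.429, 0.774]
ft_force: [0.8, 0.5, -1.7]
finger_gap: 0.556
t 57.43 tcp [575.7 202.9 -12.1] F [ 0.8  0.5 -1.7] gap 0.556 q6 [ 0.34  0.61  1.8  -0.    0.73 -0.66]
tool axes (cols)
 [[ 0.    -0.838  0.546]
 [-0.     0.546  0.838]
 [-1.    -0.    -0.   ]] zang 0.9931 yang 2.5639
t: 58.1
tcp_pos: [572.8, 202.0, 208.7]
ee_rot: [-0.774, 1.435, 0.775]
ft_force: [0.6, 0.3, 0.1]
finger_gap: 0.556
t 58.1 tcp [572.8 202.  208.7] F [0.6 0.3 0.1] gap 0.556 q6 [ 0.34  0.33  1.67 -0.    1.15 -0.66]
tool axes (cols)
 [[-0.006 -0.838  0.546]
 [-0.002  0.546  0.838]
 [-1.     0.003 -0.005]] zang 0.993 yang 2.5638
tool shift [  -0.  -170.9 -366.1]
turn [ 0.865  -0.0061 -0.0009]
```

View pics/w57.png

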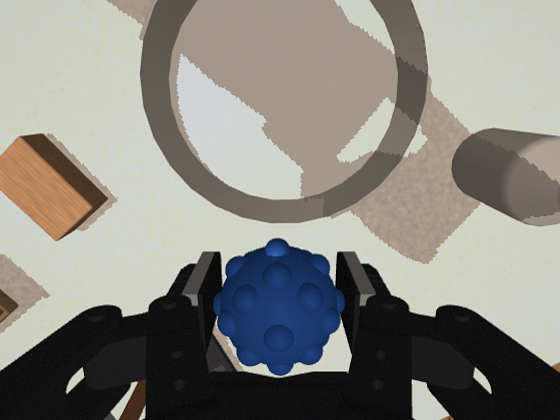

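```bash
python3 -m handwheel '[[1,0,0,0,0.12,-0.006,0],[1,0,0,0,0.12,0,0],[1,0,0,0,0.12,0,0],[1,0,0,0,0.12,0,0],[1,0,0,0,0.12,0,0],[1,0,0,0,0.12,0,0],[1,0,0,0,0.12,0,0],[1,0,0,0,0,0,0]]'; python3 d.py 516.6 -205 210 0.128
```

```text
t: 58.82
tcp_pos: [569.3, 200.9, 204.5]
ee_rot: [-0.091, 1.574, 0.094]
ft_force: [-0.2, 1.0, -0.5]
finger_gap: 0.559
t 58.82 tcp [569.3 200.9 204.5] F [-0.2  1.  -0.5] gap 0.559 q6 [0.33 0.33 1.68 0.   1.13 0.22]
tool axes (cols)
 [[-0.005 -0.118  0.993]
 [ 0.001  0.993  0.118]
 [-1.     0.002 -0.005]] zang 0.118 yang 1.6888
tool shift [  -5.8 -396.9 -100.2]
turn [-0.01   -0.0053 -0.0021]
```

```bash
python3 -m handwheel '[[1,-2,-15,-10,-0.01,-0.005,0],[1,-1,-32,-12,-0.002,0,0],[1,-1,-37,-12,-0.003,0,0],[1,0,-37,-12,-0.003,0,0],[1,0,-37,-12,-0.003,0,0],[1,0,-37,-12,-0.003,0,0],[1,0,-37,-10,-0.003,0,0],[1,0,-37,-9,-0.003,0,0]]'; python3 -m handwheel '[[1,0,-37,-8,-0.003,0,0],[1,0,-37,-8,-0.003,0,0],[1,0,-18,-5,0,0,0],[1,0,0,0,0,0,0],[1,0,0,0,0,0,0]]'; python3 d.py 516.6 -205 130 0.128
```

```text
t: 59.48
tcp_pos: [516.2, -81.5, 200.5]
ee_rot: [-0.15, 1.574, 0.157]
ft_force: [0.7, -0.6, -0.3]
finger_gap: 0.56
t: 59.9
tcp_pos: [509.3, -186.9, 196.7]
ee_rot: [-0.167, 1.577, 0.174]
ft_force: [-1.3, 0.1, -0.1]
finger_gap: 0.556
t 59.9 tcp [ 509.3 -186.9  196.7] F [-1.3  0.1 -0.1] gap 0.556 q6 [-0.35  0.25  1.81 -0.    1.09 -0.57]
tool axes (cols)
 [[-0.013 -0.215  0.976]
 [ 0.003  0.977  0.215]
 [-1.     0.006 -0.012]] zang 0.217 yang 1.7877
tool shift [ 66.5 -19.7   4.1]
turn [ 0.0889 -0.0125 -0.0055]
```

```bash
python3 -m handwheel '[[1,5,-10,2,0.088,-0.012,-0.005],[1,20,-8,2,0,0,0],[1,25,0,0,0,0,0],[1,10,0,0,0,0,0],[1,0,0,0,0,0,0],[1,0,0,0,0,0,0]]'; python3 d.py 516.6 -205 72 0.128
```

```text
t: 60.4
tcp_pos: [516.3, -198.2, 133.5]
ee_rot: [-0.108, 1.57, 0.113]
ft_force: [0.8, 0.2, -0.2]
finger_gap: 0.556
t 60.4 tcp [ 516.3 -198.2  133.5] F [ 0.8  0.2 -0.2] gap 0.556 q6 [-0.37  0.33  1.86  0.    0.96 -0.51]
tool axes (cols)
 [[-0.002 -0.14   0.99 ]
 [ 0.003  0.99   0.14 ]
 [-1.     0.003 -0.001]] zang 0.1402 yang 1.711
tool shift [61.5 -7.  -0.6]
turn [ 0.0122 -0.0014 -0.0031]
```

```bash
python3 -m handwheel '[[1,10,-6,-1,0.012,0,-0.003],[1,22,-0.5,-1,0,0,0],[1,20,0,-1,0,0.003,0],[1,8,0,0,0,0,0],[1,0,0,0,0,0,0]]'; python3 d.py 516.6 -205 49 0.128; python3 - <<'E'
from h import *
p=grab_frame('wrist');save(p,'w58')
E
```

```text
t: 60.82
tcp_pos: [517.9, -205.1, 75.0]
ee_rot: [-0.106, 1.566, 0.1]
ft_force: [-0.9, -0.7, -1.5]
finger_gap: 0.556
t 60.82 tcp [ 517.9 -205.1   75. ] F [-0.9 -0.7 -1.5] gap 0.556 q6 [-0.38  0.41  1.89 -0.    0.83 -0.51]
tool axes (cols)
 [[ 0.003 -0.131  0.991]
 [-0.004  0.991  0.131]
 [-1.    -0.004  0.002]] zang 0.1315 yang 1.7023
tool shift [26.   0.4 -1.3]
turn [0.0035 0.0023 0.0042]
```

View pics/w58.png

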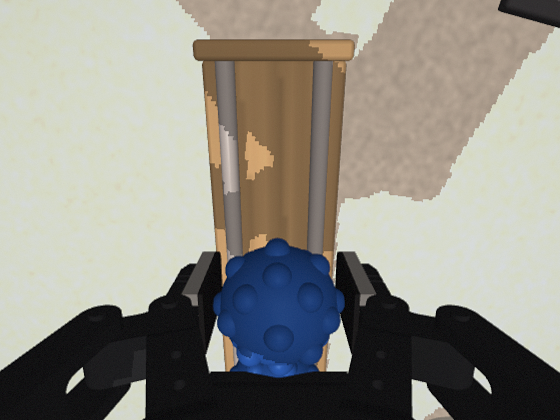

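```bash
python3 -m handwheel '[[1,8,0.5,-1.5,0.003,0.002,0.004],[1,10,0,-0.5,0,0,0],[1,5,0,0,0,0.003,0.003],[1,0,0,0,0,0,0]]'; python3 d.py 516.6 -205 48.5 0.128
```

```text
t: 61.2
tcp_pos: [518.3, -205.9, 53.8]
ee_rot: [-0.1, 1.567, 0.101]
ft_force: [-0.2, 0.7, -0.4]
finger_gap: 0.556
t 61.2 tcp [ 518.3 -205.9   53.8] F [-0.2  0.7 -0.4] gap 0.556 q6 [-0.38  0.45  1.9   0.    0.79 -0.51]
tool axes (cols)
 [[ 0.002 -0.128  0.992]
 [ 0.001  0.992  0.128]
 [-1.     0.001  0.002]] zang 0.1283 yang 1.6991
tool shift [ 5.3  1.1 -1.6]
turn [ 0.0003  0.0018 -0.0007]
```

```bash
python3 -m handwheel '[[1,4,1,-1.6,0,0.002,0],[1,3,0,-0.3,0,0,0],[1,0,0,0,0,0,0]]'; python3 d.py 516.6 -205 47.5 0.128
```

```text
t: 61.45
tcp_pos: [516.3, -205.3, 46.4]
ee_rot: [-0.1, 1.569, 0.101]
ft_force: [-1.1, 0.1, 0.1]
finger_gap: 0.555
t 61.45 tcp [ 516.3 -205.3   46.4] F [-1.1  0.1  0.1] gap 0.555 q6 [-0.38  0.46  1.91  0.    0.78 -0.51]
tool axes (cols)
 [[-0.    -0.128  0.992]
 [ 0.     0.992  0.128]
 [-1.     0.    -0.   ]] zang 0.1283 yang 1.699
tool shift [-1.1  0.2  0.4]
turn [ 0.0003 -0.0002 -0.0005]
```

```bash
python3 -m handwheel '[[0.6,0,0,0,0,0,0],[0.3,0,0,0,0,0,0],[0.3,0,0,0,0,0,0],[0,0,0,0,0,0,0],[0,0,0,0,0,0,0],[0,0,0,0,0,0,0]]'; python3 -m handwheel '[[0,-12,0,0,0,0,0],[0,-30,0,0,0,0,0],[0,-35,0,0,0,0,0],[0,-35,0,0,0,0,0],[0,-35,0,0,0,0,0],[0,-35,0,0,0,0,0],[0,-30,0,0,0,0,0],[0,0,0,0,0,0,0]]'; python3 - <<'E'
from h import *
s=bot.read_state();p=grab_frame('wrist');save(p,'w59')
for r in spotter.regions_of('ball1',p)[:5]:
    c=cent(r['region']);print(round(r['score'],2),np.round(c),r['region'].sum(),np.round(onz(p,*c,80,s)))
p=grab_frame('scene');save(p,'s59')
p=grab_frame('top');save(p,'t59')
E
```

```text
t: 61.95
tcp_pos: [517.1, -205.5, 47.3]
ee_rot: [-0.101, 1.567, 0.1]
ft_force: [-0.1, 0.9, 0.3]
finger_gap: 0.994
t: 62.62
tcp_pos: [514.7, -204.6, 273.7]
ee_rot: [-0.1, 1.57, 0.102]
ft_force: [1.7, -0.3, -0.7]
finger_gap: 0.998
0.97 [280. 240.] 1523 [ 526. -274.   80.]
0.7 [280. 189.] 1707 [ 518. -220.   80.]
0.62 [280. 323.] 1224 [ 538. -372.   80.]
0.58 [280. 284.] 1342 [ 532. -324.   80.]
```

View pics/w59.png

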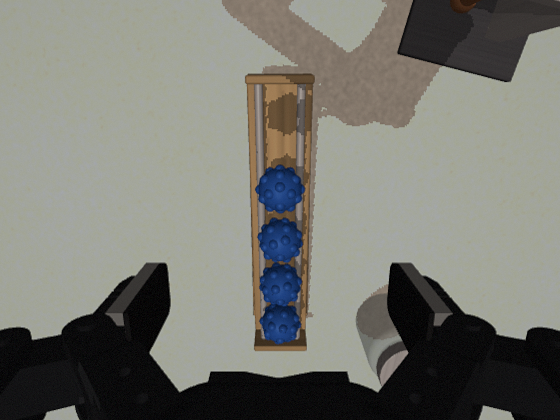

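View pics/s59.png

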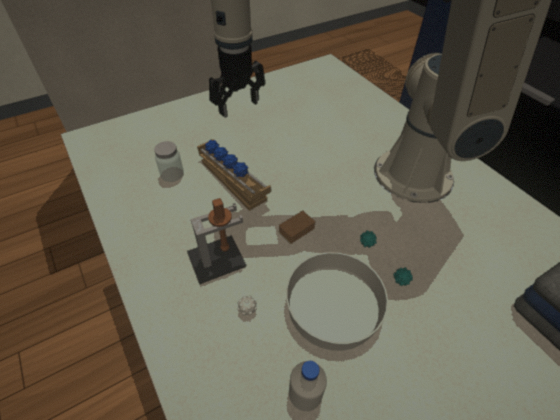

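View pics/t59.png

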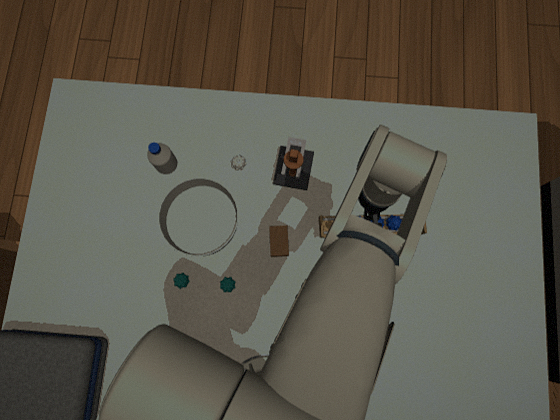

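```bash
python3 -m handwheel '[[0,-15,0,0,0,0,0],[0,0,0,0,0,0,0],[0,0,0,0,0,0,0],[0,0,0,0,0,0,0],[0,0,0,0,0,0,0],[0,0,0,0,0,0,0],[0,0,0,0,0,0,0],[0,0,0,0,0,0,0]]'; python3 - <<'E'
from h import *
s=bot.read_state();p=grab_frame('wrist');save(p,'w60')
for r in spotter.regions_of('ball1',p)[:5]:
    c=cent(r['region']);print(round(r['score'],2),np.round(c),r['region'].sum(),np.round(onz(p,*c,80,s)))
p=grab_frame('scene');crop(p,(170,120,300,290),'c60',4)
E
```

```text
t: 63.48
tcp_pos: [506.4, -201.2, 270.3]
ee_rot: [-0.091, 1.595, 0.112]
ft_force: [0.8, -0.2, 0.0]
finger_gap: 1.002
0.83 [292. 292.] 1433 [ 532. -324.   80.]
0.81 [293. 197.] 1642 [ 518. -220.   80.]
0.76 [291. 332.] 1263 [ 538. -372.   80.]
0.68 [292. 248.] 1551 [ 525. -273.   80.]
```

View pics/c60.png

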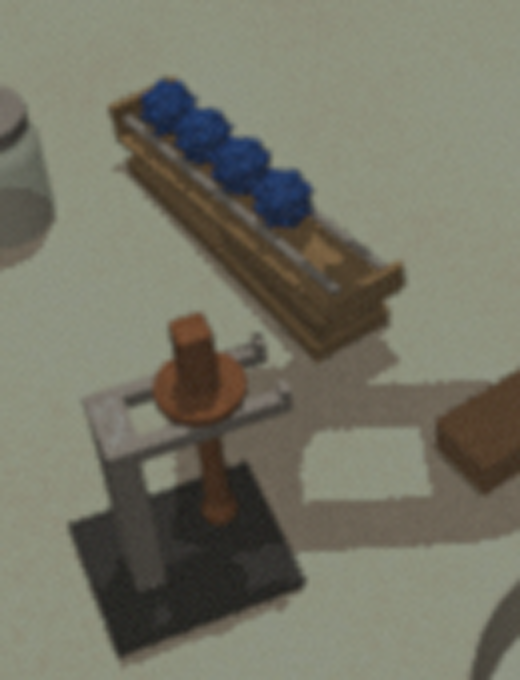

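The balls are at rest and the stirrer hangs upright. Handing in.

```bash
python3 -c "
from rig import workorder
print(workorder.hand_in())"
```

```text
the job is handed in; nothing more can be done
None
```

I stirred the tub, hung the stirrer back on its fork and set all four balls that were present on the rack rails. The job was handed in at about 63 s, and no verdict was reported.

**Stirring:** I made two anticlockwise turns low in the tub, starting and finishing near the +x side. By the camera estimates every ball ended at least about 30 mm from where it lay. One of the four was only partly visible, so its position is a rough estimate.

**Last checks:**
- The stirrer hangs upright by its collar.
- The four balls held still on the rails over the last second, to within 1 mm in the picture.
- The tub is empty.
- The bottle, jar, small box and look-alikes look unmoved.

**What went wrong or disagreed:**
- **First grasp:** it closed on nothing. The fingertips turned out to be about 20 mm behind the reported TCP when shut, where the description says 19 mm ahead. I corrected for this by camera.
- **Second turn:** the stirrer slipped about 20° in the grip and its tip passed about 17 mm from the tub's centre. I tilted the gripper to bring the stirrer upright, then finished that turn on a smaller radius. The first turn stayed well clear of the middle, as far as I could see.
- **Forces:** the highest I read were about 13 N at the wrist while stirring and about 21 N when setting the first ball down.

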